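Pack the glazing kit into its carrier and clamp it

TASK

Pack up the glazing kit: slide the carrier's red clamp board fully back to its end stop, then stand every blue-capped glaze jar, every plaster stamp block and the dark tool case upright on the carrier's floor, packed tightly in full rows: jars and stamps two abreast (an odd one has a row to itself), the case crosswise in a row of its own. Then slide the clamp board forward until you feel it press the whole load snug against the far wall, with no gaps left along the carrier, and let go; leave all the other pots, tins and tools where they are.

Things in the scene. Friction and masses are not known exactly. Their poses are not given: they have to be found in the camera images.
- carrier: open plywood carrier, fixed to the table, outside 144 mm (its x) x 280 mm (its y) x 53 mm high; walls 10 mm, floor 8 mm thick; inside 124 mm (x from -62 to 62 mm) by 260 mm (y from -130 to 130 mm), less the 12 mm red clamp board. Origin: centre of its underside, z up. The stop wall is the short wall at +y; the clamp board slides from the -y end towards it
- carrier_stop (a point): point on the carrier's floor (8 mm above the table) at the middle of the inner face of the stop wall
- clamp (a joint): travel of the red clamp board, m: 0 = fully back against its end stop at the carrier's -y end (248 mm clear between its face and the stop wall), growing as it slides towards the stop wall, up to 0.125; clear length = 248 mm - travel. It slides stiffly (about 3 N) and stays where left
- clamp_grip (a point): middle of the clamp board's black grip, 83 mm above the table: an upright block 34 mm along the carrier's x, 18 mm along its y, its top 98 mm above the table, standing 40 mm behind the clamp board's mid-plane (46 mm behind its face) on a steel bracket whose top is 62 mm above the table
- jar1: blue-capped glaze jar, terracotta body 56 mm in diameter and 55 mm high, above it a round blue cap 34 mm in diameter and 25 mm high (80 mm in all, 0.2 kg). Origin: centre of its underside, z up. May be absent (None)
- jar2: blue-capped glaze jar, yellow body 56 mm in diameter and 55 mm high, above it a round blue cap 34 mm in diameter and 25 mm high (80 mm in all, 0.2 kg). Origin: centre of its underside, z up. May be absent (None)
- jar3: blue-capped glaze jar, green body 56 mm in diameter and 55 mm high, above it a round blue cap 34 mm in diameter and 25 mm high (80 mm in all, 0.2 kg). Origin: centre of its underside, z up. May be absent (None)
- stamp1: square white plaster stamp block, 56 x 56 x 46 mm, with an upright wooden grip bar centred on top, 34 mm long along its x, 20 mm thick along its y, its top 80 mm above the underside (0.22 kg). Origin: centre of its underside, z up. May be absent (None)
- stamp2: square white plaster stamp block, 56 x 56 x 46 mm, with an upright wooden grip bar centred on top, 34 mm long along its x, 20 mm thick along its y, its top 80 mm above the underside (0.22 kg). Origin: centre of its underside, z up. May be absent (None)
- case: dark wooden tool case with a brass band, 116 mm (its x) x 56 mm (its y) x 48 mm, with a brass grip bar centred on top, 70 mm long along its x, 18 mm thick along its y, its top 80 mm above the underside (0.35 kg). Origin: centre of its underside, z up. Always present
- pinch_pot: bystander: small terracotta pinch pot, rim 68 mm wide, 48 mm high, among the kit; origin under its centre
- clay_mug: bystander: grey raw clay mug, 84 mm wide, 85 mm high; origin under its centre
- pink_bowl: bystander: pink bowl, 120 mm wide, 55 mm high; origin under its centre
- leaf_plate: bystander: white plate, 150 mm wide, 22 mm high; origin under its centre
- glaze_tub: bystander: big white glaze tub with a black cap, 90 mm wide, 105 mm high; origin under its centre
- brush: bystander: blue paint brush, 160 mm long, lying flat
- tin_lid: bystander: flat round tin lid, 84 mm wide, 10 mm high; origin under its centre
Not all that is in view belongs to the job. What is shaped like the stamp1 but purple is not meant.

How it is judged:
By the outcome, as a careful person would: the job done as asked, in the order asked, and still so for the second after the job is handed in, with the robot touching nothing.
Of jar1, jar2, jar3, stamp1, stamp2 only 3 to 5 are there at a start; the rules pass over those that are not, and their reading is None.
At some moment in a run one of jar1, jar2, jar3, stamp1, stamp2, case may be knocked a few centimetres aside while the robot is not near it.
It also fails if it takes over 210 s, if anything falls off the work surface, if the arm or the gripper's body presses on something with over 40 N, if the wrist force passes 120 N, or if a joint passes its speed limit or range.

ROBOT

A 6-joint arm with a two-finger parallel gripper is mounted at the origin on the work surface. World frame = base frame: x ahead of the robot, y to its left, z up, the work surface at z = 0. Lengths are in mm, angles in rad, forces in N, time in s.
With the tool pointing down it reaches from about 375 to 900 mm from the base axis. Payload 3.1 kg.
Tool frame: the origin (TCP) lies at the very end of the fingers, on their centre line; the grasp point (between the pads) lies 19 mm behind it; z points along the fingers, y is the line along which they close (so a half turn about z gives the same grasp; the last joint's range is limited). The gripper opens to 87 mm and grips with 3 to 60 N. Pads are 19 mm wide; open, the fingers measure 117 mm over their backs; the gripper's body (75 mm by 190 mm) begins 51 mm behind the grasp point.
Start: joints at [1.113, 0.527, 1.433, -0, 1.181, -0.178], TCP at [172.561, 600.682, 195.448] pointing down, gripper open.
Joint ranges: [-3.08, 3.08], [-0.75, 2.2], [0.22, 2.44], [-1.43, 4.57], [0, 2.65], [-2.85, 2.85]. Speed limits (rad/s): [2.79, 2.79, 3.14, 3.14, 3.14, 3.14].

INTERFACE

Orientations are given as a unit quaternion [x, y, z, w].
In Python, from station import monitor, cams, hand_in gives the robot as it stands. The module is installed in compiled form; this text tells all that it offers.
- The arm moves only by the tool servo_tool, never from a script. Its argument "rows" is a list of rows, each an object of numbers: "tx", "ty", "tz": the shift along the tool's x, y, z as a fraction of full scale; "ax", "ay", "az": the turn, a rotation vector about the tool's x, y, z as a fraction of full scale; "jaw": the opening, from -1 (shut) to 1 (fully open). A call has exactly 8 rows; each row is the pose to reach, as a shift and turn from the pose commanded when the call began, along the tool's axes at that moment, turning the shorter way round; what a row does not reach only later rows make up. Full scale, the value 1, is 0.1 m for a shift and pi rad for a turn. A row lasts 1/10 s, in which the tool goes at most 50 mm and 8.59 degrees, less where a joint would pass 70% of its speed; a pose out of reach is approached as far as the arm can. A call with a number of a shift or a turn outside -1 to 1 is refused whole. A call with a gripper value outside its range is refused whole. The fingers move at their own pace and stop on an object; "force" is the grip in N (left out, the last holds). Time passes only in rows, so rows that repeat a pose let the fingers close, or fill a call up. It gives the time, the measured TCP pose, the force, the opening and the grip force at its end, in the units of the state.
- monitor.get_obs(): the state, without advancing time (a new reading comes with each control period).
- cams.grab_frame(name): name is "scene" or "top" or "wrist"; returns the picture (384x512x3 uint8, blue, green, red); there is no depth.
- cams.get_calibration(name): a dict with "camera_matrix" (3x3 intrinsics, pixels), "dist_coeffs" ([k1, k2, p1, p2, k3] as OpenCV has them; the pictures are not rectified), "xyz" and "rotation" of the camera in the world. Camera axes: x right, y down, z forward; pixel columns grow to the right and rows downward; lengths in mm; the calibration is good to about 2 mm. A picture is of the moment at which its call begins: read the wrist's pose just before it. get_calibration takes no time and is no camera call; for the wrist camera it gives the pose at the moment of the call.
- hand_in(): hands the job in; it is judged then, once.
The state is a dict: "clock": time; "qpos": joint angles; "qd": joint speeds; "joint_torque": joint torques, N m; "tcp_pos": TCP position; "orientation": TCP orientation; "wrist_force": force on the tool from outside, world axes, zero at the start; "torque": the same for the moment, N m; "grip_width": finger opening in mm; "finger_force": force on a finger pad.
Only numpy, scipy, OpenCV 4.12 (cv2) and the standard library are available. Lean on these libraries where they do the work, as an engineer would, in place of code of your own. Each camera call takes 0.05 s, during which the arm holds its last target. There are 200 camera calls.

## Working session

There is one attempt and no reset: what is moved stays moved. The work goes in short steps, Python scripts to look and compute and a tool call to move; the robot and the scene stay as the last step left them, time stands still between calls to the robot, and variables do not carry over. Pictures are saved under pics/ and viewed, at most 14 in all, crops included, and the job is handed in when it is done.

Besides the shell and the picture viewer there is one more tool, called after "Emit:" as name(argument=value, ...), one argument or row to a line, values as JSON. servo_tool: Moves the arm, as the interface text tells. Shift numbers are shares of 0.1 m and turn numbers shares of pi rad, none past 1 either way. Its arguments: {"type":"object","properties":{"rows":{"type":"array","items":{"type":"object","properties":{"tx":{"type":"number","minimum":-1,"maximum":1},"ty":{"type":"number","minimum":-1,"maximum":1},"tz":{"type":"number","minimum":-1,"maximum":1},"ax":{"type":"number","minimum":-1,"maximum":1},"ay":{"type":"number","minimum":-1,"maximum":1},"az":{"type":"number","minimum":-1,"maximum":1},"jaw":{"type":"number"}}}},"force":{"type":"number"}},"required":["rows"]}

```bash
mkdir -p pics; ls
python3 - <<'E'
from station import monitor,cams
import cv2,numpy as np
o=monitor.get_obs();print(o)
for n in("top","scene","wrist"):
    c=cams.get_calibration(n);print(n,{k:np.round(v,3).tolist() for k,v in c.items()})
    f=cams.grab_frame(n);cv2.imwrite(f"pics/{n}0.png",f)
a=cv2.imread("pics/top0.png");cv2.imwrite("pics/top0b.png",cv2.resize(a,(800,600),interpolation=cv2.INTER_CUBIC))
E
```

```text
pics
{'clock': 0.0, 'qpos': array([ 1.11250301e+00,  5.28458649e-01,  1.43392483e+00,  1.48405344e-05,
        1.18138376e+00, -1.78495841e-01]), 'qd': array([-2.43076624e-05, -8.79773365e-04,  4.33419240e-04, -9.67819960e-05,
        1.28778377e-03,  4.41045980e-04]), 'joint_torque': array([-6.87588963e-04, -4.40051007e+01, -1.76589417e+01,  6.33712811e-02,
        5.82104770e-02, -1.60516965e-04]), 'tcp_pos': array([172.20602919, 599.97638163, 194.46915393]), 'orientation': array([ 1.39445557e-01,  9.90229142e-01, -1.03049455e-03, -3.46884676e-04]), 'wrist_force': array([-1.16379431,  0.42202563, -0.25269856]), 'torque': array([-0.05349975,  0.02718423,  0.03392513]), 'finger_force': 0.0, 'grip_width': 87.20793390660538}
top {'camera_matrix': [[455.04, 0.0, 255.622], [0.0, 455.04, 185.922], [0.0, 0.0, 1.0]], 'dist_coeffs': [-0.098, 0.0, 0.0, 0.0, 0.0], 'xyz': [388.49, 14.44, 1606.492], 'rotation': [0.708, -0.704, 0.039, -0.031]}
scene {'camera_matrix': [[351.77, 0.0, 258.866], [0.0, 351.77, 191.072], [0.0, 0.0, 1.0]], 'dist_coeffs': [-0.084, 0.0, 0.0, 0.0, 0.0], 'xyz': [1102.939, -450.967, 927.621], 'rotation': [0.844, 0.401, -0.163, -0.317]}
wrist {'camera_matrix': [[271.713, 0.0, 257.495], [0.0, 271.713, 185.273], [0.0, 0.0, 1.0]], 'dist_coeffs': [-0.023, 0.0, 0.0, 0.0, 0.0], 'xyz': [108.028, 618.815, 383.572], 'rotation': [0.793, 0.597, 0.074, 0.1]}
```

View pics/top0b.png

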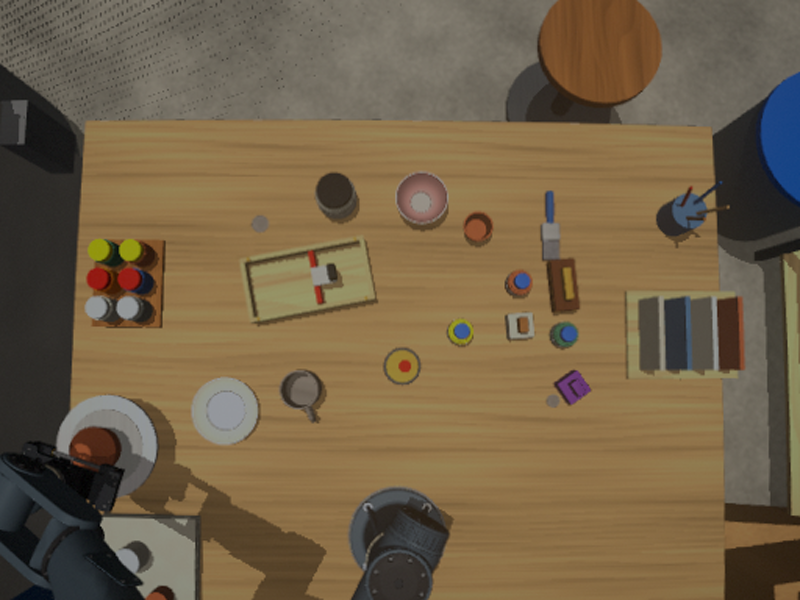

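View pics/scene0.png

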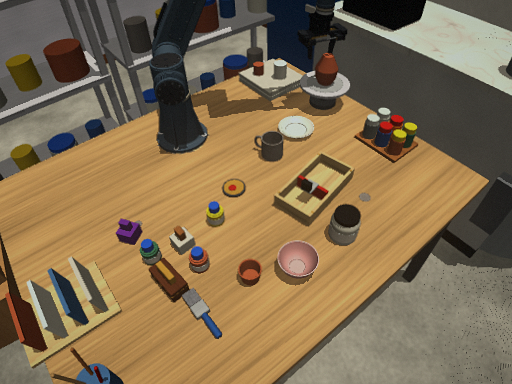

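Top view, 800×600 scale:
- **Carrier:** about (308,281), with the red board at (316,277) and its black grip on the right. The +y stop wall is therefore on the left.
- **Jar candidates (blue caps):** terracotta (519,283), yellow (460,332), green (564,335).
- **Jar look-alikes:** pinch pot (478,228), red-centred tin lid (402,366).
- **Stamp candidates:** white (520,326). The purple one at (572,387) is a decoy.
- **Case:** (563,286).

That makes 3 jars, 1 stamp and the case.

```bash
cat > h.py <<'E'
from station import monitor,cams
import cv2,numpy as np
from scipy.spatial.transform import Rotation as R
def cast(c,uv,z):
    p=cv2.undistortPoints(np.array(uv,float).reshape(-1,1,2),c["camera_matrix"],c["dist_coeffs"]).reshape(-1,2)
    d=R.from_quat(c["rotation"]).apply(np.c_[p,np.ones(len(p))]); o=np.array(c["xyz"])
    return (o+d*((np.reshape(z,-1)-o[2])/d[:,2])[:,None])[:,:2]
def proj(c,X):
    r=R.from_quat(c["rotation"]).inv()
    return cv2.projectPoints(np.array(X,float).reshape(-1,1,3),r.as_rotvec(),-r.apply(c["xyz"]),np.array(c["camera_matrix"]),np.array(c["dist_coeffs"]))[0].reshape(-1,2)
def calib(n):
    c=cams.get_calibration(n); return {k:np.array(v,float) for k,v in c.items()}
def blobs(hsv,lo,hi,amin=20):
    m=cv2.inRange(hsv,lo,hi); m=cv2.morphologyEx(m,cv2.MORPH_CLOSE,np.ones((3,3)))
    cs=[k for k in cv2.findContours(m,cv2.RETR_EXTERNAL,cv2.CHAIN_APPROX_NONE)[0] if cv2.contourArea(k)>=amin]
    return sorted(cs,key=cv2.contourArea,reverse=True)
def cen(k):
    M=cv2.moments(k);return M["m10"]/M["m00"],M["m01"]/M["m00"]
E
python3 - <<'E'
from h import *
c=calib("top");f=cv2.imread("pics/top0.png");hsv=cv2.cvtColor(f,cv2.COLOR_BGR2HSV)
T=proj(c,[[172.2,600,194.5]]);print("tcp px",T*1.5625)
def pr(n,ks,z):
    for k in ks:
        u=cen(k);r=cv2.minAreaRect(k);print(n,np.round(np.array(u)*1.5625),cv2.contourArea(k),np.round(r[1],1),round(r[2],1),"xy",np.round(cast(c,[u],z)[0],1))
pr("blue",blobs(hsv,(100,120,60),(125,255,255)),80)
pr("purple",blobs(hsv,(130,80,40),(160,255,255)),80)
pr("red",[k for k in blobs(hsv,(0,180,100),(6,255,255))+blobs(hsv,(175,180,100),(180,255,255))],50)
# carrier corners at rim
x=[(365,238),(377,298),(252,324),(240,262)]
print("carrier outer corners",np.round(cast(c,np.array(x)/1.5625,53)))
print("grip",cast(c,[np.array((333,272))/1.5625],98),"stamp",cast(c,[np.array((522,325))/1.5625],80),"case",cast(c,[np.array((568,284))/1.5625],80))
a=f[100:270,140:400];cv2.imwrite("pics/crop1.png",cv2.resize(a[20:170,130:260],(780,900))[:600]);
b=cv2.resize(f[105:265,280:390],None,fx=3.7,fy=3.7,interpolation=cv2.INTER_CUBIC);d=cv2.resize(f[145:215,150:245],None,fx=4,fy=4,interpolation=cv2.INTER_CUBIC)
o=np.zeros((600,800,3),np.uint8);o[:b.shape[0],:b.shape[1]]=b;o[:d.shape[0],410:410+d.shape[1]]=d;cv2.imwrite("pics/crop1.png",o)
E
```

```text
tcp px [[ 96.06897418 466.75205395]]
blue [782. 134.] 1461.0 [83. 25.] 90.0 xy [ 907.5 -882.7]
blue [568. 333.] 62.0 [9. 9.] 90.0 xy [ 449.7 -367.9]
blue [522. 281.] 51.0 [8.  8.5] 63.4 xy [ 563.1 -267.4]
blue [461. 330.] 48.5 [7. 8.] 90.0 xy [ 454.3 -135. ]
blue [550. 206.] 35.5 [18.  2.] 90.0 xy [ 727.8 -332.6]
purple [573. 387.] 229.0 [16.  15.7] 54.5 xy [ 334.3 -377.1]
red [128. 278.] 130.5 [12. 13.] 90.0 xy [565.9 602.7]
red [ 97. 278.] 127.5 [13. 12.] 90.0 xy [566.6 673.8]
red [405. 366.] 28.5 [6.4 5.7] 45.0 xy [378.2 -14.7]
red [311. 258.] 21.0 [9.9 3.2] 76.0 xy [614.1 192.7]
carrier outer corners [[658.  74.]
 [525.  47.]
 [466. 320.]
 [603. 350.]]
grip [[576.59873312 140.26915945]] stamp [[ 466.59243264 -267.12506672]] case [[ 556.33942044 -369.16305841]]
```

View pics/crop1.png

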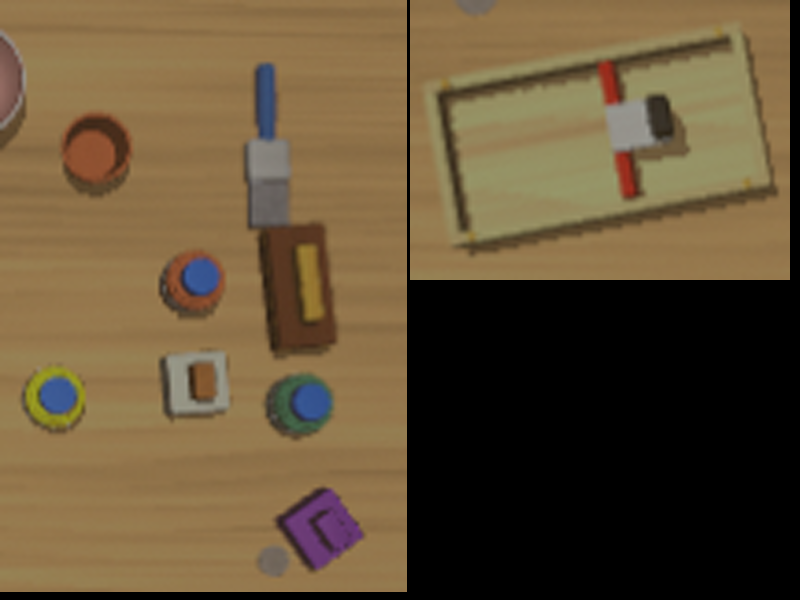

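The crop confirms it: blue-capped terracotta (197,278), yellow (57,397) and green (305,403) jars, the white stamp with wooden bar (200,383) and the case with brass bar (305,285). The purple block (325,528) is the decoy. The clamp board sits forward, at about 104 mm travel.

```bash
cat >> h.py <<'E'
def yaw(o): # world angle of tool x, deg
    v=R.from_quat(o["orientation"]).apply([1,0,0]);return np.degrees(np.arctan2(v[1],v[0]))
def plan(p,a,wps):
    """p,a: start pos & tool-x angle; wps: (x,y,z,angle). prints per-call tx ty tz az (tool axes at call start)"""
    p=np.array(p,float)
    for w in wps:
        t=np.array(w[:3],float);da=(w[3]-a) if len(w)>3 else 0
        n=max(1,int(np.ceil(abs(da)/60)))
        while 1:
            ok=True;q=p.copy();b=a;out=[]
            for i in range(n):
                d=(t-p)/n;r=np.radians(b)
                v=np.array([d[0]*np.cos(r)+d[1]*np.sin(r),d[0]*np.sin(r)-d[1]*np.cos(r),-d[2]])/100
                out.append((v,-da/n/180));b+=da/n
                ok&=bool((abs(v)<=1).all())
            if ok:break
            n+=1
        for v,z in out:print("tx %.3f ty %.3f tz %.3f az %.4f"%(*v,z))
        print("--",w);p=t;a=b
E
python3 - <<'E'
from h import *
o=monitor.get_obs();print(yaw(o))
plan([172.6,600.7,195.4],yaw(o),[(300,480,230,102),(500,160,230,11.7)])
E
```

```text
163.96922421534282
tx -0.779 ty -0.404 tz -0.173 az 0.1721
tx -0.876 ty 0.055 tz -0.173 az 0.1721
-- (300, 480, 230, 102)
tx -0.886 ty 0.323 tz -0.000 az 0.1254
tx -0.695 ty 0.638 tz -0.000 az 0.1254
tx -0.396 ty 0.856 tz -0.000 az 0.1254
tx -0.037 ty 0.943 tz -0.000 az 0.1254
-- (500, 160, 230, 11.7)
```

Emit:
servo_tool(
  rows=[
    {"tx":-0.2,"ty":-0.1,"tz":-0.05,"az":0.04,"jaw":1},
    {"tx":-0.4,"ty":-0.2,"tz":-0.1,"az":0.08,"jaw":1},
    {"tx":-0.6,"ty":-0.3,"tz":-0.15,"az":0.12,"jaw":1},
    {"tx":-0.78,"ty":-0.4,"tz":-0.17,"az":0.172,"jaw":1},
    {"tx":-0.78,"ty":-0.4,"tz":-0.17,"az":0.172,"jaw":1},
    {"tx":-0.78,"ty":-0.4,"tz":-0.17,"az":0.172,"jaw":1},
    {"tx":-0.78,"ty":-0.4,"tz":-0.17,"az":0.172,"jaw":1},
    {"tx":-0.78,"ty":-0.4,"tz":-0.17,"az":0.172,"jaw":1},
  ],
)

```text
validation failed for argument at $.ro...
```

Emit:
servo_tool(
  rows=[
    {"tx":-0.2,"ty":0.01,"tz":-0.05,"az":0.04,"jaw":1},
    {"tx":-0.4,"ty":0.03,"tz":-0.1,"az":0.08,"jaw":1},
    {"tx":-0.6,"ty":0.04,"tz":-0.15,"az":0.12,"jaw":1},
    {"tx":-0.88,"ty":0.055,"tz":-0.17,"az":0.172,"jaw":1},
    {"tx":-0.88,"ty":0.055,"tz":-0.17,"az":0.172,"jaw":1},
    {"tx":-0.88,"ty":0.055,"tz":-0.17,"az":0.172,"jaw":1},
    {"tx":-0.88,"ty":0.055,"tz":-0.17,"az":0.172,"jaw":1},
    {"tx":-0.88,"ty":0.055,"tz":-0.17,"az":0.172,"jaw":1},
  ],
)

```text
validation failed for argument at $.ro...
```

Emit:
servo_tool(
  rows=[
    {"tx":-0.2,"ty":-0.1,"tz":-0.05,"ax":0,"ay":0,"az":0.04,"jaw":1},
    {"tx":-0.4,"ty":-0.2,"tz":-0.1,"ax":0,"ay":0,"az":0.08,"jaw":1},
    {"tx":-0.6,"ty":-0.3,"tz":-0.15,"ax":0,"ay":0,"az":0.12,"jaw":1},
    {"tx":-0.78,"ty":-0.4,"tz":-0.17,"ax":0,"ay":0,"az":0.172,"jaw":1},
    {"tx":-0.78,"ty":-0.4,"tz":-0.17,"ax":0,"ay":0,"az":0.172,"jaw":1},
    {"tx":-0.78,"ty":-0.4,"tz":-0.17,"ax":0,"ay":0,"az":0.172,"jaw":1},
    {"tx":-0.78,"ty":-0.4,"tz":-0.17,"ax":0,"ay":0,"az":0.172,"jaw":1},
    {"tx":-0.78,"ty":-0.4,"tz":-0.17,"ax":0,"ay":0,"az":0.172,"jaw":1},
  ],
)

```text
clock: 0.95
tcp_pos: [235.7, 541.1, 212.1]
orientation: [0.398, 0.918, -0.0, -0.0]
wrist_force: [-0.8, -1.0, 0.4]
grip_width: 87.0
finger_force: 0.0
```

Emit:
servo_tool(
  rows=[
    {"tx":-0.3,"ty":0.02,"tz":-0.06,"ax":0,"ay":0,"az":0.06,"jaw":1},
    {"tx":-0.6,"ty":0.04,"tz":-0.12,"ax":0,"ay":0,"az":0.12,"jaw":1},
    {"tx":-0.88,"ty":0.055,"tz":-0.17,"ax":0,"ay":0,"az":0.172,"jaw":1},
    {"tx":-0.88,"ty":0.055,"tz":-0.17,"ax":0,"ay":0,"az":0.172,"jaw":1},
    {"tx":-0.88,"ty":0.055,"tz":-0.17,"ax":0,"ay":0,"az":0.172,"jaw":1},
    {"tx":-0.88,"ty":0.055,"tz":-0.17,"ax":0,"ay":0,"az":0.172,"jaw":1},
    {"tx":-0.88,"ty":0.055,"tz":-0.17,"ax":0,"ay":0,"az":0.172,"jaw":1},
    {"tx":-0.88,"ty":0.055,"tz":-0.17,"ax":0,"ay":0,"az":0.172,"jaw":1},
  ],
)

```text
clock: 1.75
tcp_pos: [299.9, 480.5, 229.2]
orientation: [0.628, 0.778, -0.0, -0.0]
wrist_force: [0.7, -0.4, 0.4]
grip_width: 86.9
finger_force: 0.0
```

Emit:
servo_tool(
  rows=[
    {"tx":-0.2,"ty":0.07,"tz":0,"ax":0,"ay":0,"az":0.03,"jaw":1},
    {"tx":-0.4,"ty":0.14,"tz":0,"ax":0,"ay":0,"az":0.06,"jaw":1},
    {"tx":-0.6,"ty":0.21,"tz":0,"ax":0,"ay":0,"az":0.09,"jaw":1},
    {"tx":-0.8,"ty":0.28,"tz":0,"ax":0,"ay":0,"az":0.11,"jaw":1},
    {"tx":-0.89,"ty":0.32,"tz":0,"ax":0,"ay":0,"az":0.125,"jaw":1},
    {"tx":-0.89,"ty":0.32,"tz":0,"ax":0,"ay":0,"az":0.125,"jaw":1},
    {"tx":-0.89,"ty":0.32,"tz":0,"ax":0,"ay":0,"az":0.125,"jaw":1},
    {"tx":-0.89,"ty":0.32,"tz":0,"ax":0,"ay":0,"az":0.125,"jaw":1},
  ],
)

```text
clock: 2.55
tcp_pos: [349.9, 400.5, 229.4]
orientation: [0.768, 0.64, 0.0, -0.0]
wrist_force: [-0.0, 0.5, 0.1]
grip_width: 87.2
finger_force: 0.0
```

Emit:
servo_tool(
  rows=[
    {"tx":-0.2,"ty":0.17,"tz":0,"ax":0,"ay":0,"az":0.03,"jaw":1},
    {"tx":-0.4,"ty":0.35,"tz":0,"ax":0,"ay":0,"az":0.06,"jaw":1},
    {"tx":-0.6,"ty":0.53,"tz":0,"ax":0,"ay":0,"az":0.09,"jaw":1},
    {"tx":-0.7,"ty":0.64,"tz":0,"ax":0,"ay":0,"az":0.125,"jaw":1},
    {"tx":-0.7,"ty":0.64,"tz":0,"ax":0,"ay":0,"az":0.125,"jaw":1},
    {"tx":-0.7,"ty":0.64,"tz":0,"ax":0,"ay":0,"az":0.125,"jaw":1},
    {"tx":-0.7,"ty":0.64,"tz":0,"ax":0,"ay":0,"az":0.125,"jaw":1},
    {"tx":-0.7,"ty":0.64,"tz":0,"ax":0,"ay":0,"az":0.125,"jaw":1},
  ],
)

```text
clock: 3.35
tcp_pos: [399.9, 320.1, 229.4]
orientation: [0.878, 0.479, -0.0, -0.0]
wrist_force: [-0.0, 0.2, -0.4]
grip_width: 87.3
finger_force: 0.0
```

Emit:
servo_tool(
  rows=[
    {"tx":-0.1,"ty":0.22,"tz":0,"ax":0,"ay":0,"az":0.03,"jaw":1},
    {"tx":-0.2,"ty":0.43,"tz":0,"ax":0,"ay":0,"az":0.06,"jaw":1},
    {"tx":-0.3,"ty":0.65,"tz":0,"ax":0,"ay":0,"az":0.09,"jaw":1},
    {"tx":-0.4,"ty":0.86,"tz":0,"ax":0,"ay":0,"az":0.125,"jaw":1},
    {"tx":-0.4,"ty":0.86,"tz":0,"ax":0,"ay":0,"az":0.125,"jaw":1},
    {"tx":-0.4,"ty":0.86,"tz":0,"ax":0,"ay":0,"az":0.125,"jaw":1},
    {"tx":-0.4,"ty":0.86,"tz":0,"ax":0,"ay":0,"az":0.125,"jaw":1},
    {"tx":-0.4,"ty":0.86,"tz":0,"ax":0,"ay":0,"az":0.125,"jaw":1},
  ],
)

```text
clock: 4.15
tcp_pos: [450.3, 239.8, 229.4]
orientation: [0.955, 0.298, -0.0, -0.0]
wrist_force: [-0.3, 0.2, -0.2]
grip_width: 87.0
finger_force: 0.0
```

Emit:
servo_tool(
  rows=[
    {"tx":-0.01,"ty":0.22,"tz":0,"ax":0,"ay":0,"az":0.03,"jaw":1},
    {"tx":-0.02,"ty":0.43,"tz":0,"ax":0,"ay":0,"az":0.06,"jaw":1},
    {"tx":-0.03,"ty":0.65,"tz":0,"ax":0,"ay":0,"az":0.09,"jaw":1},
    {"tx":-0.04,"ty":0.94,"tz":0,"ax":0,"ay":0,"az":0.125,"jaw":1},
    {"tx":-0.04,"ty":0.94,"tz":0,"ax":0,"ay":0,"az":0.125,"jaw":1},
    {"tx":-0.04,"ty":0.94,"tz":0,"ax":0,"ay":0,"az":0.125,"jaw":1},
    {"tx":-0.04,"ty":0.94,"tz":0,"ax":0,"ay":0,"az":0.125,"jaw":1},
    {"tx":-0.04,"ty":0.94,"tz":0,"ax":0,"ay":0,"az":0.125,"jaw":1},
  ],
)

```text
clock: 4.95
tcp_pos: [500.3, 160.2, 229.4]
orientation: [0.994, 0.106, -0.0, -0.0]
wrist_force: [-0.2, -0.8, 1.2]
grip_width: 87.1
finger_force: 0.0
```

Run:
```python
from h import *
import pickle
o=monitor.get_obs();c=calib("wrist");f=cams.grab_frame("wrist")
print(o["tcp_pos"],yaw(o),o["qpos"]);pickle.dump(c,open("w1.pkl","wb"))
cv2.imwrite("pics/w1r.png",f);cv2.imwrite("pics/w1.png",cv2.resize(f,(800,600),interpolation=cv2.INTER_CUBIC))
```

```text
[500.2643367  160.23251709 229.44069038] 12.169058606933252 [9.69005521e-02 3.51896619e-01 1.63974177e+00 2.66042092e-04
 1.15043674e+00 1.45519818e+00]
```

View pics/w1.png

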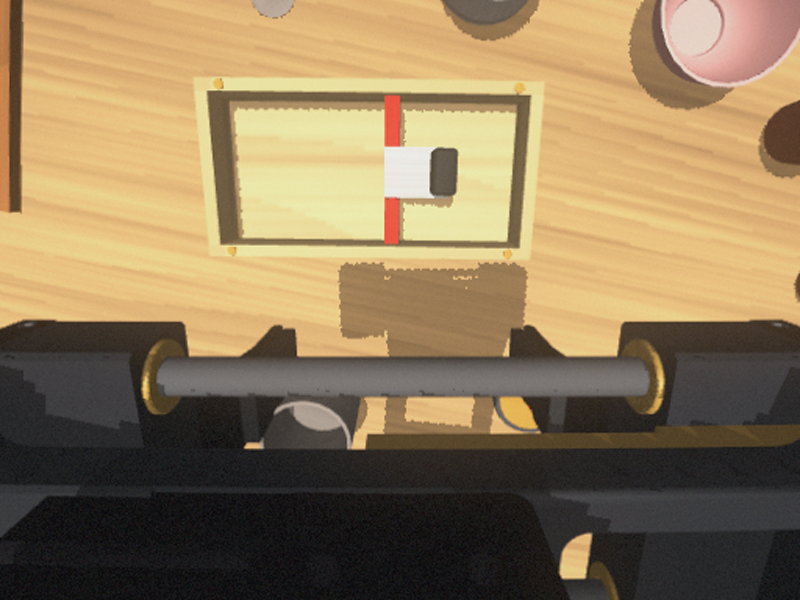

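Wrist view: carrier rim corners at (194,78), (545,82), (531,258) and (212,258). The red board is at x≈392 and the black grip at (444,171), to the right of the board.

Run:
```python
from h import *
import pickle
c=pickle.load(open("w1.pkl","rb"));f=cv2.imread("pics/w1r.png");g=cv2.cvtColor(f,cv2.COLOR_BGR2GRAY)
s=1/1.5625
def px(l):return (np.array(l,float)+.5)*s-.5
C=cast(c,px([(194,78),(545,82),(531,258),(212,258)]),53)   # stop/+x, -y/+x, -y/-x, stop/-x
L=np.array([(72,140),(72,-140),(-72,-140),(-72,140)],float)
a=C-C.mean(0);th=np.arctan2((L[:,0]*a[:,1]-L[:,1]*a[:,0]).sum(),(L*a).sum())
print(C.round(1),"centre",C.mean(0).round(1),"yaw",np.degrees(th),"sizes",np.linalg.norm(C-np.roll(C,-1,0),axis=1).round(1))
Rm=np.array([[np.cos(th),-np.sin(th)],[np.sin(th),np.cos(th)]]);print("resid",(C-C.mean(0)-L@Rm.T).round(1).tolist())
# inner bottom edge (floor corners) check & grip: dark blob in interior
hsv=cv2.cvtColor(f,cv2.COLOR_BGR2HSV);sub=hsv.copy();sub[:, :int(415*s)]=255;sub[:, int(490*s):]=255;sub[:int(130*s)]=255;sub[int(220*s):]=255
k=blobs(sub,(0,0,0),(180,255,75),40)[0];r=cv2.minAreaRect(k);print("grip px",np.array(r[0])/s,r)
G=cast(c,[cen(k)],98)[0];print("grip",G,"local",(G-C.mean(0))@Rm)
```

```text
[[610.2 353.7]
 [665.7  79.9]
 [526.7  51.1]
 [468.  323.9]] centre [567.6 202.1] yaw 11.785527676865435 sizes [279.4 141.9 279.  145.3]
resid [[0.7, -0.2], [-1.1, 0.1], [0.9, 0.7], [-0.5, -0.6]]Traceback (most recent call last):
  File "<stdin>", line 13, in <module>
IndexError: list index out of range
```

```bash
cat >> h.py <<'E'
CC=np.array([567.6,202.1]);CTH=np.radians(11.8)
CR=np.array([[np.cos(CTH),-np.sin(CTH)],[np.sin(CTH),np.cos(CTH)]])
def loc(p):return (np.array(p)-CC)@CR
def wor(l):return CR@np.array(l)+CC
E
python3 - <<'E'
from h import *
import pickle
c=pickle.load(open("w1.pkl","rb"))
G=cast(c,(np.array([(444,171),(430,172),(457,172),(444,148),(444,196)])+.5)*.64-.5,98);print(G.round(1),loc(G).round(1))
o=monitor.get_obs();l=loc(G[0]);l[0]=0;g=wor(l);print("grip target",g)
plan(o["tcp_pos"],yaw(o),[(*g,120,11.8),(*g,71)])
b=wor((0,-164));print("travel",l[1]+164)
E
```

```text
[[579.8 146.4]
 [577.  156.2]
 [581.2 137. ]
 [595.4 150.2]
 [562.5 142.3]] [[  0.6 -57. ]
 [ -0.2 -46.8]
 [ -0.  -66.5]
 [ 16.6 -56.5]
 [-17.2 -57.5]]
grip target [579.25472129 146.31199583]
tx 0.371 ty 0.151 tz 0.547 az 0.0010
tx 0.371 ty 0.150 tz 0.547 az 0.0010
-- (np.float64(579.2547212862776), np.float64(146.31199583320114), 120, 11.8)
tx 0.000 ty 0.000 tz 0.490 az 0.0000
-- (np.float64(579.2547212862776), np.float64(146.31199583320114), 71)
travel 107.00759754865938
```

Emit:
servo_tool(
  rows=[
    {"tx":0.2,"ty":0.08,"tz":0.25,"ax":0,"ay":0,"az":0,"jaw":1},
    {"tx":0.4,"ty":0.16,"tz":0.5,"ax":0,"ay":0,"az":0.002,"jaw":1},
    {"tx":0.6,"ty":0.25,"tz":0.75,"ax":0,"ay":0,"az":0.002,"jaw":1},
    {"tx":0.74,"ty":0.3,"tz":1,"ax":0,"ay":0,"az":0.002,"jaw":1},
    {"tx":0.74,"ty":0.3,"tz":1,"ax":0,"ay":0,"az":0.002,"jaw":1},
    {"tx":0.74,"ty":0.3,"tz":1,"ax":0,"ay":0,"az":0.002,"jaw":1},
    {"tx":0.74,"ty":0.3,"tz":1,"ax":0,"ay":0,"az":0.002,"jaw":1},
    {"tx":0.74,"ty":0.3,"tz":1,"ax":0,"ay":0,"az":0.002,"jaw":1},
  ],
)

```text
clock: 5.8
tcp_pos: [579.8, 145.8, 131.1]
orientation: [0.995, 0.102, 0.001, 0.0]
wrist_force: [-0.1, -0.5, -0.8]
grip_width: 87.2
finger_force: 0.0
```

Emit:
servo_tool(
  rows=[
    {"tx":0,"ty":0,"tz":0.15,"ax":0,"ay":0,"az":0,"jaw":1},
    {"tx":0,"ty":0,"tz":0.3,"ax":0,"ay":0,"az":0,"jaw":1},
    {"tx":0,"ty":0,"tz":0.45,"ax":0,"ay":0,"az":0,"jaw":1},
    {"tx":0,"ty":0,"tz":0.58,"ax":0,"ay":0,"az":0,"jaw":1},
    {"tx":0,"ty":0,"tz":0.58,"ax":0,"ay":0,"az":0,"jaw":1},
    {"tx":0,"ty":0,"tz":0.58,"ax":0,"ay":0,"az":0,"jaw":-1},
    {"tx":0,"ty":0,"tz":0.58,"ax":0,"ay":0,"az":0,"jaw":-1},
    {"tx":0,"ty":0,"tz":0.58,"ax":0,"ay":0,"az":0,"jaw":-1},
  ],
  force=25,
)

```text
clock: 6.6
tcp_pos: [580.4, 145.4, 72.4]
orientation: [0.995, 0.102, 0.001, 0.0]
wrist_force: [-0.2, 0.2, -0.0]
grip_width: 70.9
finger_force: 0.0
```

Emit:
servo_tool(
  rows=[
    {"tx":0,"ty":0,"tz":0,"ax":0,"ay":0,"az":0,"jaw":-1},
    {"tx":0,"ty":0,"tz":0,"ax":0,"ay":0,"az":0,"jaw":-1},
    {"tx":0,"ty":0,"tz":0,"ax":0,"ay":0,"az":0,"jaw":-1},
    {"tx":0,"ty":0,"tz":0,"ax":0,"ay":0,"az":0,"jaw":-1},
    {"tx":0,"ty":0,"tz":0,"ax":0,"ay":0,"az":0,"jaw":-1},
    {"tx":0,"ty":0,"tz":0,"ax":0,"ay":0,"az":0,"jaw":-1},
    {"tx":0,"ty":0,"tz":0,"ax":0,"ay":0,"az":0,"jaw":-1},
    {"tx":0,"ty":0,"tz":0,"ax":0,"ay":0,"az":0,"jaw":-1},
  ],
)

```text
clock: 7.4
tcp_pos: [579.7, 145.4, 71.4]
orientation: [0.995, 0.102, -0.0, -0.0]
wrist_force: [-0.4, -0.2, -0.2]
grip_width: 6.9
finger_force: 0.0
```

Run:
```python
from h import *
f=cams.grab_frame("wrist");o=monitor.get_obs();print(o["tcp_pos"],o["grip_width"],o["finger_force"])
g=cams.grab_frame("scene");g=cv2.resize(g[120:230,250:380],None,fx=4,fy=4)
f=cv2.resize(f,(512,384));v=np.zeros((600,800,3),np.uint8);v[:440,:520]=g;v[:384,520:]=f[:,116:396];cv2.imwrite("pics/chk2.png",v)
```

```text
[579.67456842 145.36184026  71.44536926] 4.3605506737046476 0.0
```

View pics/chk2.png

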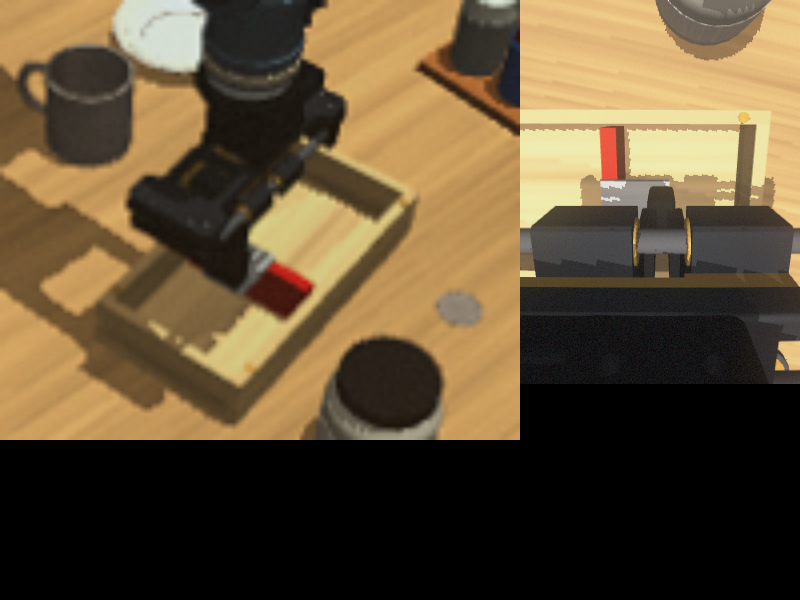

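Run:
```python
from h import *
o=monitor.get_obs();c=calib("wrist");p=o["tcp_pos"]
print(proj(c,[p,p+[0,0,19],p+[0,0,51]]));g=wor((0,-57))
print("grip pts",proj(c,[[*wor((x,-57)),98] for x in(-17,0,17)]))
for n in("scene",):
    c=calib(n);print(n,proj(c,[p,[*g,98]]))
f=cams.grab_frame("wrist");cv2.imwrite("pics/w3.png",cv2.resize(f[90:300,130:390],None,fx=3,fy=2.85,interpolation=cv2.INTER_CUBIC)[:598])
```

```text
[[257.36128907 210.35122784]
 [257.35726989 219.8886413 ]
 [257.34830819 241.21490044]]
grip pts [[255.89813309 248.73783811]
 [255.7988307  224.57841305]
 [255.69518797 199.18456563]]
scene [[306.20949751 186.6100255 ]
 [306.98106422 180.85893935]]
```

View pics/w3.png

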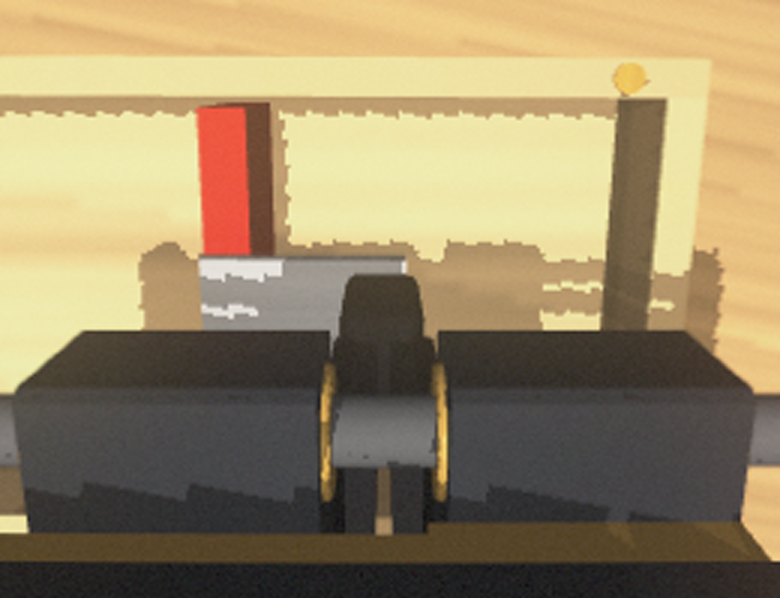

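Emit:
servo_tool(
  rows=[
    {"tx":0,"ty":0,"tz":0,"ax":0,"ay":0,"az":0,"jaw":-1},
    {"tx":0,"ty":0,"tz":0,"ax":0,"ay":0,"az":0,"jaw":-1},
    {"tx":0,"ty":0,"tz":0,"ax":0,"ay":0,"az":0,"jaw":-1},
    {"tx":0,"ty":0,"tz":0,"ax":0,"ay":0,"az":0,"jaw":-1},
    {"tx":0,"ty":0,"tz":0,"ax":0,"ay":0,"az":0,"jaw":-1},
    {"tx":0,"ty":0,"tz":0,"ax":0,"ay":0,"az":0,"jaw":-1},
    {"tx":0,"ty":0,"tz":0,"ax":0,"ay":0,"az":0,"jaw":-1},
    {"tx":0,"ty":0,"tz":0,"ax":0,"ay":0,"az":0,"jaw":-1},
  ],
)

```text
clock: 8.35
tcp_pos: [579.7, 145.4, 71.4]
orientation: [0.995, 0.102, -0.0, 0.0]
wrist_force: [-0.5, -0.3, 0.6]
grip_width: 0.0
finger_force: 0.0
```

Run:
```python
from h import *
import pickle
o=monitor.get_obs();print(o["tcp_pos"],o["grip_width"],o["finger_force"])
c=calib("wrist");f=cams.grab_frame("wrist")
# board red edge in wrist now: top face at ? compare travel vs w1
hsv=cv2.cvtColor(f,cv2.COLOR_BGR2HSV);ks=blobs(hsv,(0,150,150),(8,255,255),30)+blobs(hsv,(172,150,150),(180,255,255),30)
for k in ks:
    print(cv2.boundingRect(k),[loc(cast(c,[cen(k)],z)[0]).round(1) for z in(50,58)])
c1=pickle.load(open("w1.pkl","rb"));h1=cv2.cvtColor(cv2.imread("pics/w1r.png"),cv2.COLOR_BGR2HSV)
for k in blobs(h1,(0,150,150),(8,255,255),30)+blobs(h1,(172,150,150),(180,255,255),30):
    print("w1",cv2.boundingRect(k),[loc(cast(c1,[cen(k)],z)[0]).round(1) for z in(50,58)])
cv2.imwrite("pics/w4.png",cv2.resize(f[150:300,200:320],None,fx=5,fy=4,interpolation=cv2.INTER_CUBIC))
```

```text
[579.67237506 145.3603302   71.44032783] 0.012343555520017629 0.0
(195, 127, 19, 52) [array([ 40.2, -16.9]), array([ 41.2, -18.5])]
w1 (246, 61, 10, 32) [array([ 41.9, -17.7]), array([ 40.8, -17.9])]
w1 (246, 127, 9, 29) [array([-39.7, -17. ]), array([-39. , -17.2])]
```

View pics/w4.png

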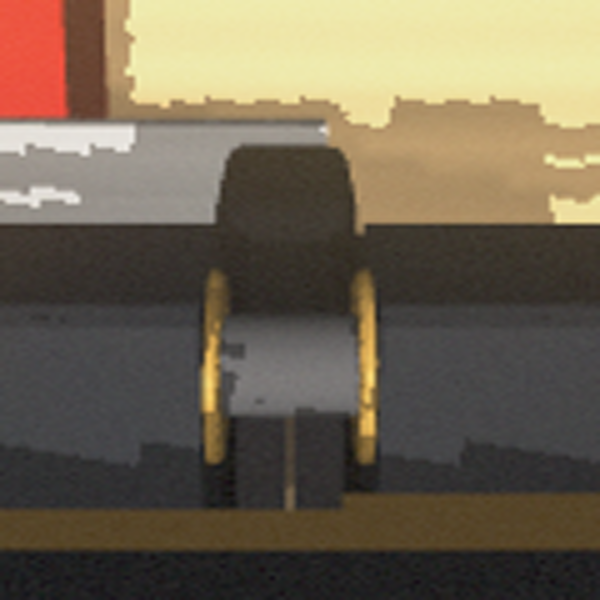

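Emit:
servo_tool(
  rows=[
    {"tx":0,"ty":0,"tz":0.01,"ax":0,"ay":0,"az":0,"jaw":-1},
    {"tx":0,"ty":0,"tz":0.01,"ax":0,"ay":0,"az":0,"jaw":-1},
    {"tx":0,"ty":0,"tz":0.02,"ax":0,"ay":0,"az":0,"jaw":-1},
    {"tx":0,"ty":0,"tz":0.02,"ax":0,"ay":0,"az":0,"jaw":-1},
    {"tx":0,"ty":0,"tz":0.03,"ax":0,"ay":0,"az":0,"jaw":-1},
    {"tx":0,"ty":0,"tz":0.03,"ax":0,"ay":0,"az":0,"jaw":-1},
    {"tx":0,"ty":0,"tz":0.03,"ax":0,"ay":0,"az":0,"jaw":-1},
    {"tx":0,"ty":0,"tz":0.03,"ax":0,"ay":0,"az":0,"jaw":-1},
  ],
)

```text
clock: 9.2
tcp_pos: [579.9, 145.3, 71.2]
orientation: [0.995, 0.102, 0.001, 0.0]
wrist_force: [-3.6, -1.0, 14.4]
grip_width: 0.3
finger_force: 7.8
```

Emit:
servo_tool(
  rows=[
    {"tx":0,"ty":0,"tz":-0.1,"ax":0,"ay":0,"az":0,"jaw":0.2},
    {"tx":0,"ty":0,"tz":-0.1,"ax":0,"ay":0,"az":0,"jaw":0.2},
    {"tx":0,"ty":0,"tz":-0.1,"ax":0,"ay":0,"az":0,"jaw":0.2},
    {"tx":0,"ty":0,"tz":-0.1,"ax":0,"ay":0,"az":0,"jaw":0.2},
    {"tx":0,"ty":0,"tz":-0.1,"ax":0,"ay":0,"az":0,"jaw":0.2},
    {"tx":0,"ty":0,"tz":-0.1,"ax":0,"ay":0,"az":0,"jaw":0.2},
    {"tx":0,"ty":0,"tz":-0.05,"ax":0,"ay":0,"az":0,"jaw":0.2},
    {"tx":0,"ty":0,"tz":0,"ax":0,"ay":0,"az":0,"jaw":0.2},
  ],
)

```text
clock: 10.0
tcp_pos: [579.7, 145.4, 68.0]
orientation: [0.995, 0.102, -0.0, -0.0]
wrist_force: [0.1, -0.6, 0.3]
grip_width: 50.4
finger_force: 0.0
```

Emit:
servo_tool(
  rows=[
    {"tx":0,"ty":0,"tz":0.02,"ax":0,"ay":0,"az":0,"jaw":0.2},
    {"tx":0,"ty":0,"tz":0.04,"ax":0,"ay":0,"az":0,"jaw":0.2},
    {"tx":0,"ty":0,"tz":0.05,"ax":0,"ay":0,"az":0,"jaw":0.2},
    {"tx":0,"ty":0,"tz":0.05,"ax":0,"ay":0,"az":0,"jaw":-1},
    {"tx":0,"ty":0,"tz":0.05,"ax":0,"ay":0,"az":0,"jaw":-1},
    {"tx":0,"ty":0,"tz":0.05,"ax":0,"ay":0,"az":0,"jaw":-1},
    {"tx":0,"ty":0,"tz":0.05,"ax":0,"ay":0,"az":0,"jaw":-1},
    {"tx":0,"ty":0,"tz":0.05,"ax":0,"ay":0,"az":0,"jaw":-1},
  ],
  force=10,
)

```text
clock: 10.8
tcp_pos: [579.8, 145.4, 63.6]
orientation: [0.995, 0.102, 0.0, 0.0]
wrist_force: [0.8, 0.4, -0.0]
grip_width: 20.0
finger_force: 0.0
```

Emit:
servo_tool(
  rows=[
    {"tx":0,"ty":0,"tz":0,"ax":0,"ay":0,"az":0,"jaw":-1},
    {"tx":0,"ty":0,"tz":0,"ax":0,"ay":0,"az":0,"jaw":-1},
    {"tx":0,"ty":0,"tz":0,"ax":0,"ay":0,"az":0,"jaw":-1},
    {"tx":0,"ty":0,"tz":0,"ax":0,"ay":0,"az":0,"jaw":-1},
    {"tx":0,"ty":0,"tz":0,"ax":0,"ay":0,"az":0,"jaw":-1},
    {"tx":0,"ty":0,"tz":0,"ax":0,"ay":0,"az":0,"jaw":-1},
    {"tx":0,"ty":0,"tz":0,"ax":0,"ay":0,"az":0,"jaw":-1},
    {"tx":0,"ty":0,"tz":0,"ax":0,"ay":0,"az":0,"jaw":-1},
  ],
)

```text
clock: 11.6
tcp_pos: [579.7, 145.5, 63.5]
orientation: [0.995, 0.102, 0.0, -0.0]
wrist_force: [-0.2, 1.0, 1.8]
grip_width: 17.5
finger_force: 10.0
```

The fingertips turn out to sit about 27 mm above the reported TCP: closed fingers touched the 98 mm grip top at a reading of 71, and closing lower gave 17.5 mm. I'll lower for a better hold and then pull the board back.

Emit:
servo_tool(
  rows=[
    {"tx":0,"ty":0,"tz":0,"ax":0,"ay":0,"az":0,"jaw":0},
    {"tx":0,"ty":0,"tz":0,"ax":0,"ay":0,"az":0,"jaw":0},
    {"tx":0,"ty":0,"tz":0.05,"ax":0,"ay":0,"az":0,"jaw":0},
    {"tx":0,"ty":0,"tz":0.1,"ax":0,"ay":0,"az":0,"jaw":0},
    {"tx":0,"ty":0,"tz":0.15,"ax":0,"ay":0,"az":0,"jaw":0},
    {"tx":0,"ty":0,"tz":0.15,"ax":0,"ay":0,"az":0,"jaw":-1},
    {"tx":0,"ty":0,"tz":0.15,"ax":0,"ay":0,"az":0,"jaw":-1},
    {"tx":0,"ty":0,"tz":0.15,"ax":0,"ay":0,"az":0,"jaw":-1},
  ],
  force=20,
)

```text
clock: 12.4
tcp_pos: [579.8, 145.4, 48.5]
orientation: [0.995, 0.102, 0.0, 0.0]
wrist_force: [-0.4, -0.2, 0.6]
grip_width: 27.0
finger_force: 0.0
```

Emit:
servo_tool(
  rows=[
    {"tx":0,"ty":0,"tz":0,"ax":0,"ay":0,"az":0,"jaw":-1},
    {"tx":0,"ty":0,"tz":0,"ax":0,"ay":0,"az":0,"jaw":-1},
    {"tx":0,"ty":0.1,"tz":0,"ax":0,"ay":0,"az":0,"jaw":-1},
    {"tx":0,"ty":0.2,"tz":0,"ax":0,"ay":0,"az":0,"jaw":-1},
    {"tx":0,"ty":0.3,"tz":0,"ax":0,"ay":0,"az":0,"jaw":-1},
    {"tx":0,"ty":0.4,"tz":0,"ax":0,"ay":0,"az":0,"jaw":-1},
    {"tx":0,"ty":0.5,"tz":0,"ax":0,"ay":0,"az":0,"jaw":-1},
    {"tx":0,"ty":0.6,"tz":0,"ax":0,"ay":0,"az":0,"jaw":-1},
  ],
)

```text
clock: 13.2
tcp_pos: [591.9, 85.6, 48.6]
orientation: [0.995, 0.102, -0.0, -0.0]
wrist_force: [-1.1, 3.8, 3.2]
grip_width: 18.2
finger_force: 20.0
```

Emit:
servo_tool(
  rows=[
    {"tx":0,"ty":0.08,"tz":0,"ax":0,"ay":0,"az":0,"jaw":-1},
    {"tx":0,"ty":0.16,"tz":0,"ax":0,"ay":0,"az":0,"jaw":-1},
    {"tx":0,"ty":0.24,"tz":0,"ax":0,"ay":0,"az":0,"jaw":-1},
    {"tx":0,"ty":0.3,"tz":0,"ax":0,"ay":0,"az":0,"jaw":-1},
    {"tx":0,"ty":0.34,"tz":0,"ax":0,"ay":0,"az":0,"jaw":-1},
    {"tx":0,"ty":0.38,"tz":0,"ax":0,"ay":0,"az":0,"jaw":-1},
    {"tx":0,"ty":0.42,"tz":0,"ax":0,"ay":0,"az":0,"jaw":-1},
    {"tx":0,"ty":0.44,"tz":0,"ax":0,"ay":0,"az":0,"jaw":-1},
  ],
)

```text
clock: 14.0
tcp_pos: [600.5, 43.0, 48.6]
orientation: [0.995, 0.102, -0.0, 0.0]
wrist_force: [-1.8, 2.8, 5.5]
grip_width: 17.7
finger_force: 20.0
```

Emit:
servo_tool(
  rows=[
    {"tx":0,"ty":0.01,"tz":0,"ax":0,"ay":0,"az":0,"jaw":-1},
    {"tx":0,"ty":0.02,"tz":0,"ax":0,"ay":0,"az":0,"jaw":-1},
    {"tx":0,"ty":0.03,"tz":0,"ax":0,"ay":0,"az":0,"jaw":-1},
    {"tx":0,"ty":0.04,"tz":0,"ax":0,"ay":0,"az":0,"jaw":-1},
    {"tx":0,"ty":0.05,"tz":0,"ax":0,"ay":0,"az":0,"jaw":-1},
    {"tx":0,"ty":0.05,"tz":0,"ax":0,"ay":0,"az":0,"jaw":-1},
    {"tx":0,"ty":0.05,"tz":0,"ax":0,"ay":0,"az":0,"jaw":-1},
    {"tx":0,"ty":0.05,"tz":0,"ax":0,"ay":0,"az":0,"jaw":-1},
  ],
)

```text
clock: 14.8
tcp_pos: [600.5, 42.9, 48.5]
orientation: [0.995, 0.101, -0.001, -0.003]
wrist_force: [-1.7, 14.3, 5.5]
grip_width: 18.1
finger_force: 20.0
```

```bash
sed -i 's/^CC=.*/CC=np.array([567.3,203.6]);CTH=np.radians(11.8)/' h.py
python3 - <<'E'
from h import *
plan([600.5,43,148.5],11.8,[(430,-255,230,5)])
E
```

```text
tx -0.759 ty 0.856 tz -0.272 az 0.0126
tx -0.725 ty 0.885 tz -0.272 az 0.0126
tx -0.689 ty 0.913 tz -0.272 az 0.0126
-- (430, -255, 230, 5)
```

Emit:
servo_tool(
  rows=[
    {"tx":0,"ty":-0.05,"tz":0,"ax":0,"ay":0,"az":0,"jaw":-1},
    {"tx":0,"ty":-0.05,"tz":0,"ax":0,"ay":0,"az":0,"jaw":0},
    {"tx":0,"ty":-0.05,"tz":0,"ax":0,"ay":0,"az":0,"jaw":0},
    {"tx":0,"ty":-0.05,"tz":0,"ax":0,"ay":0,"az":0,"jaw":0},
    {"tx":0,"ty":-0.05,"tz":-0.2,"ax":0,"ay":0,"az":0,"jaw":1},
    {"tx":0,"ty":-0.05,"tz":-0.5,"ax":0,"ay":0,"az":0,"jaw":1},
    {"tx":0,"ty":-0.05,"tz":-1,"ax":0,"ay":0,"az":0,"jaw":1},
    {"tx":0,"ty":-0.05,"tz":-1,"ax":0,"ay":0,"az":0,"jaw":1},
  ],
)

```text
clock: 15.6
tcp_pos: [606.3, 42.4, 154.9]
orientation: [0.995, 0.102, 0.007, 0.002]
wrist_force: [0.5, -0.8, 1.1]
grip_width: 66.0
finger_force: 0.0
```

Emit:
servo_tool(
  rows=[
    {"tx":-0.2,"ty":0.22,"tz":-0.07,"ax":0,"ay":0,"az":0,"jaw":1},
    {"tx":-0.4,"ty":0.44,"tz":-0.14,"ax":0,"ay":0,"az":0.006,"jaw":1},
    {"tx":-0.6,"ty":0.66,"tz":-0.2,"ax":0,"ay":0,"az":0.01,"jaw":1},
    {"tx":-0.76,"ty":0.86,"tz":-0.27,"ax":0,"ay":0,"az":0.0126,"jaw":1},
    {"tx":-0.76,"ty":0.86,"tz":-0.27,"ax":0,"ay":0,"az":0.0126,"jaw":1},
    {"tx":-0.76,"ty":0.86,"tz":-0.27,"ax":0,"ay":0,"az":0.0126,"jaw":1},
    {"tx":-0.76,"ty":0.86,"tz":-0.27,"ax":0,"ay":0,"az":0.0126,"jaw":1},
    {"tx":-0.76,"ty":0.86,"tz":-0.27,"ax":0,"ay":0,"az":0.0126,"jaw":1},
  ],
)

```text
clock: 16.4
tcp_pos: [544.0, -55.2, 174.9]
orientation: [0.997, 0.083, -0.0, -0.0]
wrist_force: [0.9, 0.5, 0.0]
grip_width: 86.8
finger_force: 0.0
```

Emit:
servo_tool(
  rows=[
    {"tx":-0.2,"ty":0.22,"tz":-0.07,"ax":0,"ay":0,"az":0,"jaw":1},
    {"tx":-0.4,"ty":0.44,"tz":-0.14,"ax":0,"ay":0,"az":0.006,"jaw":1},
    {"tx":-0.6,"ty":0.66,"tz":-0.2,"ax":0,"ay":0,"az":0.01,"jaw":1},
    {"tx":-0.73,"ty":0.89,"tz":-0.27,"ax":0,"ay":0,"az":0.0126,"jaw":1},
    {"tx":-0.73,"ty":0.89,"tz":-0.27,"ax":0,"ay":0,"az":0.0126,"jaw":1},
    {"tx":-0.73,"ty":0.89,"tz":-0.27,"ax":0,"ay":0,"az":0.0126,"jaw":1},
    {"tx":-0.73,"ty":0.89,"tz":-0.27,"ax":0,"ay":0,"az":0.0126,"jaw":1},
    {"tx":-0.73,"ty":0.89,"tz":-0.27,"ax":0,"ay":0,"az":0.0126,"jaw":1},
  ],
)

```text
clock: 17.2
tcp_pos: [486.5, -154.6, 202.0]
orientation: [0.998, 0.063, -0.0, -0.0]
wrist_force: [-0.5, -0.1, -0.0]
grip_width: 86.6
finger_force: 0.0
```

Emit:
servo_tool(
  rows=[
    {"tx":-0.2,"ty":0.22,"tz":-0.07,"ax":0,"ay":0,"az":0,"jaw":1},
    {"tx":-0.4,"ty":0.44,"tz":-0.14,"ax":0,"ay":0,"az":0.006,"jaw":1},
    {"tx":-0.6,"ty":0.66,"tz":-0.2,"ax":0,"ay":0,"az":0.01,"jaw":1},
    {"tx":-0.69,"ty":0.91,"tz":-0.27,"ax":0,"ay":0,"az":0.0126,"jaw":1},
    {"tx":-0.69,"ty":0.91,"tz":-0.27,"ax":0,"ay":0,"az":0.0126,"jaw":1},
    {"tx":-0.69,"ty":0.91,"tz":-0.27,"ax":0,"ay":0,"az":0.0126,"jaw":1},
    {"tx":-0.69,"ty":0.91,"tz":-0.27,"ax":0,"ay":0,"az":0.0126,"jaw":1},
    {"tx":-0.69,"ty":0.91,"tz":-0.27,"ax":0,"ay":0,"az":0.0126,"jaw":1},
  ],
)

```text
clock: 18.0
tcp_pos: [429.3, -253.3, 229.0]
orientation: [0.999, 0.044, -0.0, -0.001]
wrist_force: [-0.2, -0.4, -0.9]
grip_width: 87.1
finger_force: 0.0
```

Run:
```python
from h import *
import pickle
o=monitor.get_obs();c=calib("wrist");f=cams.grab_frame("wrist")
print(o["tcp_pos"],yaw(o),o["qpos"]);pickle.dump(c,open("w5.pkl","wb"))
cv2.imwrite("pics/w5r.png",f);cv2.imwrite("pics/w5.png",cv2.resize(f,(800,600),interpolation=cv2.INTER_CUBIC))
```

```text
[ 429.28504032 -253.26380865  228.99493966] 4.988586402154644 [-7.57747182e-01  3.14785692e-01  1.70151154e+00  2.48414086e-04
  1.12668450e+00  7.25875447e-01]
```

View pics/w5.png

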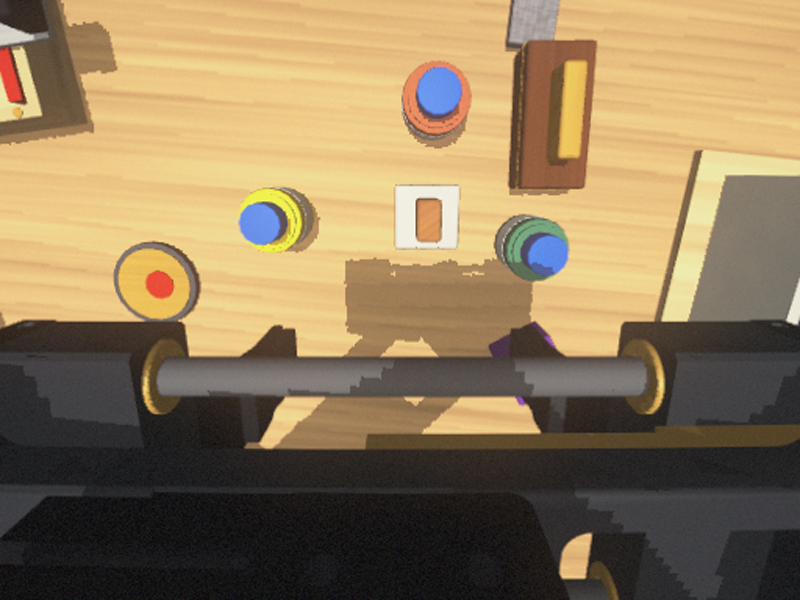

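Wrist view: terracotta jar cap at (438,92), yellow (263,222), green (547,255), stamp bar (428,220) and case bar (572,110). All stand clear of each other.

```bash
cat >> h.py <<'E'
def bar(c,k,z):
    # bar top contour -> centre and long-axis angle (deg, world)
    b=cv2.boxPoints(cv2.minAreaRect(k));w=cast(c,b,z);e=[w[1]-w[0],w[2]-w[1]];l=max(e,key=np.linalg.norm);s=min(e,key=np.linalg.norm)
    a=np.degrees(np.arctan2(l[1],l[0]));return w.mean(0).round(1),round((a+90)%180-90,1),np.linalg.norm(l).round(),np.linalg.norm(s).round()
def locate(c,f):
    hsv=cv2.cvtColor(f,cv2.COLOR_BGR2HSV);hsv[205:]=0
    for k in blobs(hsv,(104,130,80),(125,255,255),120):
        u=cen(k);x,y=map(int,u);(ex,ey),er=cv2.minEnclosingCircle(k)
        P=cast(c,[u],80)[0]
        B=proj(c,[[*P,40]])[0]
        ring=[hsv[int(np.clip(y+(er+4)*np.sin(t),0,383)),int(np.clip(x+(er+4)*np.cos(t),0,511))] for t in np.linspace(0,6.28,40)]
        hh=[int(q[0]) for q in ring if q[1]>120]
        n={"ter":sum(h<14 or h>170 for h in hh),"yel":sum(24<=h<36 for h in hh),"grn":sum(40<h<100 for h in hh)}
        print("jar",n,P.round(1),"r",round(er,1),"px",np.round(u))
    for nm,lo,hi,z in (("casebar",(17,150,120),(27,255,255),80),("stampbar",(8,120,90),(16,255,255),80)):
        for k in blobs(hsv,lo,hi,120):
            P,a,l,s=bar(c,k,z)
            if l<100:print(nm,P,a,l,s,"px",np.round(cen(k)))
E
python3 - <<'E'
from h import *
import pickle
locate(pickle.load(open("w5.pkl","rb")),cv2.imread("pics/w5r.png"))
E
```

```text
jar {'ter': 25, 'yel': 0, 'grn': 0} [ 563.6 -268.3] r 14.6 px [281.  58.]
jar {'ter': 0, 'yel': 15, 'grn': 0} [ 454.6 -137.1] r 13.0 px [166. 143.]
jar {'ter': 0, 'yel': 0, 'grn': 0} [ 451.5 -369. ] r 12.9 px [351. 161.]
casebar [397.6 -49.6] -28.7 58.0 57.0 px [ 98. 181.]
casebar [ 558.9 -368.8] 5.7 69.0 17.0 px [366.  70.]
stampbar [ 558.2 -267.5] 7.0 51.0 49.0 px [279.  62.]
stampbar [ 408.1 -228. ] 4.7 50.0 42.0 px [234. 186.]
stampbar [570.4 -12.3] 12.3 37.0 32.0 px [59. 32.]
stampbar [ 468.8 -270.2] 6.2 33.0 19.0 px [274. 140.]
stampbar [513.   21.3] -57.7 76.0 29.0 px [37. 84.]
```

Run:
```python
from h import *
o=monitor.get_obs();t=wor((30,100.5));print(t)
plan(o["tcp_pos"],yaw(o),[(451.5,-369,131,5),(451.5,-369,31),(451.5,-369,131),(*t,160,11.8),(*t,39.5)])
```

```text
[576.11416845 308.11105413]
tx 0.060 ty 0.585 tz 0.490 az -0.0000
tx 0.060 ty 0.585 tz 0.490 az -0.0000
-- (451.5, -369, 131, 5)
tx 0.000 ty 0.000 tz 1.000 az 0.0000
-- (451.5, -369, 31)
tx 0.000 ty 0.000 tz -1.000 az 0.0000
-- (451.5, -369, 131)
tx 0.262 ty -0.948 tz -0.041 az -0.0054
tx 0.278 ty -0.944 tz -0.041 az -0.0054
tx 0.294 ty -0.939 tz -0.041 az -0.0054
tx 0.310 ty -0.934 tz -0.041 az -0.0054
tx 0.325 ty -0.928 tz -0.041 az -0.0054
tx 0.341 ty -0.923 tz -0.041 az -0.0054
tx 0.357 ty -0.917 tz -0.041 az -0.0054
-- (np.float64(576.1141684527506), np.float64(308.11105412580304), 160, 11.8)
tx 0.000 ty 0.000 tz 0.603 az 0.0000
tx 0.000 ty 0.000 tz 0.603 az 0.0000
-- (np.float64(576.1141684527506), np.float64(308.11105412580304), 39.5)
```

Emit:
servo_tool(
  rows=[
    {"tx":0.03,"ty":0.25,"tz":0.1,"ax":0,"ay":0,"az":0,"jaw":1},
    {"tx":0.06,"ty":0.5,"tz":0.2,"ax":0,"ay":0,"az":0,"jaw":1},
    {"tx":0.09,"ty":0.75,"tz":0.4,"ax":0,"ay":0,"az":0,"jaw":1},
    {"tx":0.12,"ty":1,"tz":0.6,"ax":0,"ay":0,"az":0,"jaw":1},
    {"tx":0.12,"ty":1,"tz":0.6,"ax":0,"ay":0,"az":0,"jaw":1},
    {"tx":0.12,"ty":1,"tz":0.6,"ax":0,"ay":0,"az":0,"jaw":1},
    {"tx":0.12,"ty":1,"tz":0.6,"ax":0,"ay":0,"az":0,"jaw":1},
    {"tx":0.12,"ty":1,"tz":0.6,"ax":0,"ay":0,"az":0,"jaw":1},
  ],
)

```text
clock: 18.85
tcp_pos: [449.9, -352.4, 170.4]
orientation: [0.999, 0.043, 0.0, 0.0]
wrist_force: [-0.9, -0.2, 0.3]
grip_width: 86.9
finger_force: 0.0
```

Emit:
servo_tool(
  rows=[
    {"tx":0,"ty":0.1,"tz":0.1,"ax":0,"ay":0,"az":0,"jaw":1},
    {"tx":0,"ty":0.17,"tz":0.2,"ax":0,"ay":0,"az":0,"jaw":1},
    {"tx":0,"ty":0.17,"tz":0.3,"ax":0,"ay":0,"az":0,"jaw":1},
    {"tx":0,"ty":0.17,"tz":0.45,"ax":0,"ay":0,"az":0,"jaw":1},
    {"tx":0,"ty":0.17,"tz":0.6,"ax":0,"ay":0,"az":0,"jaw":1},
    {"tx":0,"ty":0.17,"tz":0.75,"ax":0,"ay":0,"az":0,"jaw":1},
    {"tx":0,"ty":0.17,"tz":0.9,"ax":0,"ay":0,"az":0,"jaw":1},
    {"tx":0,"ty":0.17,"tz":0.9,"ax":0,"ay":0,"az":0,"jaw":1},
  ],
)

```text
clock: 19.65
tcp_pos: [449.4, -368.6, 76.6]
orientation: [0.999, 0.042, -0.002, -0.003]
wrist_force: [-0.3, 0.1, -0.1]
grip_width: 86.8
finger_force: 0.0
```

Emit:
servo_tool(
  rows=[
    {"tx":0,"ty":0,"tz":0.15,"ax":0,"ay":0,"az":0,"jaw":1},
    {"tx":0,"ty":0,"tz":0.3,"ax":0,"ay":0,"az":0,"jaw":1},
    {"tx":0,"ty":0,"tz":0.48,"ax":0,"ay":0,"az":0,"jaw":1},
    {"tx":0,"ty":0,"tz":0.48,"ax":0,"ay":0,"az":0,"jaw":0.2},
    {"tx":0,"ty":0,"tz":0.48,"ax":0,"ay":0,"az":0,"jaw":-1},
    {"tx":0,"ty":0,"tz":0.48,"ax":0,"ay":0,"az":0,"jaw":-1},
    {"tx":0,"ty":0,"tz":0.48,"ax":0,"ay":0,"az":0,"jaw":-1},
    {"tx":0,"ty":0,"tz":0.48,"ax":0,"ay":0,"az":0,"jaw":-1},
  ],
  force=20,
)

```text
clock: 20.45
tcp_pos: [451.5, -370.7, 32.3]
orientation: [0.999, 0.043, 0.0, 0.001]
wrist_force: [0.3, 0.4, -1.7]
grip_width: 54.7
finger_force: 0.0
```

Emit:
servo_tool(
  rows=[
    {"tx":0,"ty":0,"tz":0,"ax":0,"ay":0,"az":0,"jaw":-1},
    {"tx":0,"ty":0,"tz":0,"ax":0,"ay":0,"az":0,"jaw":-1},
    {"tx":0,"ty":0,"tz":0,"ax":0,"ay":0,"az":0,"jaw":-1},
    {"tx":0,"ty":0,"tz":-0.1,"ax":0,"ay":0,"az":0,"jaw":-1},
    {"tx":0,"ty":0,"tz":-0.3,"ax":0,"ay":0,"az":0,"jaw":-1},
    {"tx":0,"ty":0,"tz":-0.6,"ax":0,"ay":0,"az":0,"jaw":-1},
    {"tx":0,"ty":0,"tz":-0.9,"ax":0,"ay":0,"az":0,"jaw":-1},
    {"tx":0,"ty":0,"tz":-1,"ax":0,"ay":0,"az":0,"jaw":-1},
  ],
)

```text
clock: 21.25
tcp_pos: [452.5, -371.8, 134.8]
orientation: [0.999, 0.043, 0.002, 0.002]
wrist_force: [0.3, -1.0, -1.6]
grip_width: 33.3
finger_force: 20.0
```

Emit:
servo_tool(
  rows=[
    {"tx":0.02,"ty":-0.06,"tz":-0.05,"ax":0,"ay":0,"az":-0.005,"jaw":-1},
    {"tx":0.04,"ty":-0.15,"tz":-0.1,"ax":0,"ay":0,"az":-0.01,"jaw":-1},
    {"tx":0.08,"ty":-0.28,"tz":-0.15,"ax":0,"ay":0,"az":-0.015,"jaw":-1},
    {"tx":0.12,"ty":-0.42,"tz":-0.2,"ax":0,"ay":0,"az":-0.02,"jaw":-1},
    {"tx":0.16,"ty":-0.55,"tz":-0.25,"ax":0,"ay":0,"az":-0.025,"jaw":-1},
    {"tx":0.2,"ty":-0.68,"tz":-0.25,"ax":0,"ay":0,"az":-0.03,"jaw":-1},
    {"tx":0.24,"ty":-0.82,"tz":-0.25,"ax":0,"ay":0,"az":-0.035,"jaw":-1},
    {"tx":0.27,"ty":-0.94,"tz":-0.25,"ax":0,"ay":0,"az":-0.038,"jaw":-1},
  ],
)

```text
clock: 22.05
tcp_pos: [470.1, -272.6, 156.2]
orientation: [0.995, 0.103, -0.0, -0.0]
wrist_force: [-0.2, 0.2, -1.9]
grip_width: 33.8
finger_force: 20.0
```

Emit:
servo_tool(
  rows=[
    {"tx":0.05,"ty":-0.11,"tz":0,"ax":0,"ay":0,"az":0,"jaw":-1},
    {"tx":0.09,"ty":-0.23,"tz":0,"ax":0,"ay":0,"az":0,"jaw":-1},
    {"tx":0.14,"ty":-0.34,"tz":0,"ax":0,"ay":0,"az":0,"jaw":-1},
    {"tx":0.19,"ty":-0.46,"tz":0,"ax":0,"ay":0,"az":0,"jaw":-1},
    {"tx":0.23,"ty":-0.57,"tz":0,"ax":0,"ay":0,"az":0,"jaw":-1},
    {"tx":0.28,"ty":-0.68,"tz":0,"ax":0,"ay":0,"az":0,"jaw":-1},
    {"tx":0.33,"ty":-0.8,"tz":0,"ax":0,"ay":0,"az":0,"jaw":-1},
    {"tx":0.37,"ty":-0.91,"tz":0,"ax":0,"ay":0,"az":0,"jaw":-1},
  ],
)

```text
clock: 22.85
tcp_pos: [488.0, -176.6, 156.5]
orientation: [0.995, 0.102, 0.0, 0.0]
wrist_force: [-0.2, 0.5, -1.7]
grip_width: 33.2
finger_force: 20.0
```

Emit:
servo_tool(
  rows=[
    {"tx":0.05,"ty":-0.11,"tz":0,"ax":0,"ay":0,"az":0,"jaw":-1},
    {"tx":0.09,"ty":-0.23,"tz":0,"ax":0,"ay":0,"az":0,"jaw":-1},
    {"tx":0.14,"ty":-0.34,"tz":0,"ax":0,"ay":0,"az":0,"jaw":-1},
    {"tx":0.19,"ty":-0.46,"tz":0,"ax":0,"ay":0,"az":0,"jaw":-1},
    {"tx":0.23,"ty":-0.57,"tz":0,"ax":0,"ay":0,"az":0,"jaw":-1},
    {"tx":0.28,"ty":-0.68,"tz":0,"ax":0,"ay":0,"az":0,"jaw":-1},
    {"tx":0.33,"ty":-0.8,"tz":0,"ax":0,"ay":0,"az":0,"jaw":-1},
    {"tx":0.37,"ty":-0.91,"tz":0,"ax":0,"ay":0,"az":0,"jaw":-1},
  ],
)

```text
clock: 23.65
tcp_pos: [505.8, -80.0, 156.5]
orientation: [0.995, 0.102, 0.0, -0.0]
wrist_force: [0.2, 0.0, -1.9]
grip_width: 33.4
finger_force: 20.0
```

Emit:
servo_tool(
  rows=[
    {"tx":0.05,"ty":-0.11,"tz":0,"ax":0,"ay":0,"az":0,"jaw":-1},
    {"tx":0.09,"ty":-0.23,"tz":0,"ax":0,"ay":0,"az":0,"jaw":-1},
    {"tx":0.14,"ty":-0.34,"tz":0,"ax":0,"ay":0,"az":0,"jaw":-1},
    {"tx":0.19,"ty":-0.46,"tz":0,"ax":0,"ay":0,"az":0,"jaw":-1},
    {"tx":0.23,"ty":-0.57,"tz":0,"ax":0,"ay":0,"az":0,"jaw":-1},
    {"tx":0.28,"ty":-0.68,"tz":0,"ax":0,"ay":0,"az":0,"jaw":-1},
    {"tx":0.33,"ty":-0.8,"tz":0,"ax":0,"ay":0,"az":0,"jaw":-1},
    {"tx":0.37,"ty":-0.91,"tz":0,"ax":0,"ay":0,"az":0,"jaw":-1},
  ],
)

```text
clock: 24.45
tcp_pos: [523.5, 16.6, 156.5]
orientation: [0.995, 0.102, 0.0, 0.0]
wrist_force: [-0.1, 0.0, -1.4]
grip_width: 33.3
finger_force: 20.0
```

Emit:
servo_tool(
  rows=[
    {"tx":0.05,"ty":-0.11,"tz":0,"ax":0,"ay":0,"az":0,"jaw":-1},
    {"tx":0.09,"ty":-0.23,"tz":0,"ax":0,"ay":0,"az":0,"jaw":-1},
    {"tx":0.14,"ty":-0.34,"tz":0,"ax":0,"ay":0,"az":0,"jaw":-1},
    {"tx":0.19,"ty":-0.46,"tz":0,"ax":0,"ay":0,"az":0,"jaw":-1},
    {"tx":0.23,"ty":-0.57,"tz":0,"ax":0,"ay":0,"az":0,"jaw":-1},
    {"tx":0.28,"ty":-0.68,"tz":0,"ax":0,"ay":0,"az":0,"jaw":-1},
    {"tx":0.33,"ty":-0.8,"tz":0,"ax":0,"ay":0,"az":0,"jaw":-1},
    {"tx":0.37,"ty":-0.91,"tz":0,"ax":0,"ay":0,"az":0,"jaw":-1},
  ],
)

```text
clock: 25.25
tcp_pos: [541.2, 113.3, 156.4]
orientation: [0.995, 0.102, 0.0, -0.0]
wrist_force: [-1.3, -0.1, -1.4]
grip_width: 33.3
finger_force: 20.0
```

Emit:
servo_tool(
  rows=[
    {"tx":0.05,"ty":-0.11,"tz":0,"ax":0,"ay":0,"az":0,"jaw":-1},
    {"tx":0.09,"ty":-0.23,"tz":0,"ax":0,"ay":0,"az":0,"jaw":-1},
    {"tx":0.14,"ty":-0.34,"tz":0,"ax":0,"ay":0,"az":0,"jaw":-1},
    {"tx":0.19,"ty":-0.46,"tz":0,"ax":0,"ay":0,"az":0,"jaw":-1},
    {"tx":0.23,"ty":-0.57,"tz":0,"ax":0,"ay":0,"az":0,"jaw":-1},
    {"tx":0.28,"ty":-0.68,"tz":0,"ax":0,"ay":0,"az":0,"jaw":-1},
    {"tx":0.33,"ty":-0.8,"tz":0,"ax":0,"ay":0,"az":0,"jaw":-1},
    {"tx":0.37,"ty":-0.91,"tz":0,"ax":0,"ay":0,"az":0,"jaw":-1},
  ],
)

```text
clock: 26.05
tcp_pos: [559.0, 209.9, 156.4]
orientation: [0.995, 0.102, 0.0, -0.0]
wrist_force: [0.6, -0.0, -0.9]
grip_width: 33.7
finger_force: 20.0
```

Emit:
servo_tool(
  rows=[
    {"tx":0.05,"ty":-0.15,"tz":0,"ax":0,"ay":0,"az":0,"jaw":-1},
    {"tx":0.12,"ty":-0.3,"tz":0,"ax":0,"ay":0,"az":0,"jaw":-1},
    {"tx":0.2,"ty":-0.5,"tz":0,"ax":0,"ay":0,"az":0,"jaw":-1},
    {"tx":0.27,"ty":-0.68,"tz":0,"ax":0,"ay":0,"az":0,"jaw":-1},
    {"tx":0.34,"ty":-0.82,"tz":0,"ax":0,"ay":0,"az":0,"jaw":-1},
    {"tx":0.37,"ty":-0.91,"tz":0,"ax":0,"ay":0,"az":0,"jaw":-1},
    {"tx":0.37,"ty":-0.91,"tz":0,"ax":0,"ay":0,"az":0,"jaw":-1},
    {"tx":0.37,"ty":-0.91,"tz":0,"ax":0,"ay":0,"az":0,"jaw":-1},
  ],
)

```text
clock: 26.85
tcp_pos: [576.1, 305.1, 156.2]
orientation: [0.995, 0.102, -0.0, 0.0]
wrist_force: [0.1, 0.7, -1.9]
grip_width: 33.7
finger_force: 20.0
```

Run:
```python
from h import *
o=monitor.get_obs();print(o["tcp_pos"],yaw(o),loc(o["tcp_pos"][:2]),o["grip_width"],o["qpos"])
plan(o["tcp_pos"],yaw(o),[(*wor((30,100.5)),65,11.8)])
```

```text
[576.06680668 305.0962857  156.20688501] 11.745754405315816 [29.33713087 97.5586268 ] 33.70134108836513 [ 3.16244896e-01  6.07078336e-01  1.39815209e+00 -6.30050336e-04
  1.13739063e+00  1.68230370e+00]
tx 0.007 ty -0.029 tz 0.912 az -0.0003
-- (np.float64(576.1141684527506), np.float64(308.11105412580304), 65, 11.8)
```

Emit:
servo_tool(
  rows=[
    {"tx":0,"ty":-0.03,"tz":0.05,"ax":0,"ay":0,"az":0,"jaw":-1},
    {"tx":0,"ty":-0.03,"tz":0.15,"ax":0,"ay":0,"az":0,"jaw":-1},
    {"tx":0,"ty":-0.03,"tz":0.28,"ax":0,"ay":0,"az":0,"jaw":-1},
    {"tx":0,"ty":-0.03,"tz":0.42,"ax":0,"ay":0,"az":0,"jaw":-1},
    {"tx":0,"ty":-0.03,"tz":0.55,"ax":0,"ay":0,"az":0,"jaw":-1},
    {"tx":0,"ty":-0.03,"tz":0.67,"ax":0,"ay":0,"az":0,"jaw":-1},
    {"tx":0,"ty":-0.03,"tz":0.76,"ax":0,"ay":0,"az":0,"jaw":-1},
    {"tx":0,"ty":-0.03,"tz":0.8,"ax":0,"ay":0,"az":0,"jaw":-1},
  ],
)

```text
clock: 27.65
tcp_pos: [575.1, 308.1, 74.9]
orientation: [0.995, 0.102, -0.001, 0.0]
wrist_force: [-0.0, 0.6, -1.4]
grip_width: 33.6
finger_force: 20.0
```

Emit:
servo_tool(
  rows=[
    {"tx":0,"ty":0,"tz":0.07,"ax":0,"ay":0,"az":0,"jaw":-1},
    {"tx":0,"ty":0,"tz":0.14,"ax":0,"ay":0,"az":0,"jaw":-1},
    {"tx":0,"ty":0,"tz":0.21,"ax":0,"ay":0,"az":0,"jaw":-1},
    {"tx":0,"ty":0,"tz":0.28,"ax":0,"ay":0,"az":0,"jaw":-1},
    {"tx":0,"ty":0,"tz":0.33,"ax":0,"ay":0,"az":0,"jaw":-1},
    {"tx":0,"ty":0,"tz":0.36,"ax":0,"ay":0,"az":0,"jaw":-1},
    {"tx":0,"ty":0,"tz":0.365,"ax":0,"ay":0,"az":0,"jaw":-1},
    {"tx":0,"ty":0,"tz":0.365,"ax":0,"ay":0,"az":0,"jaw":-1},
  ],
)

```text
clock: 28.45
tcp_pos: [575.9, 308.4, 40.0]
orientation: [0.995, 0.102, 0.0, -0.0]
wrist_force: [-0.2, 0.5, -1.6]
grip_width: 33.5
finger_force: 20.0
```

Run:
```python
from h import *
o=monitor.get_obs();print(o["tcp_pos"],yaw(o),loc(o["tcp_pos"][:2]),o["grip_width"],o["wrist_force"])
t=wor((30,100.5))
plan([*t,160],11.8,[(400,-120,229,5)])
```

```text
[575.92870052 308.37316223  40.02753109] 11.727528027499837 [ 29.87205156 100.79449653] 33.45265334105271 [-0.15830311  0.50006268 -1.60562747]
tx -0.520 ty 0.766 tz -0.138 az 0.0076
tx -0.502 ty 0.778 tz -0.138 az 0.0076
tx -0.483 ty 0.790 tz -0.138 az 0.0076
tx -0.464 ty 0.801 tz -0.138 az 0.0076
tx -0.445 ty 0.812 tz -0.138 az 0.0076
-- (400, -120, 229, 5)
```

Emit:
servo_tool(
  rows=[
    {"tx":0,"ty":0,"tz":0.01,"ax":0,"ay":0,"az":0,"jaw":-1},
    {"tx":0,"ty":0,"tz":0.01,"ax":0,"ay":0,"az":0,"jaw":-1},
    {"tx":0,"ty":0,"tz":0.01,"ax":0,"ay":0,"az":0,"jaw":0.05},
    {"tx":0,"ty":0,"tz":0.01,"ax":0,"ay":0,"az":0,"jaw":0.05},
    {"tx":0,"ty":0,"tz":0.01,"ax":0,"ay":0,"az":0,"jaw":0.05},
    {"tx":0,"ty":0,"tz":-0.1,"ax":0,"ay":0,"az":0,"jaw":0.05},
    {"tx":0,"ty":0,"tz":-0.3,"ax":0,"ay":0,"az":0,"jaw":0.05},
    {"tx":0,"ty":0,"tz":-0.6,"ax":0,"ay":0,"az":0,"jaw":0.05},
  ],
)

```text
clock: 29.25
tcp_pos: [574.5, 307.8, 99.6]
orientation: [0.995, 0.102, -0.002, 0.0]
wrist_force: [0.9, -0.1, -0.0]
grip_width: 45.5
finger_force: 0.0
```

Emit:
servo_tool(
  rows=[
    {"tx":0,"ty":0,"tz":-0.3,"ax":0,"ay":0,"az":0,"jaw":1},
    {"tx":-0.06,"ty":0.12,"tz":-0.5,"ax":0,"ay":0,"az":0,"jaw":1},
    {"tx":-0.12,"ty":0.24,"tz":-0.6,"ax":0,"ay":0,"az":0,"jaw":1},
    {"tx":-0.2,"ty":0.38,"tz":-0.7,"ax":0,"ay":0,"az":0,"jaw":1},
    {"tx":-0.28,"ty":0.52,"tz":-0.8,"ax":0,"ay":0,"az":0,"jaw":1},
    {"tx":-0.36,"ty":0.66,"tz":-0.9,"ax":0,"ay":0,"az":0,"jaw":1},
    {"tx":-0.44,"ty":0.8,"tz":-1,"ax":0,"ay":0,"az":0,"jaw":1},
    {"tx":-0.51,"ty":0.93,"tz":-1,"ax":0,"ay":0,"az":0,"jaw":1},
  ],
)

```text
clock: 30.05
tcp_pos: [545.2, 205.5, 201.4]
orientation: [0.995, 0.102, 0.001, -0.0]
wrist_force: [0.3, -0.1, -0.0]
grip_width: 86.7
finger_force: 0.0
```

Emit:
servo_tool(
  rows=[
    {"tx":-0.06,"ty":0.12,"tz":0,"ax":0,"ay":0,"az":0,"jaw":1},
    {"tx":-0.13,"ty":0.23,"tz":0,"ax":0,"ay":0,"az":0,"jaw":1},
    {"tx":-0.19,"ty":0.35,"tz":0,"ax":0,"ay":0,"az":0,"jaw":1},
    {"tx":-0.26,"ty":0.46,"tz":0,"ax":0,"ay":0,"az":0,"jaw":1},
    {"tx":-0.32,"ty":0.58,"tz":0,"ax":0,"ay":0,"az":0,"jaw":1},
    {"tx":-0.38,"ty":0.7,"tz":0,"ax":0,"ay":0,"az":0,"jaw":1},
    {"tx":-0.45,"ty":0.81,"tz":0,"ax":0,"ay":0,"az":0,"jaw":1},
    {"tx":-0.51,"ty":0.93,"tz":0,"ax":0,"ay":0,"az":0,"jaw":1},
  ],
)

```text
clock: 30.85
tcp_pos: [513.3, 104.5, 199.9]
orientation: [0.995, 0.102, -0.0, -0.0]
wrist_force: [0.0, 0.8, 0.1]
grip_width: 87.2
finger_force: 0.0
```

Emit:
servo_tool(
  rows=[
    {"tx":-0.06,"ty":0.12,"tz":0,"ax":0,"ay":0,"az":0,"jaw":1},
    {"tx":-0.13,"ty":0.23,"tz":0,"ax":0,"ay":0,"az":0,"jaw":1},
    {"tx":-0.19,"ty":0.35,"tz":0,"ax":0,"ay":0,"az":0,"jaw":1},
    {"tx":-0.26,"ty":0.46,"tz":0,"ax":0,"ay":0,"az":0,"jaw":1},
    {"tx":-0.32,"ty":0.58,"tz":0,"ax":0,"ay":0,"az":0,"jaw":1},
    {"tx":-0.38,"ty":0.7,"tz":0,"ax":0,"ay":0,"az":0,"jaw":1},
    {"tx":-0.45,"ty":0.81,"tz":0,"ax":0,"ay":0,"az":0,"jaw":1},
    {"tx":-0.51,"ty":0.93,"tz":0,"ax":0,"ay":0,"az":0,"jaw":1},
  ],
)

```text
clock: 31.65
tcp_pos: [482.2, 3.1, 199.9]
orientation: [0.995, 0.102, -0.0, -0.0]
wrist_force: [0.9, 0.1, 0.5]
grip_width: 86.6
finger_force: 0.0
```

Emit:
servo_tool(
  rows=[
    {"tx":-0.06,"ty":0.12,"tz":0,"ax":0,"ay":0,"az":0,"jaw":1},
    {"tx":-0.13,"ty":0.23,"tz":0,"ax":0,"ay":0,"az":0,"jaw":1},
    {"tx":-0.19,"ty":0.35,"tz":0,"ax":0,"ay":0,"az":0,"jaw":1},
    {"tx":-0.26,"ty":0.46,"tz":0,"ax":0,"ay":0,"az":0,"jaw":1},
    {"tx":-0.32,"ty":0.58,"tz":0,"ax":0,"ay":0,"az":0,"jaw":1},
    {"tx":-0.38,"ty":0.7,"tz":0,"ax":0,"ay":0,"az":0,"jaw":1},
    {"tx":-0.45,"ty":0.81,"tz":0,"ax":0,"ay":0,"az":0,"jaw":1},
    {"tx":-0.51,"ty":0.93,"tz":0,"ax":0,"ay":0,"az":0,"jaw":1},
  ],
)

```text
clock: 32.45
tcp_pos: [451.1, -98.3, 199.9]
orientation: [0.995, 0.102, -0.0, -0.0]
wrist_force: [0.5, 0.1, 0.3]
grip_width: 86.9
finger_force: 0.0
```

Emit:
servo_tool(
  rows=[
    {"tx":-0.09,"ty":0.17,"tz":-0.05,"ax":0,"ay":0,"az":0,"jaw":1},
    {"tx":-0.19,"ty":0.34,"tz":-0.1,"ax":0,"ay":0,"az":0,"jaw":1},
    {"tx":-0.28,"ty":0.51,"tz":-0.2,"ax":0,"ay":0,"az":0,"jaw":1},
    {"tx":-0.38,"ty":0.68,"tz":-0.25,"ax":0,"ay":0,"az":0,"jaw":1},
    {"tx":-0.47,"ty":0.85,"tz":-0.3,"ax":0,"ay":0,"az":0,"jaw":1},
    {"tx":-0.51,"ty":0.93,"tz":-0.3,"ax":0,"ay":0,"az":0,"jaw":1},
    {"tx":-0.51,"ty":0.93,"tz":-0.3,"ax":0,"ay":0,"az":0,"jaw":1},
    {"tx":-0.51,"ty":0.93,"tz":-0.3,"ax":0,"ay":0,"az":0,"jaw":1},
  ],
)

```text
clock: 33.25
tcp_pos: [420.3, -198.3, 229.6]
orientation: [0.995, 0.102, -0.0, -0.001]
wrist_force: [-1.0, -0.3, -0.1]
grip_width: 86.7
finger_force: 0.0
```

```bash
cat >> h.py <<'E'
def look():
    o=monitor.get_obs();c=calib("wrist");f=cams.grab_frame("wrist");print(o["tcp_pos"].round(1),round(yaw(o),2));locate(c,f);return o,c,f
E
python3 - <<'E'
from h import *
o,c,f=look();cv2.imwrite("pics/w6.png",f)
g=cams.grab_frame("top");cv2.imwrite("pics/top6.png",g)
E
```

```text
[ 420.3 -198.3  229.6] 11.7
jar {'ter': 16, 'yel': 0, 'grn': 0} [ 563.8 -267.8] r 14.7 px [341.  64.]
jar {'ter': 0, 'yel': 24, 'grn': 0} [ 454.6 -136.6] r 12.9 px [214. 134.]
casebar [395.7 -38.8] 6.3 57.0 57.0 px [130. 164.]
casebar [ 558.9 -368.1] 5.2 69.0 17.0 px [421.  86.]
stampbar [ 397.8 -196.3] -78.3 90.0 45.0 px [243. 192.]
stampbar [ 556.3 -259.8] 38.2 52.0 49.0 px [328.  72.]
stampbar [ 468.6 -267.5] 8.0 33.0 23.0 px [321. 144.]
```

Emit:
servo_tool(
  rows=[
    {"tx":0.1,"ty":-0.1,"tz":0.1,"ax":0,"ay":0,"az":0,"jaw":1},
    {"tx":0.2,"ty":-0.25,"tz":0.2,"ax":0,"ay":0,"az":0,"jaw":1},
    {"tx":0.35,"ty":-0.4,"tz":0.35,"ax":0,"ay":0,"az":0,"jaw":1},
    {"tx":0.46,"ty":-0.53,"tz":0.5,"ax":0,"ay":0,"az":0,"jaw":1},
    {"tx":0.46,"ty":-0.53,"tz":0.65,"ax":0,"ay":0,"az":0,"jaw":1},
    {"tx":0.46,"ty":-0.53,"tz":0.8,"ax":0,"ay":0,"az":0,"jaw":1},
    {"tx":0.46,"ty":-0.53,"tz":0.9,"ax":0,"ay":0,"az":0,"jaw":1},
    {"tx":0.46,"ty":-0.53,"tz":1,"ax":0,"ay":0,"az":0,"jaw":1},
  ],
)

```text
clock: 34.15
tcp_pos: [455.0, -137.0, 129.3]
orientation: [0.995, 0.103, -0.0, -0.0]
wrist_force: [0.2, -0.1, 0.4]
grip_width: 86.8
finger_force: 0.0
```

Emit:
servo_tool(
  rows=[
    {"tx":0,"ty":0,"tz":0.15,"ax":0,"ay":0,"az":0,"jaw":0.6},
    {"tx":0,"ty":0,"tz":0.3,"ax":0,"ay":0,"az":0,"jaw":0.6},
    {"tx":0,"ty":0,"tz":0.45,"ax":0,"ay":0,"az":0,"jaw":0.6},
    {"tx":0,"ty":0,"tz":0.6,"ax":0,"ay":0,"az":0,"jaw":0.6},
    {"tx":0,"ty":0,"tz":0.75,"ax":0,"ay":0,"az":0,"jaw":0.6},
    {"tx":0,"ty":0,"tz":0.9,"ax":0,"ay":0,"az":0,"jaw":0.6},
    {"tx":0,"ty":0,"tz":0.98,"ax":0,"ay":0,"az":0,"jaw":0.6},
    {"tx":0,"ty":0,"tz":0.98,"ax":0,"ay":0,"az":0,"jaw":-1},
  ],
)

```text
clock: 34.95
tcp_pos: [454.4, -137.2, 31.1]
orientation: [0.995, 0.102, -0.001, -0.001]
wrist_force: [-0.2, 0.4, -0.2]
grip_width: 66.8
finger_force: 0.0
```

Emit:
servo_tool(
  rows=[
    {"tx":0,"ty":0,"tz":0,"ax":0,"ay":0,"az":0,"jaw":-1},
    {"tx":0,"ty":0,"tz":0,"ax":0,"ay":0,"az":0,"jaw":-1},
    {"tx":0,"ty":0,"tz":0,"ax":0,"ay":0,"az":0,"jaw":-1},
    {"tx":0,"ty":0,"tz":0,"ax":0,"ay":0,"az":0,"jaw":-1},
    {"tx":0,"ty":0,"tz":0,"ax":0,"ay":0,"az":0,"jaw":-1},
    {"tx":0,"ty":0,"tz":0,"ax":0,"ay":0,"az":0,"jaw":-1},
    {"tx":0,"ty":0,"tz":0,"ax":0,"ay":0,"az":0,"jaw":-1},
    {"tx":0,"ty":0,"tz":0,"ax":0,"ay":0,"az":0,"jaw":-1},
  ],
  force=20,
)

```text
clock: 35.75
tcp_pos: [455.0, -137.5, 32.2]
orientation: [0.995, 0.102, 0.0, 0.0]
wrist_force: [-0.4, 1.4, 5.8]
grip_width: 33.2
finger_force: 20.0
```

Emit:
servo_tool(
  rows=[
    {"tx":0,"ty":0,"tz":-0.05,"ax":0,"ay":0,"az":0,"jaw":-1},
    {"tx":0,"ty":0,"tz":-0.15,"ax":0,"ay":0,"az":0,"jaw":-1},
    {"tx":0,"ty":0,"tz":-0.3,"ax":0,"ay":0,"az":0,"jaw":-1},
    {"tx":0,"ty":0,"tz":-0.45,"ax":0,"ay":0,"az":0,"jaw":-1},
    {"tx":0,"ty":0,"tz":-0.6,"ax":0,"ay":0,"az":0,"jaw":-1},
    {"tx":0,"ty":0,"tz":-0.75,"ax":0,"ay":0,"az":0,"jaw":-1},
    {"tx":0,"ty":0,"tz":-0.9,"ax":0,"ay":0,"az":0,"jaw":-1},
    {"tx":0,"ty":0,"tz":-1,"ax":0,"ay":0,"az":0,"jaw":-1},
  ],
)

```text
clock: 36.55
tcp_pos: [455.1, -137.8, 133.3]
orientation: [0.995, 0.102, 0.001, 0.0]
wrist_force: [0.0, 0.3, -2.3]
grip_width: 33.5
finger_force: 20.0
```

Emit:
servo_tool(
  rows=[
    {"tx":0.02,"ty":-0.05,"tz":-0.05,"ax":0,"ay":0,"az":0,"jaw":-1},
    {"tx":0.05,"ty":-0.13,"tz":-0.1,"ax":0,"ay":0,"az":0,"jaw":-1},
    {"tx":0.09,"ty":-0.24,"tz":-0.15,"ax":0,"ay":0,"az":0,"jaw":-1},
    {"tx":0.13,"ty":-0.35,"tz":-0.2,"ax":0,"ay":0,"az":0,"jaw":-1},
    {"tx":0.17,"ty":-0.46,"tz":-0.25,"ax":0,"ay":0,"az":0,"jaw":-1},
    {"tx":0.21,"ty":-0.58,"tz":-0.25,"ax":0,"ay":0,"az":0,"jaw":-1},
    {"tx":0.25,"ty":-0.7,"tz":-0.25,"ax":0,"ay":0,"az":0,"jaw":-1},
    {"tx":0.3,"ty":-0.82,"tz":-0.25,"ax":0,"ay":0,"az":0,"jaw":-1},
  ],
)

```text
clock: 37.35
tcp_pos: [467.3, -49.8, 156.7]
orientation: [0.995, 0.102, -0.0, -0.0]
wrist_force: [0.3, 0.2, -1.6]
grip_width: 33.5
finger_force: 20.0
```

Emit:
servo_tool(
  rows=[
    {"tx":0.04,"ty":-0.1,"tz":0,"ax":0,"ay":0,"az":0,"jaw":-1},
    {"tx":0.08,"ty":-0.2,"tz":0,"ax":0,"ay":0,"az":0,"jaw":-1},
    {"tx":0.11,"ty":-0.31,"tz":0,"ax":0,"ay":0,"az":0,"jaw":-1},
    {"tx":0.15,"ty":-0.41,"tz":0,"ax":0,"ay":0,"az":0,"jaw":-1},
    {"tx":0.19,"ty":-0.51,"tz":0,"ax":0,"ay":0,"az":0,"jaw":-1},
    {"tx":0.23,"ty":-0.61,"tz":0,"ax":0,"ay":0,"az":0,"jaw":-1},
    {"tx":0.26,"ty":-0.72,"tz":0,"ax":0,"ay":0,"az":0,"jaw":-1},
    {"tx":0.3,"ty":-0.82,"tz":0,"ax":0,"ay":0,"az":0,"jaw":-1},
  ],
)

```text
clock: 38.15
tcp_pos: [480.2, 36.2, 156.9]
orientation: [0.995, 0.102, -0.0, -0.0]
wrist_force: [1.0, -0.1, -1.9]
grip_width: 33.4
finger_force: 20.0
```

Emit:
servo_tool(
  rows=[
    {"tx":0.04,"ty":-0.1,"tz":0,"ax":0,"ay":0,"az":0,"jaw":-1},
    {"tx":0.08,"ty":-0.2,"tz":0,"ax":0,"ay":0,"az":0,"jaw":-1},
    {"tx":0.11,"ty":-0.31,"tz":0,"ax":0,"ay":0,"az":0,"jaw":-1},
    {"tx":0.15,"ty":-0.41,"tz":0,"ax":0,"ay":0,"az":0,"jaw":-1},
    {"tx":0.19,"ty":-0.51,"tz":0,"ax":0,"ay":0,"az":0,"jaw":-1},
    {"tx":0.23,"ty":-0.61,"tz":0,"ax":0,"ay":0,"az":0,"jaw":-1},
    {"tx":0.26,"ty":-0.72,"tz":0,"ax":0,"ay":0,"az":0,"jaw":-1},
    {"tx":0.3,"ty":-0.82,"tz":0,"ax":0,"ay":0,"az":0,"jaw":-1},
  ],
)

```text
clock: 38.95
tcp_pos: [492.9, 122.6, 156.9]
orientation: [0.995, 0.102, -0.0, -0.0]
wrist_force: [-0.1, -0.4, -2.0]
grip_width: 33.6
finger_force: 20.0
```

Emit:
servo_tool(
  rows=[
    {"tx":0.04,"ty":-0.1,"tz":0,"ax":0,"ay":0,"az":0,"jaw":-1},
    {"tx":0.08,"ty":-0.2,"tz":0,"ax":0,"ay":0,"az":0,"jaw":-1},
    {"tx":0.11,"ty":-0.31,"tz":0,"ax":0,"ay":0,"az":0,"jaw":-1},
    {"tx":0.15,"ty":-0.41,"tz":0,"ax":0,"ay":0,"az":0,"jaw":-1},
    {"tx":0.19,"ty":-0.51,"tz":0,"ax":0,"ay":0,"az":0,"jaw":-1},
    {"tx":0.23,"ty":-0.61,"tz":0,"ax":0,"ay":0,"az":0,"jaw":-1},
    {"tx":0.26,"ty":-0.72,"tz":0,"ax":0,"ay":0,"az":0,"jaw":-1},
    {"tx":0.3,"ty":-0.82,"tz":0,"ax":0,"ay":0,"az":0,"jaw":-1},
  ],
)

```text
clock: 39.75
tcp_pos: [505.6, 209.0, 156.9]
orientation: [0.995, 0.102, -0.0, -0.0]
wrist_force: [0.3, 0.2, -2.6]
grip_width: 33.4
finger_force: 20.0
```

Emit:
servo_tool(
  rows=[
    {"tx":0.05,"ty":-0.14,"tz":0,"ax":0,"ay":0,"az":0,"jaw":-1},
    {"tx":0.1,"ty":-0.28,"tz":0,"ax":0,"ay":0,"az":0,"jaw":-1},
    {"tx":0.16,"ty":-0.43,"tz":0,"ax":0,"ay":0,"az":0,"jaw":-1},
    {"tx":0.22,"ty":-0.59,"tz":0,"ax":0,"ay":0,"az":0,"jaw":-1},
    {"tx":0.27,"ty":-0.73,"tz":0,"ax":0,"ay":0,"az":0,"jaw":-1},
    {"tx":0.3,"ty":-0.82,"tz":0,"ax":0,"ay":0,"az":0,"jaw":-1},
    {"tx":0.3,"ty":-0.82,"tz":0,"ax":0,"ay":0,"az":0,"jaw":-1},
    {"tx":0.3,"ty":-0.82,"tz":0,"ax":0,"ay":0,"az":0,"jaw":-1},
  ],
)

```text
clock: 40.55
tcp_pos: [518.1, 294.3, 156.8]
orientation: [0.995, 0.102, -0.0, 0.0]
wrist_force: [-0.4, 0.4, -1.5]
grip_width: 33.7
finger_force: 20.0
```

Run:
```python
from h import *
o=monitor.get_obs();print(o["tcp_pos"],yaw(o),"loc",loc(o["tcp_pos"][:2]),o["grip_width"])
# look at carrier: wrist view; green cap position
c=calib("wrist");f=cams.grab_frame("wrist");cv2.imwrite("pics/w7.png",cv2.resize(f,(640,480)))
hsv=cv2.cvtColor(f,cv2.COLOR_BGR2HSV)
for k in blobs(hsv,(104,130,80),(125,255,255),120): print(np.round(cen(k)),loc(cast(c,[cen(k)],88)[0]).round(1),cv2.minEnclosingCircle(k)[1])
```

```text
[518.12670447 294.2912427  156.76607341] 11.758742414802917 loc [-29.58813432  98.83044472] 33.74201417427819
[254. 126.] [ 28.3 101.6] 17.783376693725586
[258. 221.] [-65.8  98.1] 25.000099182128906
[258. 258.] [-107.3   98.6] 21.50591278076172
```

View pics/w7.png

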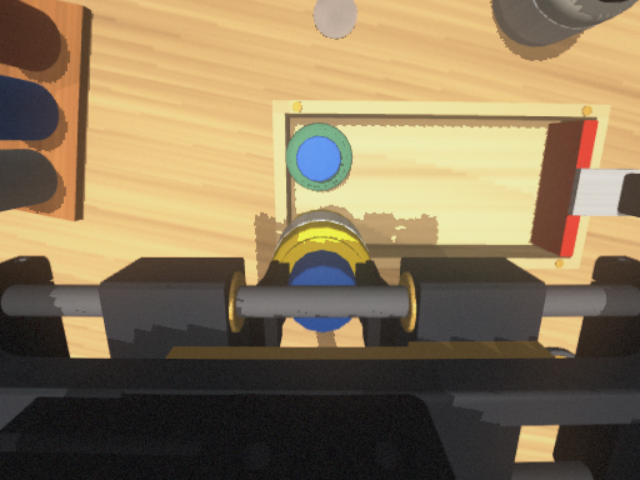

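Emit:
servo_tool(
  rows=[
    {"tx":0,"ty":-0.02,"tz":0.05,"ax":0,"ay":0,"az":0,"jaw":-1},
    {"tx":0,"ty":-0.02,"tz":0.15,"ax":0,"ay":0,"az":0,"jaw":-1},
    {"tx":0,"ty":-0.02,"tz":0.28,"ax":0,"ay":0,"az":0,"jaw":-1},
    {"tx":0,"ty":-0.02,"tz":0.42,"ax":0,"ay":0,"az":0,"jaw":-1},
    {"tx":0,"ty":-0.02,"tz":0.55,"ax":0,"ay":0,"az":0,"jaw":-1},
    {"tx":0,"ty":-0.02,"tz":0.67,"ax":0,"ay":0,"az":0,"jaw":-1},
    {"tx":0,"ty":-0.02,"tz":0.76,"ax":0,"ay":0,"az":0,"jaw":-1},
    {"tx":0,"ty":-0.02,"tz":0.8,"ax":0,"ay":0,"az":0,"jaw":-1},
  ],
)

```text
clock: 41.4
tcp_pos: [517.4, 296.1, 75.5]
orientation: [0.995, 0.102, -0.001, 0.0]
wrist_force: [0.4, -0.4, -2.1]
grip_width: 33.8
finger_force: 20.0
```

Emit:
servo_tool(
  rows=[
    {"tx":0,"ty":0,"tz":0.07,"ax":0,"ay":0,"az":0,"jaw":-1},
    {"tx":0,"ty":0,"tz":0.14,"ax":0,"ay":0,"az":0,"jaw":-1},
    {"tx":0,"ty":0,"tz":0.21,"ax":0,"ay":0,"az":0,"jaw":-1},
    {"tx":0,"ty":0,"tz":0.28,"ax":0,"ay":0,"az":0,"jaw":-1},
    {"tx":0,"ty":0,"tz":0.33,"ax":0,"ay":0,"az":0,"jaw":-1},
    {"tx":0,"ty":0,"tz":0.36,"ax":0,"ay":0,"az":0,"jaw":-1},
    {"tx":0,"ty":0,"tz":0.37,"ax":0,"ay":0,"az":0,"jaw":-1},
    {"tx":0,"ty":0,"tz":0.37,"ax":0,"ay":0,"az":0,"jaw":-1},
  ],
)

```text
clock: 42.2
tcp_pos: [518.1, 296.5, 40.3]
orientation: [0.995, 0.102, 0.0, -0.0]
wrist_force: [-0.6, 0.5, 0.3]
grip_width: 33.4
finger_force: 20.0
```

Emit:
servo_tool(
  rows=[
    {"tx":0,"ty":0,"tz":0.005,"ax":0,"ay":0,"az":0,"jaw":-1},
    {"tx":0,"ty":0,"tz":0.005,"ax":0,"ay":0,"az":0,"jaw":-1},
    {"tx":0,"ty":0,"tz":0.005,"ax":0,"ay":0,"az":0,"jaw":0.05},
    {"tx":0,"ty":0,"tz":0.005,"ax":0,"ay":0,"az":0,"jaw":0.05},
    {"tx":0,"ty":0,"tz":0.005,"ax":0,"ay":0,"az":0,"jaw":0.05},
    {"tx":0,"ty":0,"tz":-0.1,"ax":0,"ay":0,"az":0,"jaw":0.05},
    {"tx":0,"ty":0,"tz":-0.3,"ax":0,"ay":0,"az":0,"jaw":0.05},
    {"tx":0,"ty":0,"tz":-0.6,"ax":0,"ay":0,"az":0,"jaw":0.05},
  ],
)

```text
clock: 43.0
tcp_pos: [516.8, 295.8, 99.6]
orientation: [0.995, 0.102, -0.002, 0.0]
wrist_force: [0.7, 0.8, 0.4]
grip_width: 45.5
finger_force: 0.0
```

Emit:
servo_tool(
  rows=[
    {"tx":0,"ty":0,"tz":-0.3,"ax":0,"ay":0,"az":0,"jaw":1},
    {"tx":-0.04,"ty":0.1,"tz":-0.5,"ax":0,"ay":0,"az":0,"jaw":1},
    {"tx":-0.08,"ty":0.22,"tz":-0.6,"ax":0,"ay":0,"az":0,"jaw":1},
    {"tx":-0.12,"ty":0.34,"tz":-0.7,"ax":0,"ay":0,"az":0,"jaw":1},
    {"tx":-0.16,"ty":0.46,"tz":-0.8,"ax":0,"ay":0,"az":0,"jaw":1},
    {"tx":-0.21,"ty":0.6,"tz":-0.9,"ax":0,"ay":0,"az":0,"jaw":1},
    {"tx":-0.26,"ty":0.73,"tz":-1,"ax":0,"ay":0,"az":0,"jaw":1},
    {"tx":-0.31,"ty":0.87,"tz":-1,"ax":0,"ay":0,"az":0,"jaw":1},
  ],
)

```text
clock: 43.8
tcp_pos: [506.1, 203.7, 201.3]
orientation: [0.995, 0.102, 0.001, -0.0]
wrist_force: [-0.3, -0.0, 0.2]
grip_width: 86.5
finger_force: 0.0
```

Emit:
servo_tool(
  rows=[
    {"tx":-0.04,"ty":0.11,"tz":0,"ax":0,"ay":0,"az":0,"jaw":1},
    {"tx":-0.08,"ty":0.22,"tz":0,"ax":0,"ay":0,"az":0,"jaw":1},
    {"tx":-0.12,"ty":0.33,"tz":0,"ax":0,"ay":0,"az":0,"jaw":1},
    {"tx":-0.16,"ty":0.44,"tz":0,"ax":0,"ay":0,"az":0,"jaw":1},
    {"tx":-0.19,"ty":0.54,"tz":0,"ax":0,"ay":0,"az":0,"jaw":1},
    {"tx":-0.23,"ty":0.65,"tz":0,"ax":0,"ay":0,"az":0,"jaw":1},
    {"tx":-0.27,"ty":0.76,"tz":0,"ax":0,"ay":0,"az":0,"jaw":1},
    {"tx":-0.31,"ty":0.87,"tz":0,"ax":0,"ay":0,"az":0,"jaw":1},
  ],
)

```text
clock: 44.6
tcp_pos: [492.6, 112.5, 199.9]
orientation: [0.995, 0.102, 0.0, 0.0]
wrist_force: [-0.9, 0.2, 0.3]
grip_width: 86.9
finger_force: 0.0
```

Emit:
servo_tool(
  rows=[
    {"tx":-0.04,"ty":0.11,"tz":0,"ax":0,"ay":0,"az":0,"jaw":1},
    {"tx":-0.08,"ty":0.22,"tz":0,"ax":0,"ay":0,"az":0,"jaw":1},
    {"tx":-0.12,"ty":0.33,"tz":0,"ax":0,"ay":0,"az":0,"jaw":1},
    {"tx":-0.16,"ty":0.44,"tz":0,"ax":0,"ay":0,"az":0,"jaw":1},
    {"tx":-0.19,"ty":0.54,"tz":0,"ax":0,"ay":0,"az":0,"jaw":1},
    {"tx":-0.23,"ty":0.65,"tz":0,"ax":0,"ay":0,"az":0,"jaw":1},
    {"tx":-0.27,"ty":0.76,"tz":0,"ax":0,"ay":0,"az":0,"jaw":1},
    {"tx":-0.31,"ty":0.87,"tz":0,"ax":0,"ay":0,"az":0,"jaw":1},
  ],
)

```text
clock: 45.4
tcp_pos: [479.9, 21.0, 199.9]
orientation: [0.995, 0.102, 0.0, 0.0]
wrist_force: [0.1, 0.8, -0.3]
grip_width: 86.6
finger_force: 0.0
```

Emit:
servo_tool(
  rows=[
    {"tx":-0.04,"ty":0.11,"tz":0,"ax":0,"ay":0,"az":0,"jaw":1},
    {"tx":-0.08,"ty":0.22,"tz":0,"ax":0,"ay":0,"az":0,"jaw":1},
    {"tx":-0.12,"ty":0.33,"tz":0,"ax":0,"ay":0,"az":0,"jaw":1},
    {"tx":-0.16,"ty":0.44,"tz":0,"ax":0,"ay":0,"az":0,"jaw":1},
    {"tx":-0.19,"ty":0.54,"tz":0,"ax":0,"ay":0,"az":0,"jaw":1},
    {"tx":-0.23,"ty":0.65,"tz":0,"ax":0,"ay":0,"az":0,"jaw":1},
    {"tx":-0.27,"ty":0.76,"tz":0,"ax":0,"ay":0,"az":0,"jaw":1},
    {"tx":-0.31,"ty":0.87,"tz":0,"ax":0,"ay":0,"az":0,"jaw":1},
  ],
)

```text
clock: 46.2
tcp_pos: [467.2, -70.5, 199.9]
orientation: [0.995, 0.102, 0.0, 0.0]
wrist_force: [0.4, -0.6, -0.0]
grip_width: 87.1
finger_force: 0.0
```

Emit:
servo_tool(
  rows=[
    {"tx":-0.04,"ty":0.11,"tz":0,"ax":0,"ay":0,"az":0,"jaw":1},
    {"tx":-0.08,"ty":0.22,"tz":0,"ax":0,"ay":0,"az":0,"jaw":1},
    {"tx":-0.12,"ty":0.33,"tz":0,"ax":0,"ay":0,"az":0,"jaw":1},
    {"tx":-0.16,"ty":0.44,"tz":0,"ax":0,"ay":0,"az":0,"jaw":1},
    {"tx":-0.19,"ty":0.54,"tz":0,"ax":0,"ay":0,"az":0,"jaw":1},
    {"tx":-0.23,"ty":0.65,"tz":0,"ax":0,"ay":0,"az":0,"jaw":1},
    {"tx":-0.27,"ty":0.76,"tz":0,"ax":0,"ay":0,"az":0,"jaw":1},
    {"tx":-0.31,"ty":0.87,"tz":0,"ax":0,"ay":0,"az":0,"jaw":1},
  ],
)

```text
clock: 47.0
tcp_pos: [454.5, -162.0, 199.9]
orientation: [0.995, 0.102, -0.0, 0.0]
wrist_force: [0.6, 0.3, -0.1]
grip_width: 86.8
finger_force: 0.0
```

Emit:
servo_tool(
  rows=[
    {"tx":-0.05,"ty":0.15,"tz":-0.05,"ax":0,"ay":0,"az":0.005,"jaw":1},
    {"tx":-0.1,"ty":0.3,"tz":-0.1,"ax":0,"ay":0,"az":0.01,"jaw":1},
    {"tx":-0.16,"ty":0.45,"tz":-0.2,"ax":0,"ay":0,"az":0.02,"jaw":1},
    {"tx":-0.22,"ty":0.62,"tz":-0.25,"ax":0,"ay":0,"az":0.03,"jaw":1},
    {"tx":-0.28,"ty":0.78,"tz":-0.3,"ax":0,"ay":0,"az":0.035,"jaw":1},
    {"tx":-0.31,"ty":0.87,"tz":-0.3,"ax":0,"ay":0,"az":0.035,"jaw":1},
    {"tx":-0.31,"ty":0.87,"tz":-0.3,"ax":0,"ay":0,"az":0.035,"jaw":1},
    {"tx":-0.31,"ty":0.87,"tz":-0.3,"ax":0,"ay":0,"az":0.035,"jaw":1},
  ],
)

```text
clock: 47.8
tcp_pos: [441.6, -252.2, 229.6]
orientation: [0.999, 0.047, -0.0, -0.001]
wrist_force: [-0.3, 0.1, -0.2]
grip_width: 86.9
finger_force: 0.0
```

Run:
```python
from h import *
o,c,f=look();cv2.imwrite("pics/w8.png",f)
```

```text
[ 441.6 -252.2  229.6] 5.41
jar {'ter': 39, 'yel': 0, 'grn': 0} [ 563.8 -268.3] r 14.2 px [281.  69.]
casebar [403.2 -49.2] -84.7 57.0 51.0 px [ 99. 186.]
casebar [ 559.5 -368.6] 5.1 69.0 18.0 px [365.  81.]
stampbar [ 559.9 -266.7] 35.1 50.0 50.0 px [280.  73.]
stampbar [575.9 -11.6] 9.1 37.0 32.0 px [62. 39.]
stampbar [ 431.2 -346.1] 5.8 50.0 28.0 px [332. 183.]
stampbar [ 469.5 -270. ] 3.1 33.0 19.0 px [274. 150.]
stampbar [ 420.1 -222.1] 7.0 50.0 31.0 px [228. 185.]
stampbar [517.7  17.2] -59.6 93.0 27.0 px [40. 89.]
stampbar [ 657.3 -493.5] -83.1 51.0 7.0 px [497.   2.]
```

Emit:
servo_tool(
  rows=[
    {"tx":0.1,"ty":0.12,"tz":0.1,"ax":0,"ay":0,"az":0,"jaw":1},
    {"tx":0.2,"ty":0.24,"tz":0.2,"ax":0,"ay":0,"az":0,"jaw":1},
    {"tx":0.3,"ty":0.36,"tz":0.3,"ax":0,"ay":0,"az":0,"jaw":1},
    {"tx":0.4,"ty":0.48,"tz":0.4,"ax":0,"ay":0,"az":0,"jaw":1},
    {"tx":0.53,"ty":0.63,"tz":0.5,"ax":0,"ay":0,"az":0,"jaw":1},
    {"tx":0.53,"ty":0.63,"tz":0.6,"ax":0,"ay":0,"az":0,"jaw":1},
    {"tx":0.53,"ty":0.63,"tz":0.7,"ax":0,"ay":0,"az":0,"jaw":1},
    {"tx":0.53,"ty":0.63,"tz":0.75,"ax":0,"ay":0,"az":0,"jaw":1},
  ],
)

```text
clock: 48.65
tcp_pos: [499.3, -308.3, 153.5]
orientation: [0.999, 0.048, -0.001, -0.001]
wrist_force: [0.1, -0.1, 0.0]
grip_width: 87.4
finger_force: 0.0
```

Emit:
servo_tool(
  rows=[
    {"tx":0.1,"ty":0.12,"tz":0,"ax":0,"ay":0,"az":0,"jaw":0.6},
    {"tx":0.25,"ty":0.3,"tz":0.1,"ax":0,"ay":0,"az":0,"jaw":0.6},
    {"tx":0.4,"ty":0.48,"tz":0.2,"ax":0,"ay":0,"az":0,"jaw":0.6},
    {"tx":0.53,"ty":0.64,"tz":0.3,"ax":0,"ay":0,"az":0,"jaw":0.6},
    {"tx":0.53,"ty":0.64,"tz":0.45,"ax":0,"ay":0,"az":0,"jaw":0.6},
    {"tx":0.53,"ty":0.64,"tz":0.6,"ax":0,"ay":0,"az":0,"jaw":0.6},
    {"tx":0.53,"ty":0.64,"tz":0.7,"ax":0,"ay":0,"az":0,"jaw":0.6},
    {"tx":0.53,"ty":0.64,"tz":0.75,"ax":0,"ay":0,"az":0,"jaw":0.6},
  ],
)

```text
clock: 49.45
tcp_pos: [557.9, -367.1, 78.3]
orientation: [0.999, 0.047, -0.001, -0.001]
wrist_force: [-0.4, -0.3, -0.1]
grip_width: 69.7
finger_force: 0.0
```

Emit:
servo_tool(
  rows=[
    {"tx":0,"ty":0,"tz":0,"ax":0,"ay":0,"az":0,"jaw":0.4},
    {"tx":0,"ty":0,"tz":0,"ax":0,"ay":0,"az":0,"jaw":0.4},
    {"tx":0,"ty":0,"tz":0,"ax":0,"ay":0,"az":0,"jaw":0.4},
    {"tx":0,"ty":0,"tz":0,"ax":0,"ay":0,"az":0,"jaw":0.4},
    {"tx":0,"ty":0,"tz":0,"ax":0,"ay":0,"az":0,"jaw":0.4},
    {"tx":0,"ty":0,"tz":0,"ax":0,"ay":0,"az":0,"jaw":0.4},
    {"tx":0,"ty":0,"tz":0,"ax":0,"ay":0,"az":0,"jaw":0.4},
    {"tx":0,"ty":0,"tz":0,"ax":0,"ay":0,"az":0,"jaw":0.4},
  ],
)

```text
clock: 50.25
tcp_pos: [559.5, -369.0, 80.0]
orientation: [0.999, 0.047, -0.0, -0.0]
wrist_force: [-0.5, 0.8, -0.4]
grip_width: 61.0
finger_force: 0.0
```

Run:
```python
from h import *
o=monitor.get_obs();print(o["tcp_pos"],yaw(o))
plan(o["tcp_pos"],yaw(o),[(559.2,-368.6,31,5.3)])
```

```text
[ 559.50851658 -368.96630476   79.96629518] 5.4227919118368995
tx -0.003 ty -0.004 tz 0.490 az 0.0007
-- (559.2, -368.6, 31, 5.3)
```

Emit:
servo_tool(
  rows=[
    {"tx":0,"ty":0,"tz":0.15,"ax":0,"ay":0,"az":0,"jaw":0.4},
    {"tx":0,"ty":0,"tz":0.3,"ax":0,"ay":0,"az":0,"jaw":0.4},
    {"tx":0,"ty":0,"tz":0.42,"ax":0,"ay":0,"az":0,"jaw":0.4},
    {"tx":0,"ty":0,"tz":0.48,"ax":0,"ay":0,"az":0,"jaw":0.4},
    {"tx":0,"ty":0,"tz":0.48,"ax":0,"ay":0,"az":0,"jaw":-1},
    {"tx":0,"ty":0,"tz":0.48,"ax":0,"ay":0,"az":0,"jaw":-1},
    {"tx":0,"ty":0,"tz":0.48,"ax":0,"ay":0,"az":0,"jaw":-1},
    {"tx":0,"ty":0,"tz":0.48,"ax":0,"ay":0,"az":0,"jaw":-1},
  ],
  force=30,
)

```text
clock: 51.05
tcp_pos: [560.0, -369.4, 32.7]
orientation: [0.999, 0.047, 0.001, 0.001]
wrist_force: [-0.1, 0.8, -0.8]
grip_width: 37.0
finger_force: 0.0
```

Emit:
servo_tool(
  rows=[
    {"tx":0,"ty":0,"tz":0,"ax":0,"ay":0,"az":0,"jaw":-1},
    {"tx":0,"ty":0,"tz":0,"ax":0,"ay":0,"az":0,"jaw":-1},
    {"tx":0,"ty":0,"tz":0,"ax":0,"ay":0,"az":0,"jaw":-1},
    {"tx":0,"ty":0,"tz":0,"ax":0,"ay":0,"az":0,"jaw":-1},
    {"tx":0,"ty":0,"tz":0,"ax":0,"ay":0,"az":0,"jaw":-1},
    {"tx":0,"ty":0,"tz":0,"ax":0,"ay":0,"az":0,"jaw":-1},
    {"tx":0,"ty":0,"tz":0,"ax":0,"ay":0,"az":0,"jaw":-1},
    {"tx":0,"ty":0,"tz":0,"ax":0,"ay":0,"az":0,"jaw":-1},
  ],
)

```text
clock: 51.85
tcp_pos: [559.8, -369.3, 32.2]
orientation: [0.999, 0.047, 0.0, 0.0]
wrist_force: [-0.1, -1.7, 1.1]
grip_width: 17.9
finger_force: 30.0
```

Emit:
servo_tool(
  rows=[
    {"tx":0,"ty":0,"tz":-0.05,"ax":0,"ay":0,"az":0,"jaw":-1},
    {"tx":0,"ty":0,"tz":-0.15,"ax":0,"ay":0,"az":0,"jaw":-1},
    {"tx":0,"ty":0,"tz":-0.3,"ax":0,"ay":0,"az":0,"jaw":-1},
    {"tx":0,"ty":0,"tz":-0.45,"ax":0,"ay":0,"az":0,"jaw":-1},
    {"tx":0,"ty":0,"tz":-0.6,"ax":0,"ay":0,"az":0,"jaw":-1},
    {"tx":0,"ty":0,"tz":-0.75,"ax":0,"ay":0,"az":0,"jaw":-1},
    {"tx":0,"ty":0,"tz":-0.9,"ax":0,"ay":0,"az":0,"jaw":-1},
    {"tx":0,"ty":0,"tz":-1,"ax":0,"ay":0,"az":0,"jaw":-1},
  ],
)

```text
clock: 52.65
tcp_pos: [560.1, -369.4, 134.2]
orientation: [0.999, 0.047, 0.001, 0.001]
wrist_force: [0.4, -0.4, -3.9]
grip_width: 17.4
finger_force: 30.0
```

Emit:
servo_tool(
  rows=[
    {"tx":0.01,"ty":-0.06,"tz":-0.05,"ax":0,"ay":0,"az":-0.005,"jaw":-1},
    {"tx":0.02,"ty":-0.14,"tz":-0.1,"ax":0,"ay":0,"az":-0.01,"jaw":-1},
    {"tx":0.03,"ty":-0.26,"tz":-0.15,"ax":0,"ay":0,"az":-0.015,"jaw":-1},
    {"tx":0.04,"ty":-0.38,"tz":-0.2,"ax":0,"ay":0,"az":-0.02,"jaw":-1},
    {"tx":0.05,"ty":-0.5,"tz":-0.25,"ax":0,"ay":0,"az":-0.025,"jaw":-1},
    {"tx":0.06,"ty":-0.62,"tz":-0.25,"ax":0,"ay":0,"az":-0.03,"jaw":-1},
    {"tx":0.07,"ty":-0.75,"tz":-0.25,"ax":0,"ay":0,"az":-0.035,"jaw":-1},
    {"tx":0.08,"ty":-0.87,"tz":-0.25,"ax":0,"ay":0,"az":-0.0355,"jaw":-1},
  ],
)

```text
clock: 53.45
tcp_pos: [559.0, -280.0, 156.7]
orientation: [0.995, 0.103, -0.0, -0.0]
wrist_force: [0.1, -0.1, -3.5]
grip_width: 18.0
finger_force: 30.0
```

Emit:
servo_tool(
  rows=[
    {"tx":0.02,"ty":-0.11,"tz":0,"ax":0,"ay":0,"az":0,"jaw":-1},
    {"tx":0.04,"ty":-0.22,"tz":0,"ax":0,"ay":0,"az":0,"jaw":-1},
    {"tx":0.06,"ty":-0.33,"tz":0,"ax":0,"ay":0,"az":0,"jaw":-1},
    {"tx":0.09,"ty":-0.43,"tz":0,"ax":0,"ay":0,"az":0,"jaw":-1},
    {"tx":0.11,"ty":-0.54,"tz":0,"ax":0,"ay":0,"az":0,"jaw":-1},
    {"tx":0.13,"ty":-0.65,"tz":0,"ax":0,"ay":0,"az":0,"jaw":-1},
    {"tx":0.15,"ty":-0.75,"tz":0,"ax":0,"ay":0,"az":0,"jaw":-1},
    {"tx":0.18,"ty":-0.86,"tz":0,"ax":0,"ay":0,"az":0,"jaw":-1},
  ],
)

```text
clock: 54.25
tcp_pos: [559.3, -193.0, 157.0]
orientation: [0.995, 0.103, -0.0, 0.0]
wrist_force: [1.1, 0.0, -4.3]
grip_width: 18.0
finger_force: 30.0
```

Emit:
servo_tool(
  rows=[
    {"tx":0.02,"ty":-0.11,"tz":0,"ax":0,"ay":0,"az":0,"jaw":-1},
    {"tx":0.04,"ty":-0.22,"tz":0,"ax":0,"ay":0,"az":0,"jaw":-1},
    {"tx":0.06,"ty":-0.33,"tz":0,"ax":0,"ay":0,"az":0,"jaw":-1},
    {"tx":0.09,"ty":-0.43,"tz":0,"ax":0,"ay":0,"az":0,"jaw":-1},
    {"tx":0.11,"ty":-0.54,"tz":0,"ax":0,"ay":0,"az":0,"jaw":-1},
    {"tx":0.13,"ty":-0.65,"tz":0,"ax":0,"ay":0,"az":0,"jaw":-1},
    {"tx":0.15,"ty":-0.75,"tz":0,"ax":0,"ay":0,"az":0,"jaw":-1},
    {"tx":0.18,"ty":-0.86,"tz":0,"ax":0,"ay":0,"az":0,"jaw":-1},
  ],
)

```text
clock: 55.05
tcp_pos: [559.2, -105.1, 157.0]
orientation: [0.995, 0.103, -0.0, 0.0]
wrist_force: [-0.3, 0.5, -3.8]
grip_width: 18.2
finger_force: 30.0
```

Emit:
servo_tool(
  rows=[
    {"tx":0.02,"ty":-0.11,"tz":0,"ax":0,"ay":0,"az":0,"jaw":-1},
    {"tx":0.04,"ty":-0.22,"tz":0,"ax":0,"ay":0,"az":0,"jaw":-1},
    {"tx":0.06,"ty":-0.33,"tz":0,"ax":0,"ay":0,"az":0,"jaw":-1},
    {"tx":0.09,"ty":-0.43,"tz":0,"ax":0,"ay":0,"az":0,"jaw":-1},
    {"tx":0.11,"ty":-0.54,"tz":0,"ax":0,"ay":0,"az":0,"jaw":-1},
    {"tx":0.13,"ty":-0.65,"tz":0,"ax":0,"ay":0,"az":0,"jaw":-1},
    {"tx":0.15,"ty":-0.75,"tz":0,"ax":0,"ay":0,"az":0,"jaw":-1},
    {"tx":0.18,"ty":-0.86,"tz":0,"ax":0,"ay":0,"az":0,"jaw":-1},
  ],
)

```text
clock: 55.85
tcp_pos: [559.2, -17.2, 156.9]
orientation: [0.995, 0.103, -0.0, 0.0]
wrist_force: [-0.3, 0.4, -4.0]
grip_width: 18.0
finger_force: 30.0
```

Emit:
servo_tool(
  rows=[
    {"tx":0.02,"ty":-0.11,"tz":0,"ax":0,"ay":0,"az":0,"jaw":-1},
    {"tx":0.04,"ty":-0.22,"tz":0,"ax":0,"ay":0,"az":0,"jaw":-1},
    {"tx":0.06,"ty":-0.33,"tz":0,"ax":0,"ay":0,"az":0,"jaw":-1},
    {"tx":0.09,"ty":-0.43,"tz":0,"ax":0,"ay":0,"az":0,"jaw":-1},
    {"tx":0.11,"ty":-0.54,"tz":0,"ax":0,"ay":0,"az":0,"jaw":-1},
    {"tx":0.13,"ty":-0.65,"tz":0,"ax":0,"ay":0,"az":0,"jaw":-1},
    {"tx":0.15,"ty":-0.75,"tz":0,"ax":0,"ay":0,"az":0,"jaw":-1},
    {"tx":0.18,"ty":-0.86,"tz":0,"ax":0,"ay":0,"az":0,"jaw":-1},
  ],
)

```text
clock: 56.65
tcp_pos: [559.2, 70.7, 156.9]
orientation: [0.995, 0.103, -0.0, 0.0]
wrist_force: [1.1, -0.5, -4.6]
grip_width: 17.9
finger_force: 30.0
```

Emit:
servo_tool(
  rows=[
    {"tx":0.02,"ty":-0.11,"tz":0,"ax":0,"ay":0,"az":0,"jaw":-1},
    {"tx":0.04,"ty":-0.22,"tz":0,"ax":0,"ay":0,"az":0,"jaw":-1},
    {"tx":0.06,"ty":-0.33,"tz":0,"ax":0,"ay":0,"az":0,"jaw":-1},
    {"tx":0.09,"ty":-0.43,"tz":0,"ax":0,"ay":0,"az":0,"jaw":-1},
    {"tx":0.11,"ty":-0.54,"tz":0,"ax":0,"ay":0,"az":0,"jaw":-1},
    {"tx":0.13,"ty":-0.65,"tz":0,"ax":0,"ay":0,"az":0,"jaw":-1},
    {"tx":0.15,"ty":-0.75,"tz":0,"ax":0,"ay":0,"az":0,"jaw":-1},
    {"tx":0.18,"ty":-0.86,"tz":0,"ax":0,"ay":0,"az":0,"jaw":-1},
  ],
)

```text
clock: 57.45
tcp_pos: [559.2, 158.5, 156.9]
orientation: [0.995, 0.103, -0.0, 0.0]
wrist_force: [-0.0, -0.1, -4.4]
grip_width: 17.8
finger_force: 30.0
```

Emit:
servo_tool(
  rows=[
    {"tx":0.03,"ty":-0.14,"tz":0,"ax":0,"ay":0,"az":0,"jaw":-1},
    {"tx":0.06,"ty":-0.29,"tz":0,"ax":0,"ay":0,"az":0,"jaw":-1},
    {"tx":0.09,"ty":-0.46,"tz":0,"ax":0,"ay":0,"az":0,"jaw":-1},
    {"tx":0.13,"ty":-0.62,"tz":0,"ax":0,"ay":0,"az":0,"jaw":-1},
    {"tx":0.16,"ty":-0.77,"tz":0,"ax":0,"ay":0,"az":0,"jaw":-1},
    {"tx":0.18,"ty":-0.86,"tz":0,"ax":0,"ay":0,"az":0,"jaw":-1},
    {"tx":0.18,"ty":-0.86,"tz":0,"ax":0,"ay":0,"az":0,"jaw":-1},
    {"tx":0.18,"ty":-0.86,"tz":0,"ax":0,"ay":0,"az":0,"jaw":-1},
  ],
)

```text
clock: 58.25
tcp_pos: [559.2, 245.5, 156.8]
orientation: [0.995, 0.103, -0.0, 0.0]
wrist_force: [-0.2, -0.9, -5.0]
grip_width: 17.8
finger_force: 30.0
```

Run:
```python
from h import *
o=monitor.get_obs();print(o["tcp_pos"],yaw(o),"loc",loc(o["tcp_pos"][:2]),o["grip_width"],o["finger_force"])
c=calib("wrist");f=cams.grab_frame("wrist");cv2.imwrite("pics/w9.png",cv2.resize(f,(640,480)))
hsv=cv2.cvtColor(f,cv2.COLOR_BGR2HSV)
for k in blobs(hsv,(104,130,80),(125,255,255),120): print(np.round(cen(k)),loc(cast(c,[cen(k)],88)[0]).round(1),cv2.minEnclosingCircle(k)[1])
```

```text
[559.16442246 245.46649758 156.81608703] 11.852264007524303 loc [ 0.59788191 42.64544265] 17.76306047720151 29.990569353103638
[196. 159.] [ 28.4 101.2] 17.350082397460938
```

View pics/w9.png

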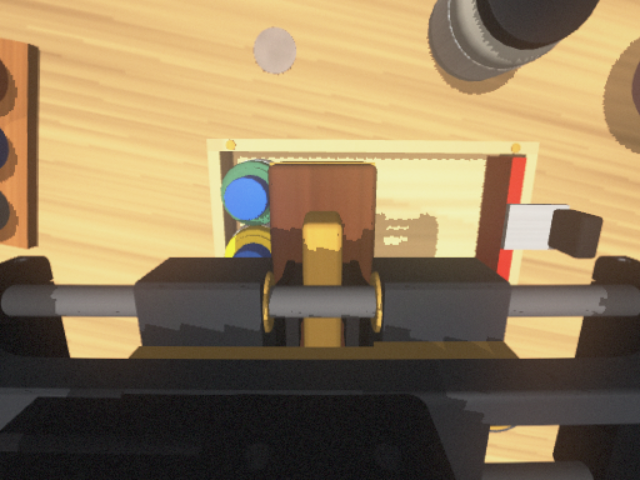

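Emit:
servo_tool(
  rows=[
    {"tx":0,"ty":0,"tz":0.05,"ax":0,"ay":0,"az":0,"jaw":-1},
    {"tx":0,"ty":0,"tz":0.15,"ax":0,"ay":0,"az":0,"jaw":-1},
    {"tx":0,"ty":0,"tz":0.28,"ax":0,"ay":0,"az":0,"jaw":-1},
    {"tx":0,"ty":0,"tz":0.42,"ax":0,"ay":0,"az":0,"jaw":-1},
    {"tx":0,"ty":0,"tz":0.55,"ax":0,"ay":0,"az":0,"jaw":-1},
    {"tx":0,"ty":0,"tz":0.67,"ax":0,"ay":0,"az":0,"jaw":-1},
    {"tx":0,"ty":0,"tz":0.76,"ax":0,"ay":0,"az":0,"jaw":-1},
    {"tx":0,"ty":0,"tz":0.8,"ax":0,"ay":0,"az":0,"jaw":-1},
  ],
)

```text
clock: 59.1
tcp_pos: [558.6, 245.4, 75.4]
orientation: [0.995, 0.103, -0.001, 0.0]
wrist_force: [-0.2, 0.2, -3.9]
grip_width: 17.7
finger_force: 30.0
```

Emit:
servo_tool(
  rows=[
    {"tx":0,"ty":0,"tz":0.07,"ax":0,"ay":0,"az":0,"jaw":-1},
    {"tx":0,"ty":0,"tz":0.14,"ax":0,"ay":0,"az":0,"jaw":-1},
    {"tx":0,"ty":0,"tz":0.21,"ax":0,"ay":0,"az":0,"jaw":-1},
    {"tx":0,"ty":0,"tz":0.28,"ax":0,"ay":0,"az":0,"jaw":-1},
    {"tx":0,"ty":0,"tz":0.33,"ax":0,"ay":0,"az":0,"jaw":-1},
    {"tx":0,"ty":0,"tz":0.36,"ax":0,"ay":0,"az":0,"jaw":-1},
    {"tx":0,"ty":0,"tz":0.365,"ax":0,"ay":0,"az":0,"jaw":-1},
    {"tx":0,"ty":0,"tz":0.365,"ax":0,"ay":0,"az":0,"jaw":-1},
  ],
)

```text
clock: 59.9
tcp_pos: [559.5, 245.6, 40.5]
orientation: [0.995, 0.103, 0.0, -0.0]
wrist_force: [0.3, 0.4, -4.3]
grip_width: 17.7
finger_force: 30.0
```

Emit:
servo_tool(
  rows=[
    {"tx":0,"ty":0,"tz":0.01,"ax":0,"ay":0,"az":0,"jaw":-1},
    {"tx":0,"ty":0,"tz":0.01,"ax":0,"ay":0,"az":0,"jaw":-1},
    {"tx":0,"ty":0,"tz":0.01,"ax":0,"ay":0,"az":0,"jaw":-0.3},
    {"tx":0,"ty":0,"tz":0.01,"ax":0,"ay":0,"az":0,"jaw":-0.3},
    {"tx":0,"ty":0,"tz":0.01,"ax":0,"ay":0,"az":0,"jaw":-0.3},
    {"tx":0,"ty":0,"tz":-0.1,"ax":0,"ay":0,"az":0,"jaw":-0.3},
    {"tx":0,"ty":0,"tz":-0.3,"ax":0,"ay":0,"az":0,"jaw":-0.3},
    {"tx":0,"ty":0,"tz":-0.6,"ax":0,"ay":0,"az":0,"jaw":-0.3},
  ],
)

```text
clock: 60.7
tcp_pos: [558.2, 245.3, 100.3]
orientation: [0.995, 0.103, -0.002, 0.0]
wrist_force: [1.5, 0.1, -0.0]
grip_width: 29.9
finger_force: 0.0
```

Emit:
servo_tool(
  rows=[
    {"tx":0,"ty":0,"tz":-0.3,"ax":0,"ay":0,"az":0,"jaw":1},
    {"tx":-0.06,"ty":0.12,"tz":-0.5,"ax":0,"ay":0,"az":0,"jaw":1},
    {"tx":-0.12,"ty":0.24,"tz":-0.6,"ax":0,"ay":0,"az":0,"jaw":1},
    {"tx":-0.18,"ty":0.37,"tz":-0.7,"ax":0,"ay":0,"az":0,"jaw":1},
    {"tx":-0.24,"ty":0.5,"tz":-0.8,"ax":0,"ay":0,"az":0,"jaw":1},
    {"tx":-0.3,"ty":0.63,"tz":-0.9,"ax":0,"ay":0,"az":0,"jaw":1},
    {"tx":-0.37,"ty":0.77,"tz":-1,"ax":0,"ay":0,"az":0,"jaw":1},
    {"tx":-0.43,"ty":0.9,"tz":-1,"ax":0,"ay":0,"az":0,"jaw":1},
  ],
)

```text
clock: 61.5
tcp_pos: [536.2, 147.3, 201.8]
orientation: [0.995, 0.103, 0.001, 0.0]
wrist_force: [0.8, 0.6, -0.1]
grip_width: 83.9
finger_force: 0.0
```

Emit:
servo_tool(
  rows=[
    {"tx":-0.05,"ty":0.11,"tz":0,"ax":0,"ay":0,"az":0,"jaw":1},
    {"tx":-0.11,"ty":0.22,"tz":0,"ax":0,"ay":0,"az":0,"jaw":1},
    {"tx":-0.16,"ty":0.34,"tz":0,"ax":0,"ay":0,"az":0,"jaw":1},
    {"tx":-0.22,"ty":0.45,"tz":0,"ax":0,"ay":0,"az":0,"jaw":1},
    {"tx":-0.27,"ty":0.56,"tz":0,"ax":0,"ay":0,"az":0,"jaw":1},
    {"tx":-0.32,"ty":0.68,"tz":0,"ax":0,"ay":0,"az":0,"jaw":1},
    {"tx":-0.38,"ty":0.79,"tz":0,"ax":0,"ay":0,"az":0,"jaw":1},
    {"tx":-0.43,"ty":0.9,"tz":0,"ax":0,"ay":0,"az":0,"jaw":1},
  ],
)

```text
clock: 62.3
tcp_pos: [511.6, 50.8, 200.4]
orientation: [0.995, 0.103, -0.0, -0.0]
wrist_force: [-0.5, 0.8, -0.3]
grip_width: 86.7
finger_force: 0.0
```

Emit:
servo_tool(
  rows=[
    {"tx":-0.05,"ty":0.11,"tz":0,"ax":0,"ay":0,"az":0,"jaw":1},
    {"tx":-0.11,"ty":0.22,"tz":0,"ax":0,"ay":0,"az":0,"jaw":1},
    {"tx":-0.16,"ty":0.34,"tz":0,"ax":0,"ay":0,"az":0,"jaw":1},
    {"tx":-0.22,"ty":0.45,"tz":0,"ax":0,"ay":0,"az":0,"jaw":1},
    {"tx":-0.27,"ty":0.56,"tz":0,"ax":0,"ay":0,"az":0,"jaw":1},
    {"tx":-0.32,"ty":0.68,"tz":0,"ax":0,"ay":0,"az":0,"jaw":1},
    {"tx":-0.38,"ty":0.79,"tz":0,"ax":0,"ay":0,"az":0,"jaw":1},
    {"tx":-0.43,"ty":0.9,"tz":0,"ax":0,"ay":0,"az":0,"jaw":1},
  ],
)

```text
clock: 63.1
tcp_pos: [488.0, -46.1, 200.4]
orientation: [0.995, 0.103, -0.0, -0.0]
wrist_force: [0.5, -0.1, -0.5]
grip_width: 86.8
finger_force: 0.0
```

Emit:
servo_tool(
  rows=[
    {"tx":-0.05,"ty":0.11,"tz":0,"ax":0,"ay":0,"az":0,"jaw":1},
    {"tx":-0.11,"ty":0.22,"tz":0,"ax":0,"ay":0,"az":0,"jaw":1},
    {"tx":-0.16,"ty":0.34,"tz":0,"ax":0,"ay":0,"az":0,"jaw":1},
    {"tx":-0.22,"ty":0.45,"tz":0,"ax":0,"ay":0,"az":0,"jaw":1},
    {"tx":-0.27,"ty":0.56,"tz":0,"ax":0,"ay":0,"az":0,"jaw":1},
    {"tx":-0.32,"ty":0.68,"tz":0,"ax":0,"ay":0,"az":0,"jaw":1},
    {"tx":-0.38,"ty":0.79,"tz":0,"ax":0,"ay":0,"az":0,"jaw":1},
    {"tx":-0.43,"ty":0.9,"tz":0,"ax":0,"ay":0,"az":0,"jaw":1},
  ],
)

```text
clock: 63.9
tcp_pos: [464.3, -143.0, 200.4]
orientation: [0.995, 0.103, -0.0, -0.0]
wrist_force: [-0.3, -0.4, -0.4]
grip_width: 86.9
finger_force: 0.0
```

Emit:
servo_tool(
  rows=[
    {"tx":-0.07,"ty":0.16,"tz":-0.05,"ax":0,"ay":0,"az":0,"jaw":1},
    {"tx":-0.15,"ty":0.32,"tz":-0.1,"ax":0,"ay":0,"az":0,"jaw":1},
    {"tx":-0.23,"ty":0.48,"tz":-0.2,"ax":0,"ay":0,"az":0,"jaw":1},
    {"tx":-0.31,"ty":0.65,"tz":-0.25,"ax":0,"ay":0,"az":0,"jaw":1},
    {"tx":-0.39,"ty":0.81,"tz":-0.3,"ax":0,"ay":0,"az":0,"jaw":1},
    {"tx":-0.43,"ty":0.9,"tz":-0.3,"ax":0,"ay":0,"az":0,"jaw":1},
    {"tx":-0.43,"ty":0.9,"tz":-0.3,"ax":0,"ay":0,"az":0,"jaw":1},
    {"tx":-0.43,"ty":0.9,"tz":-0.3,"ax":0,"ay":0,"az":0,"jaw":1},
  ],
)

```text
clock: 64.7
tcp_pos: [440.6, -238.4, 230.0]
orientation: [0.995, 0.103, -0.0, -0.001]
wrist_force: [-0.3, -0.2, -0.2]
grip_width: 87.0
finger_force: 0.0
```

Run:
```python
from h import *
o,c,f=look();cv2.imwrite("pics/w10.png",f)
```

```text
[ 440.6 -238.4  230. ] 11.79
jar {'ter': 35, 'yel': 0, 'grn': 0} [ 563.7 -268.1] r 14.4 px [304.  75.]
casebar [399.5 -45.3] 5.0 58.0 57.0 px [104. 171.]
stampbar [ 559.6 -265.2] 14.9 50.0 50.0 px [300.  78.]
stampbar [ 469.2 -269.4] 4.1 33.0 20.0 px [287. 154.]
stampbar [569.6 -11.4] -79.3 28.0 24.0 px [87. 25.]
```

Emit:
servo_tool(
  rows=[
    {"tx":0.15,"ty":0.07,"tz":0.1,"ax":0,"ay":0,"az":0,"jaw":1},
    {"tx":0.3,"ty":0.14,"tz":0.2,"ax":0,"ay":0,"az":0,"jaw":1},
    {"tx":0.45,"ty":0.21,"tz":0.3,"ax":0,"ay":0,"az":0,"jaw":1},
    {"tx":0.6,"ty":0.28,"tz":0.4,"ax":0,"ay":0,"az":0,"jaw":1},
    {"tx":0.75,"ty":0.35,"tz":0.5,"ax":0,"ay":0,"az":0,"jaw":1},
    {"tx":0.9,"ty":0.43,"tz":0.6,"ax":0,"ay":0,"az":0,"jaw":1},
    {"tx":1,"ty":0.5,"tz":0.6,"ax":0,"ay":0,"az":0,"jaw":1},
    {"tx":1,"ty":0.54,"tz":0.6,"ax":0,"ay":0,"az":0,"jaw":1},
  ],
)

```text
clock: 65.55
tcp_pos: [551.1, -270.3, 169.6]
orientation: [0.995, 0.104, -0.0, -0.0]
wrist_force: [-0.6, 0.7, -0.0]
grip_width: 87.0
finger_force: 0.0
```

Emit:
servo_tool(
  rows=[
    {"tx":0.14,"ty":0,"tz":0.1,"ax":0,"ay":0,"az":0,"jaw":0.6},
    {"tx":0.14,"ty":0,"tz":0.2,"ax":0,"ay":0,"az":0,"jaw":0.6},
    {"tx":0.14,"ty":0,"tz":0.35,"ax":0,"ay":0,"az":0,"jaw":0.6},
    {"tx":0.14,"ty":0,"tz":0.5,"ax":0,"ay":0,"az":0,"jaw":0.6},
    {"tx":0.14,"ty":0,"tz":0.65,"ax":0,"ay":0,"az":0,"jaw":0.6},
    {"tx":0.14,"ty":0,"tz":0.75,"ax":0,"ay":0,"az":0,"jaw":0.6},
    {"tx":0.14,"ty":0,"tz":0.8,"ax":0,"ay":0,"az":0,"jaw":0.6},
    {"tx":0.14,"ty":0,"tz":0.8,"ax":0,"ay":0,"az":0,"jaw":0.6},
  ],
)

```text
clock: 66.35
tcp_pos: [563.0, -267.9, 89.6]
orientation: [0.995, 0.103, -0.001, -0.001]
wrist_force: [-0.4, -0.6, 0.5]
grip_width: 70.0
finger_force: 0.0
```

Emit:
servo_tool(
  rows=[
    {"tx":0,"ty":0,"tz":0.12,"ax":0,"ay":0,"az":0,"jaw":0.6},
    {"tx":0,"ty":0,"tz":0.25,"ax":0,"ay":0,"az":0,"jaw":0.6},
    {"tx":0,"ty":0,"tz":0.38,"ax":0,"ay":0,"az":0,"jaw":0.6},
    {"tx":0,"ty":0,"tz":0.5,"ax":0,"ay":0,"az":0,"jaw":0.6},
    {"tx":0,"ty":0,"tz":0.57,"ax":0,"ay":0,"az":0,"jaw":0.6},
    {"tx":0,"ty":0,"tz":0.57,"ax":0,"ay":0,"az":0,"jaw":0.6},
    {"tx":0,"ty":0,"tz":0.57,"ax":0,"ay":0,"az":0,"jaw":-1},
    {"tx":0,"ty":0,"tz":0.57,"ax":0,"ay":0,"az":0,"jaw":-1},
  ],
  force=20,
)

```text
clock: 67.15
tcp_pos: [564.1, -268.7, 33.9]
orientation: [0.995, 0.103, 0.0, 0.0]
wrist_force: [-0.4, 0.5, 0.9]
grip_width: 60.6
finger_force: 0.0
```

Emit:
servo_tool(
  rows=[
    {"tx":0,"ty":0,"tz":0,"ax":0,"ay":0,"az":0,"jaw":-1},
    {"tx":0,"ty":0,"tz":0,"ax":0,"ay":0,"az":0,"jaw":-1},
    {"tx":0,"ty":0,"tz":0,"ax":0,"ay":0,"az":0,"jaw":-1},
    {"tx":0,"ty":0,"tz":0,"ax":0,"ay":0,"az":0,"jaw":-1},
    {"tx":0,"ty":0,"tz":0,"ax":0,"ay":0,"az":0,"jaw":-1},
    {"tx":0,"ty":0,"tz":0,"ax":0,"ay":0,"az":0,"jaw":-1},
    {"tx":0,"ty":0,"tz":0,"ax":0,"ay":0,"az":0,"jaw":-1},
    {"tx":0,"ty":0,"tz":0,"ax":0,"ay":0,"az":0,"jaw":-1},
  ],
)

```text
clock: 67.95
tcp_pos: [563.7, -268.4, 33.7]
orientation: [0.995, 0.103, 0.0, 0.0]
wrist_force: [-0.4, 0.5, 3.8]
grip_width: 33.3
finger_force: 20.0
```

Emit:
servo_tool(
  rows=[
    {"tx":0,"ty":0,"tz":-0.05,"ax":0,"ay":0,"az":0,"jaw":-1},
    {"tx":0,"ty":0,"tz":-0.15,"ax":0,"ay":0,"az":0,"jaw":-1},
    {"tx":0,"ty":0,"tz":-0.3,"ax":0,"ay":0,"az":0,"jaw":-1},
    {"tx":0,"ty":0,"tz":-0.45,"ax":0,"ay":0,"az":0,"jaw":-1},
    {"tx":0,"ty":0,"tz":-0.6,"ax":0,"ay":0,"az":0,"jaw":-1},
    {"tx":0,"ty":0,"tz":-0.75,"ax":0,"ay":0,"az":0,"jaw":-1},
    {"tx":0,"ty":0,"tz":-0.9,"ax":0,"ay":0,"az":0,"jaw":-1},
    {"tx":0,"ty":0,"tz":-1,"ax":0,"ay":0,"az":0,"jaw":-1},
  ],
)

```text
clock: 68.75
tcp_pos: [564.4, -268.9, 135.9]
orientation: [0.995, 0.103, 0.001, 0.001]
wrist_force: [0.3, 0.3, -2.7]
grip_width: 33.5
finger_force: 20.0
```

Emit:
servo_tool(
  rows=[
    {"tx":0.02,"ty":-0.06,"tz":-0.05,"ax":0,"ay":0,"az":0,"jaw":-1},
    {"tx":0.04,"ty":-0.15,"tz":-0.1,"ax":0,"ay":0,"az":0,"jaw":-1},
    {"tx":0.08,"ty":-0.27,"tz":-0.15,"ax":0,"ay":0,"az":0,"jaw":-1},
    {"tx":0.12,"ty":-0.39,"tz":-0.2,"ax":0,"ay":0,"az":0,"jaw":-1},
    {"tx":0.15,"ty":-0.51,"tz":-0.23,"ax":0,"ay":0,"az":0,"jaw":-1},
    {"tx":0.19,"ty":-0.63,"tz":-0.23,"ax":0,"ay":0,"az":0,"jaw":-1},
    {"tx":0.22,"ty":-0.76,"tz":-0.23,"ax":0,"ay":0,"az":0,"jaw":-1},
    {"tx":0.26,"ty":-0.89,"tz":-0.23,"ax":0,"ay":0,"az":0,"jaw":-1},
  ],
)

```text
clock: 69.55
tcp_pos: [570.6, -174.5, 156.1]
orientation: [0.995, 0.103, -0.0, -0.0]
wrist_force: [-0.1, -0.1, -2.5]
grip_width: 33.5
finger_force: 20.0
```

Emit:
servo_tool(
  rows=[
    {"tx":0.03,"ty":-0.11,"tz":0,"ax":0,"ay":0,"az":0,"jaw":-1},
    {"tx":0.06,"ty":-0.22,"tz":0,"ax":0,"ay":0,"az":0,"jaw":-1},
    {"tx":0.1,"ty":-0.33,"tz":0,"ax":0,"ay":0,"az":0,"jaw":-1},
    {"tx":0.13,"ty":-0.44,"tz":0,"ax":0,"ay":0,"az":0,"jaw":-1},
    {"tx":0.16,"ty":-0.56,"tz":0,"ax":0,"ay":0,"az":0,"jaw":-1},
    {"tx":0.2,"ty":-0.67,"tz":0,"ax":0,"ay":0,"az":0,"jaw":-1},
    {"tx":0.23,"ty":-0.78,"tz":0,"ax":0,"ay":0,"az":0,"jaw":-1},
    {"tx":0.26,"ty":-0.89,"tz":0,"ax":0,"ay":0,"az":0,"jaw":-1},
  ],
)

```text
clock: 70.35
tcp_pos: [578.2, -82.6, 156.5]
orientation: [0.995, 0.103, 0.0, 0.0]
wrist_force: [-0.0, 0.3, -3.1]
grip_width: 33.8
finger_force: 20.0
```

Emit:
servo_tool(
  rows=[
    {"tx":0.03,"ty":-0.11,"tz":0,"ax":0,"ay":0,"az":0,"jaw":-1},
    {"tx":0.06,"ty":-0.22,"tz":0,"ax":0,"ay":0,"az":0,"jaw":-1},
    {"tx":0.1,"ty":-0.33,"tz":0,"ax":0,"ay":0,"az":0,"jaw":-1},
    {"tx":0.13,"ty":-0.44,"tz":0,"ax":0,"ay":0,"az":0,"jaw":-1},
    {"tx":0.16,"ty":-0.56,"tz":0,"ax":0,"ay":0,"az":0,"jaw":-1},
    {"tx":0.2,"ty":-0.67,"tz":0,"ax":0,"ay":0,"az":0,"jaw":-1},
    {"tx":0.23,"ty":-0.78,"tz":0,"ax":0,"ay":0,"az":0,"jaw":-1},
    {"tx":0.26,"ty":-0.89,"tz":0,"ax":0,"ay":0,"az":0,"jaw":-1},
  ],
)

```text
clock: 71.15
tcp_pos: [585.4, 9.9, 156.4]
orientation: [0.995, 0.103, 0.0, 0.0]
wrist_force: [0.4, -0.7, -2.7]
grip_width: 33.5
finger_force: 20.0
```

Emit:
servo_tool(
  rows=[
    {"tx":0.03,"ty":-0.11,"tz":0,"ax":0,"ay":0,"az":0,"jaw":-1},
    {"tx":0.06,"ty":-0.22,"tz":0,"ax":0,"ay":0,"az":0,"jaw":-1},
    {"tx":0.1,"ty":-0.33,"tz":0,"ax":0,"ay":0,"az":0,"jaw":-1},
    {"tx":0.13,"ty":-0.44,"tz":0,"ax":0,"ay":0,"az":0,"jaw":-1},
    {"tx":0.16,"ty":-0.56,"tz":0,"ax":0,"ay":0,"az":0,"jaw":-1},
    {"tx":0.2,"ty":-0.67,"tz":0,"ax":0,"ay":0,"az":0,"jaw":-1},
    {"tx":0.23,"ty":-0.78,"tz":0,"ax":0,"ay":0,"az":0,"jaw":-1},
    {"tx":0.26,"ty":-0.89,"tz":0,"ax":0,"ay":0,"az":0,"jaw":-1},
  ],
)

```text
clock: 71.95
tcp_pos: [592.6, 102.3, 156.4]
orientation: [0.995, 0.103, -0.0, 0.0]
wrist_force: [-0.0, 0.0, -2.3]
grip_width: 33.3
finger_force: 20.0
```

Emit:
servo_tool(
  rows=[
    {"tx":0.04,"ty":-0.14,"tz":0,"ax":0,"ay":0,"az":0,"jaw":-1},
    {"tx":0.08,"ty":-0.29,"tz":0,"ax":0,"ay":0,"az":0,"jaw":-1},
    {"tx":0.13,"ty":-0.46,"tz":0,"ax":0,"ay":0,"az":0,"jaw":-1},
    {"tx":0.18,"ty":-0.62,"tz":0,"ax":0,"ay":0,"az":0,"jaw":-1},
    {"tx":0.23,"ty":-0.78,"tz":0,"ax":0,"ay":0,"az":0,"jaw":-1},
    {"tx":0.26,"ty":-0.89,"tz":0,"ax":0,"ay":0,"az":0,"jaw":-1},
    {"tx":0.26,"ty":-0.89,"tz":0,"ax":0,"ay":0,"az":0,"jaw":-1},
    {"tx":0.26,"ty":-0.89,"tz":0,"ax":0,"ay":0,"az":0,"jaw":-1},
  ],
)

```text
clock: 72.75
tcp_pos: [599.6, 193.8, 156.3]
orientation: [0.995, 0.103, -0.0, 0.0]
wrist_force: [0.4, -0.6, -1.3]
grip_width: 33.3
finger_force: 20.0
```

Run:
```python
from h import *
o=monitor.get_obs();print(o["tcp_pos"],yaw(o),"loc",loc(o["tcp_pos"][:2]),o["grip_width"],o["finger_force"])
c=calib("wrist");f=cams.grab_frame("wrist");cv2.imwrite("pics/w11.png",cv2.resize(f,(640,480)))
hsv=cv2.cvtColor(f,cv2.COLOR_BGR2HSV)
for k in blobs(hsv,(104,130,80),(125,255,255),120): print(np.round(cen(k)),loc(cast(c,[cen(k)],88)[0]).round(1),cv2.minEnclosingCircle(k)[1])
for k in blobs(hsv,(17,150,120),(27,255,255),120):
    P,a,l,s=bar(c,k,88);print("casebar",loc(P),a,l,s)
```

```text
[599.63083539 193.82390833 156.30419441] 11.860404338781539 loc [ 29.64842827 -16.18102552] 33.341111508805255 19.999094903469086
[139. 188.] [ 28.6 100.4] 16.922861099243164
[257. 220.] [ -5.  -16.2] 26.043333053588867
[258. 257.] [-46.7 -16.4] 18.000099182128906
casebar [11.33838544 41.55960798] 12.8 48.0 15.0
```

View pics/w11.png

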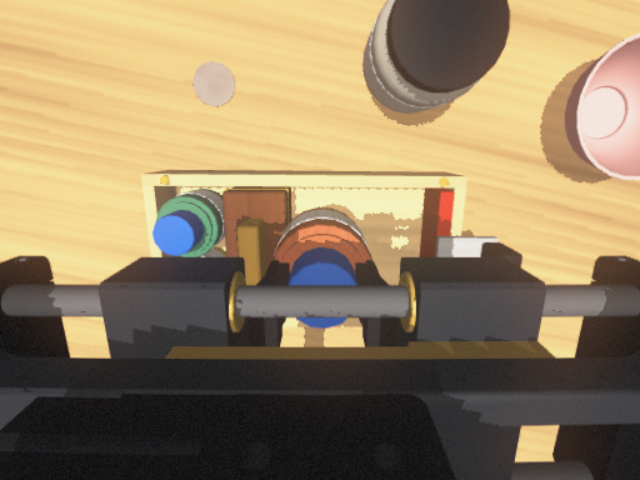

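Emit:
servo_tool(
  rows=[
    {"tx":0,"ty":0.02,"tz":0.05,"ax":0,"ay":0,"az":0,"jaw":-1},
    {"tx":0,"ty":0.02,"tz":0.15,"ax":0,"ay":0,"az":0,"jaw":-1},
    {"tx":0,"ty":0.02,"tz":0.28,"ax":0,"ay":0,"az":0,"jaw":-1},
    {"tx":0,"ty":0.02,"tz":0.42,"ax":0,"ay":0,"az":0,"jaw":-1},
    {"tx":0,"ty":0.02,"tz":0.55,"ax":0,"ay":0,"az":0,"jaw":-1},
    {"tx":0,"ty":0.02,"tz":0.67,"ax":0,"ay":0,"az":0,"jaw":-1},
    {"tx":0,"ty":0.02,"tz":0.76,"ax":0,"ay":0,"az":0,"jaw":-1},
    {"tx":0,"ty":0.02,"tz":0.8,"ax":0,"ay":0,"az":0,"jaw":-1},
  ],
)

```text
clock: 73.6
tcp_pos: [599.5, 191.7, 74.9]
orientation: [0.995, 0.103, -0.001, 0.0]
wrist_force: [0.1, 0.0, -2.3]
grip_width: 33.7
finger_force: 20.0
```

Emit:
servo_tool(
  rows=[
    {"tx":0,"ty":0,"tz":0.07,"ax":0,"ay":0,"az":0,"jaw":-1},
    {"tx":0,"ty":0,"tz":0.14,"ax":0,"ay":0,"az":0,"jaw":-1},
    {"tx":0,"ty":0,"tz":0.21,"ax":0,"ay":0,"az":0,"jaw":-1},
    {"tx":0,"ty":0,"tz":0.28,"ax":0,"ay":0,"az":0,"jaw":-1},
    {"tx":0,"ty":0,"tz":0.32,"ax":0,"ay":0,"az":0,"jaw":-1},
    {"tx":0,"ty":0,"tz":0.34,"ax":0,"ay":0,"az":0,"jaw":-1},
    {"tx":0,"ty":0,"tz":0.35,"ax":0,"ay":0,"az":0,"jaw":-1},
    {"tx":0,"ty":0,"tz":0.35,"ax":0,"ay":0,"az":0,"jaw":-1},
  ],
)

```text
clock: 74.4
tcp_pos: [600.5, 191.9, 41.8]
orientation: [0.995, 0.103, 0.0, -0.0]
wrist_force: [0.0, 0.0, -2.3]
grip_width: 33.5
finger_force: 20.0
```

Emit:
servo_tool(
  rows=[
    {"tx":0,"ty":0,"tz":0.005,"ax":0,"ay":0,"az":0,"jaw":-1},
    {"tx":0,"ty":0,"tz":0.005,"ax":0,"ay":0,"az":0,"jaw":-1},
    {"tx":0,"ty":0,"tz":0.005,"ax":0,"ay":0,"az":0,"jaw":0.05},
    {"tx":0,"ty":0,"tz":0.005,"ax":0,"ay":0,"az":0,"jaw":0.05},
    {"tx":0,"ty":0,"tz":0.005,"ax":0,"ay":0,"az":0,"jaw":0.05},
    {"tx":0,"ty":0,"tz":-0.1,"ax":0,"ay":0,"az":0,"jaw":0.05},
    {"tx":0,"ty":0,"tz":-0.3,"ax":0,"ay":0,"az":0,"jaw":0.05},
    {"tx":0,"ty":0,"tz":-0.6,"ax":0,"ay":0,"az":0,"jaw":0.05},
  ],
)

```text
clock: 75.2
tcp_pos: [598.9, 191.6, 101.0]
orientation: [0.995, 0.103, -0.002, 0.0]
wrist_force: [0.6, -0.3, 0.7]
grip_width: 45.5
finger_force: 0.0
```

Emit:
servo_tool(
  rows=[
    {"tx":0,"ty":0,"tz":-0.3,"ax":0,"ay":0,"az":0,"jaw":1},
    {"tx":-0.08,"ty":0.12,"tz":-0.5,"ax":0,"ay":0,"az":0,"jaw":1},
    {"tx":-0.18,"ty":0.26,"tz":-0.6,"ax":0,"ay":0,"az":0,"jaw":1},
    {"tx":-0.27,"ty":0.4,"tz":-0.7,"ax":0,"ay":0,"az":0,"jaw":1},
    {"tx":-0.36,"ty":0.54,"tz":-0.8,"ax":0,"ay":0,"az":0,"jaw":1},
    {"tx":-0.45,"ty":0.68,"tz":-0.9,"ax":0,"ay":0,"az":0,"jaw":1},
    {"tx":-0.55,"ty":0.82,"tz":-1,"ax":0,"ay":0,"az":0,"jaw":1},
    {"tx":-0.64,"ty":0.97,"tz":-1,"ax":0,"ay":0,"az":0,"jaw":1},
  ],
)

```text
clock: 76.0
tcp_pos: [557.6, 82.3, 203.0]
orientation: [0.995, 0.103, 0.001, 0.0]
wrist_force: [0.5, -0.9, 0.1]
grip_width: 86.4
finger_force: 0.0
```

Emit:
servo_tool(
  rows=[
    {"tx":-0.08,"ty":0.12,"tz":0,"ax":0,"ay":0,"az":0,"jaw":1},
    {"tx":-0.16,"ty":0.24,"tz":0,"ax":0,"ay":0,"az":0,"jaw":1},
    {"tx":-0.24,"ty":0.36,"tz":0,"ax":0,"ay":0,"az":0,"jaw":1},
    {"tx":-0.32,"ty":0.48,"tz":0,"ax":0,"ay":0,"az":0,"jaw":1},
    {"tx":-0.4,"ty":0.61,"tz":0,"ax":0,"ay":0,"az":0,"jaw":1},
    {"tx":-0.48,"ty":0.73,"tz":0,"ax":0,"ay":0,"az":0,"jaw":1},
    {"tx":-0.56,"ty":0.85,"tz":0,"ax":0,"ay":0,"az":0,"jaw":1},
    {"tx":-0.64,"ty":0.97,"tz":0,"ax":0,"ay":0,"az":0,"jaw":1},
  ],
)

```text
clock: 76.8
tcp_pos: [514.2, -25.4, 201.4]
orientation: [0.995, 0.103, -0.0, -0.0]
wrist_force: [0.4, 0.1, 0.2]
grip_width: 87.2
finger_force: 0.0
```

Emit:
servo_tool(
  rows=[
    {"tx":-0.08,"ty":0.12,"tz":0,"ax":0,"ay":0,"az":0,"jaw":1},
    {"tx":-0.16,"ty":0.24,"tz":0,"ax":0,"ay":0,"az":0,"jaw":1},
    {"tx":-0.24,"ty":0.36,"tz":0,"ax":0,"ay":0,"az":0,"jaw":1},
    {"tx":-0.32,"ty":0.48,"tz":0,"ax":0,"ay":0,"az":0,"jaw":1},
    {"tx":-0.4,"ty":0.61,"tz":0,"ax":0,"ay":0,"az":0,"jaw":1},
    {"tx":-0.48,"ty":0.73,"tz":0,"ax":0,"ay":0,"az":0,"jaw":1},
    {"tx":-0.56,"ty":0.85,"tz":0,"ax":0,"ay":0,"az":0,"jaw":1},
    {"tx":-0.64,"ty":0.97,"tz":0,"ax":0,"ay":0,"az":0,"jaw":1},
  ],
)

```text
clock: 77.6
tcp_pos: [471.4, -133.4, 201.5]
orientation: [0.995, 0.103, 0.0, 0.0]
wrist_force: [-0.9, 0.0, 0.3]
grip_width: 86.9
finger_force: 0.0
```

Emit:
servo_tool(
  rows=[
    {"tx":-0.1,"ty":0.16,"tz":-0.05,"ax":0,"ay":0,"az":0.01,"jaw":1},
    {"tx":-0.21,"ty":0.32,"tz":-0.1,"ax":0,"ay":0,"az":0.02,"jaw":1},
    {"tx":-0.33,"ty":0.5,"tz":-0.2,"ax":0,"ay":0,"az":0.03,"jaw":1},
    {"tx":-0.45,"ty":0.68,"tz":-0.25,"ax":0,"ay":0,"az":0.04,"jaw":1},
    {"tx":-0.57,"ty":0.86,"tz":-0.3,"ax":0,"ay":0,"az":0.042,"jaw":1},
    {"tx":-0.64,"ty":0.97,"tz":-0.3,"ax":0,"ay":0,"az":0.042,"jaw":1},
    {"tx":-0.64,"ty":0.97,"tz":-0.3,"ax":0,"ay":0,"az":0.042,"jaw":1},
    {"tx":-0.64,"ty":0.97,"tz":-0.3,"ax":0,"ay":0,"az":0.042,"jaw":1},
  ],
)

```text
clock: 78.4
tcp_pos: [428.7, -240.0, 231.0]
orientation: [0.999, 0.037, -0.0, -0.001]
wrist_force: [-0.9, 0.7, 0.8]
grip_width: 87.0
finger_force: 0.0
```

Run:
```python
from h import *
o,c,f=look();cv2.imwrite("pics/w12.png",f)
hsv=cv2.cvtColor(f,cv2.COLOR_BGR2HSV)
# plaster block outline (bright, unsaturated) for its true angle
hsv[205:]=0
for k in blobs(hsv,(0,0,170),(180,70,255),300):
    P,a,l,s=bar(c,k,46);print("white",P,a,l,s,np.round(cen(k)))
```

```text
[ 428.7 -240.   231. ] 4.22
casebar [397.7 -47.4] -85.9 57.0 56.0 px [108. 183.]
stampbar [ 469.4 -269.8] 5.9 32.0 20.0 px [284. 140.]
stampbar [ 620.6 -479.3] -88.3 79.0 18.0 px [490.  24.]
stampbar [ 407.2 -212.3] 2.3 51.0 36.0 px [229. 187.]
stampbar [ 419.  -335.1] 8.6 45.0 32.0 px [332. 179.]
stampbar [580.2  -9.4] -82.9 32.0 20.0 px [70. 27.]
stampbar [509.6  23. ] -73.2 62.0 9.0 px [49. 88.]
white [ 469.1 -270.3] 6.4 54.0 54.0 [282. 138.]
white [587.2  87.9] 55.3 47.0 31.0 [11. 25.]
```

Emit:
servo_tool(
  rows=[
    {"tx":0.1,"ty":0.08,"tz":0.1,"ax":0,"ay":0,"az":-0.003,"jaw":1},
    {"tx":0.2,"ty":0.16,"tz":0.2,"ax":0,"ay":0,"az":-0.006,"jaw":1},
    {"tx":0.3,"ty":0.25,"tz":0.35,"ax":0,"ay":0,"az":-0.01,"jaw":1},
    {"tx":0.38,"ty":0.33,"tz":0.5,"ax":0,"ay":0,"az":-0.01,"jaw":1},
    {"tx":0.38,"ty":0.33,"tz":0.65,"ax":0,"ay":0,"az":-0.01,"jaw":1},
    {"tx":0.38,"ty":0.33,"tz":0.8,"ax":0,"ay":0,"az":-0.01,"jaw":1},
    {"tx":0.38,"ty":0.33,"tz":0.9,"ax":0,"ay":0,"az":-0.01,"jaw":1},
    {"tx":0.38,"ty":0.33,"tz":1,"ax":0,"ay":0,"az":-0.01,"jaw":1},
  ],
)

```text
clock: 79.25
tcp_pos: [469.6, -269.6, 130.7]
orientation: [0.999, 0.053, -0.0, -0.0]
wrist_force: [-0.3, -0.3, 0.2]
grip_width: 86.6
finger_force: 0.0
```

Emit:
servo_tool(
  rows=[
    {"tx":0,"ty":0,"tz":0.15,"ax":0,"ay":0,"az":0,"jaw":0.5},
    {"tx":0,"ty":0,"tz":0.3,"ax":0,"ay":0,"az":0,"jaw":0.5},
    {"tx":0,"ty":0,"tz":0.45,"ax":0,"ay":0,"az":0,"jaw":0.5},
    {"tx":0,"ty":0,"tz":0.6,"ax":0,"ay":0,"az":0,"jaw":0.5},
    {"tx":0,"ty":0,"tz":0.75,"ax":0,"ay":0,"az":0,"jaw":0.5},
    {"tx":0,"ty":0,"tz":0.9,"ax":0,"ay":0,"az":0,"jaw":0.5},
    {"tx":0,"ty":0,"tz":0.98,"ax":0,"ay":0,"az":0,"jaw":0.5},
    {"tx":0,"ty":0,"tz":0.98,"ax":0,"ay":0,"az":0,"jaw":-1},
  ],
)

```text
clock: 80.05
tcp_pos: [469.0, -269.8, 32.6]
orientation: [0.999, 0.053, -0.001, -0.001]
wrist_force: [-0.4, 0.1, -0.2]
grip_width: 62.4
finger_force: 0.0
```

Emit:
servo_tool(
  rows=[
    {"tx":0,"ty":0,"tz":0,"ax":0,"ay":0,"az":0,"jaw":-1},
    {"tx":0,"ty":0,"tz":0,"ax":0,"ay":0,"az":0,"jaw":-1},
    {"tx":0,"ty":0,"tz":0,"ax":0,"ay":0,"az":0,"jaw":-1},
    {"tx":0,"ty":0,"tz":0,"ax":0,"ay":0,"az":0,"jaw":-1},
    {"tx":0,"ty":0,"tz":0,"ax":0,"ay":0,"az":0,"jaw":-1},
    {"tx":0,"ty":0,"tz":0,"ax":0,"ay":0,"az":0,"jaw":-1},
    {"tx":0,"ty":0,"tz":0,"ax":0,"ay":0,"az":0,"jaw":-1},
    {"tx":0,"ty":0,"tz":0,"ax":0,"ay":0,"az":0,"jaw":-1},
  ],
  force=20,
)

```text
clock: 80.85
tcp_pos: [469.5, -270.6, 33.7]
orientation: [0.999, 0.053, 0.0, 0.0]
wrist_force: [0.0, -0.4, 2.9]
grip_width: 19.8
finger_force: 19.9
```

Emit:
servo_tool(
  rows=[
    {"tx":0,"ty":0,"tz":-0.05,"ax":0,"ay":0,"az":0,"jaw":-1},
    {"tx":0,"ty":0,"tz":-0.15,"ax":0,"ay":0,"az":0,"jaw":-1},
    {"tx":0,"ty":0,"tz":-0.3,"ax":0,"ay":0,"az":0,"jaw":-1},
    {"tx":0,"ty":0,"tz":-0.45,"ax":0,"ay":0,"az":0,"jaw":-1},
    {"tx":0,"ty":0,"tz":-0.6,"ax":0,"ay":0,"az":0,"jaw":-1},
    {"tx":0,"ty":0,"tz":-0.75,"ax":0,"ay":0,"az":0,"jaw":-1},
    {"tx":0,"ty":0,"tz":-0.9,"ax":0,"ay":0,"az":0,"jaw":-1},
    {"tx":0,"ty":0,"tz":-1,"ax":0,"ay":0,"az":0,"jaw":-1},
  ],
)

```text
clock: 81.65
tcp_pos: [469.6, -270.6, 134.9]
orientation: [0.999, 0.053, 0.0, 0.0]
wrist_force: [-0.7, -0.5, -4.3]
grip_width: 20.1
finger_force: 19.9
```

Emit:
servo_tool(
  rows=[
    {"tx":0.02,"ty":-0.06,"tz":-0.05,"ax":0,"ay":0,"az":-0.005,"jaw":-1},
    {"tx":0.04,"ty":-0.15,"tz":-0.1,"ax":0,"ay":0,"az":-0.01,"jaw":-1},
    {"tx":0.08,"ty":-0.27,"tz":-0.15,"ax":0,"ay":0,"az":-0.015,"jaw":-1},
    {"tx":0.11,"ty":-0.39,"tz":-0.2,"ax":0,"ay":0,"az":-0.02,"jaw":-1},
    {"tx":0.14,"ty":-0.51,"tz":-0.23,"ax":0,"ay":0,"az":-0.025,"jaw":-1},
    {"tx":0.17,"ty":-0.63,"tz":-0.23,"ax":0,"ay":0,"az":-0.03,"jaw":-1},
    {"tx":0.2,"ty":-0.75,"tz":-0.23,"ax":0,"ay":0,"az":-0.032,"jaw":-1},
    {"tx":0.24,"ty":-0.88,"tz":-0.23,"ax":0,"ay":0,"az":-0.032,"jaw":-1},
  ],
)

```text
clock: 82.45
tcp_pos: [483.9, -179.1, 156.2]
orientation: [0.995, 0.103, -0.0, -0.0]
wrist_force: [0.9, -0.1, -2.7]
grip_width: 19.9
finger_force: 19.9
```

Emit:
servo_tool(
  rows=[
    {"tx":0.04,"ty":-0.11,"tz":0,"ax":0,"ay":0,"az":0,"jaw":-1},
    {"tx":0.08,"ty":-0.21,"tz":0,"ax":0,"ay":0,"az":0,"jaw":-1},
    {"tx":0.12,"ty":-0.32,"tz":0,"ax":0,"ay":0,"az":0,"jaw":-1},
    {"tx":0.16,"ty":-0.43,"tz":0,"ax":0,"ay":0,"az":0,"jaw":-1},
    {"tx":0.2,"ty":-0.53,"tz":0,"ax":0,"ay":0,"az":0,"jaw":-1},
    {"tx":0.24,"ty":-0.64,"tz":0,"ax":0,"ay":0,"az":0,"jaw":-1},
    {"tx":0.28,"ty":-0.75,"tz":0,"ax":0,"ay":0,"az":0,"jaw":-1},
    {"tx":0.325,"ty":-0.85,"tz":0,"ax":0,"ay":0,"az":0,"jaw":-1},
  ],
)

```text
clock: 83.25
tcp_pos: [498.4, -89.5, 156.5]
orientation: [0.995, 0.103, -0.0, -0.0]
wrist_force: [-0.1, -0.8, -2.6]
grip_width: 19.8
finger_force: 19.9
```

Emit:
servo_tool(
  rows=[
    {"tx":0.04,"ty":-0.11,"tz":0,"ax":0,"ay":0,"az":0,"jaw":-1},
    {"tx":0.08,"ty":-0.21,"tz":0,"ax":0,"ay":0,"az":0,"jaw":-1},
    {"tx":0.12,"ty":-0.32,"tz":0,"ax":0,"ay":0,"az":0,"jaw":-1},
    {"tx":0.16,"ty":-0.43,"tz":0,"ax":0,"ay":0,"az":0,"jaw":-1},
    {"tx":0.2,"ty":-0.53,"tz":0,"ax":0,"ay":0,"az":0,"jaw":-1},
    {"tx":0.24,"ty":-0.64,"tz":0,"ax":0,"ay":0,"az":0,"jaw":-1},
    {"tx":0.28,"ty":-0.75,"tz":0,"ax":0,"ay":0,"az":0,"jaw":-1},
    {"tx":0.325,"ty":-0.85,"tz":0,"ax":0,"ay":0,"az":0,"jaw":-1},
  ],
)

```text
clock: 84.05
tcp_pos: [512.8, 0.3, 156.4]
orientation: [0.995, 0.103, -0.0, -0.0]
wrist_force: [0.4, -0.1, -3.1]
grip_width: 19.8
finger_force: 19.9
```

Emit:
servo_tool(
  rows=[
    {"tx":0.04,"ty":-0.11,"tz":0,"ax":0,"ay":0,"az":0,"jaw":-1},
    {"tx":0.08,"ty":-0.21,"tz":0,"ax":0,"ay":0,"az":0,"jaw":-1},
    {"tx":0.12,"ty":-0.32,"tz":0,"ax":0,"ay":0,"az":0,"jaw":-1},
    {"tx":0.16,"ty":-0.43,"tz":0,"ax":0,"ay":0,"az":0,"jaw":-1},
    {"tx":0.2,"ty":-0.53,"tz":0,"ax":0,"ay":0,"az":0,"jaw":-1},
    {"tx":0.24,"ty":-0.64,"tz":0,"ax":0,"ay":0,"az":0,"jaw":-1},
    {"tx":0.28,"ty":-0.75,"tz":0,"ax":0,"ay":0,"az":0,"jaw":-1},
    {"tx":0.325,"ty":-0.85,"tz":0,"ax":0,"ay":0,"az":0,"jaw":-1},
  ],
)

```text
clock: 84.85
tcp_pos: [527.3, 90.2, 156.4]
orientation: [0.995, 0.103, -0.0, -0.0]
wrist_force: [0.5, -0.6, -3.1]
grip_width: 19.9
finger_force: 19.9
```

Emit:
servo_tool(
  rows=[
    {"tx":0.05,"ty":-0.14,"tz":0,"ax":0,"ay":0,"az":0,"jaw":-1},
    {"tx":0.11,"ty":-0.28,"tz":0,"ax":0,"ay":0,"az":0,"jaw":-1},
    {"tx":0.17,"ty":-0.44,"tz":0,"ax":0,"ay":0,"az":0,"jaw":-1},
    {"tx":0.23,"ty":-0.6,"tz":0,"ax":0,"ay":0,"az":0,"jaw":-1},
    {"tx":0.28,"ty":-0.74,"tz":0,"ax":0,"ay":0,"az":0,"jaw":-1},
    {"tx":0.325,"ty":-0.85,"tz":0,"ax":0,"ay":0,"az":0,"jaw":-1},
    {"tx":0.325,"ty":-0.85,"tz":0,"ax":0,"ay":0,"az":0,"jaw":-1},
    {"tx":0.325,"ty":-0.85,"tz":0,"ax":0,"ay":0,"az":0,"jaw":-1},
  ],
)

```text
clock: 85.65
tcp_pos: [541.4, 179.0, 156.3]
orientation: [0.995, 0.103, -0.0, 0.0]
wrist_force: [0.4, -0.6, -2.6]
grip_width: 20.0
finger_force: 19.9
```

Run:
```python
from h import *
o=monitor.get_obs();print(o["tcp_pos"],yaw(o),"loc",loc(o["tcp_pos"][:2]),o["grip_width"],o["finger_force"])
c=calib("wrist");f=cams.grab_frame("wrist");cv2.imwrite("pics/w13.png",cv2.resize(f,(640,480)))
hsv=cv2.cvtColor(f,cv2.COLOR_BGR2HSV)
for k in blobs(hsv,(104,130,80),(125,255,255),120): print(np.round(cen(k)),loc(cast(c,[cen(k)],88)[0]).round(1),cv2.minEnclosingCircle(k)[1])
for k in blobs(hsv,(17,150,120),(27,255,255),120):
    P,a,l,s=bar(c,k,88);print("casebar",loc(P),a,l,s)
```

```text
[541.43237661 179.00618528 156.29664275] 11.85944820576242 loc [-30.35031097 -18.78425635] 19.980537896861723 19.92854654788971
[257. 123.] [ 30.6 -18.3] 17.870346069335938
[129. 126.] [ 28.3 100.6] 18.313453674316406
[135. 186.] [-29.2 101. ] 16.904373168945312
casebar [ 1.37739214 41.80170799] 12.6 68.0 17.0
```

View pics/w13.png

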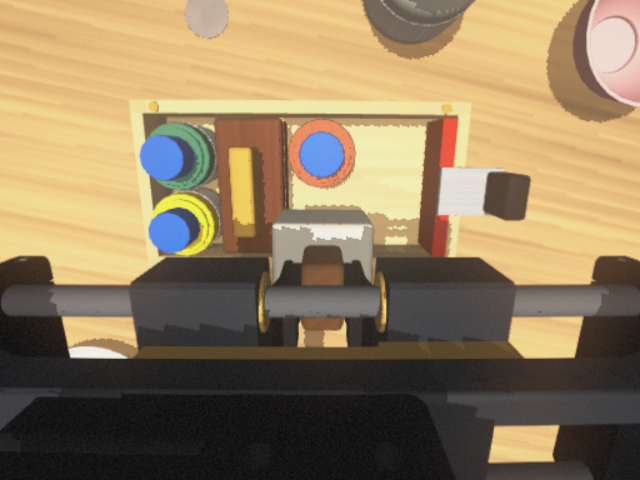

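Emit:
servo_tool(
  rows=[
    {"tx":0,"ty":0,"tz":0.05,"ax":0,"ay":0,"az":0,"jaw":-1},
    {"tx":0,"ty":0,"tz":0.15,"ax":0,"ay":0,"az":0,"jaw":-1},
    {"tx":0,"ty":0,"tz":0.28,"ax":0,"ay":0,"az":0,"jaw":-1},
    {"tx":0,"ty":0,"tz":0.42,"ax":0,"ay":0,"az":0,"jaw":-1},
    {"tx":0,"ty":0,"tz":0.55,"ax":0,"ay":0,"az":0,"jaw":-1},
    {"tx":0,"ty":0,"tz":0.67,"ax":0,"ay":0,"az":0,"jaw":-1},
    {"tx":0,"ty":0,"tz":0.76,"ax":0,"ay":0,"az":0,"jaw":-1},
    {"tx":0,"ty":0,"tz":0.8,"ax":0,"ay":0,"az":0,"jaw":-1},
  ],
)

```text
clock: 86.5
tcp_pos: [540.9, 178.8, 75.0]
orientation: [0.995, 0.103, -0.001, 0.0]
wrist_force: [-0.4, -0.6, -3.3]
grip_width: 19.7
finger_force: 19.9
```

Emit:
servo_tool(
  rows=[
    {"tx":0,"ty":0,"tz":0.07,"ax":0,"ay":0,"az":0,"jaw":-1},
    {"tx":0,"ty":0,"tz":0.14,"ax":0,"ay":0,"az":0,"jaw":-1},
    {"tx":0,"ty":0,"tz":0.21,"ax":0,"ay":0,"az":0,"jaw":-1},
    {"tx":0,"ty":0,"tz":0.28,"ax":0,"ay":0,"az":0,"jaw":-1},
    {"tx":0,"ty":0,"tz":0.32,"ax":0,"ay":0,"az":0,"jaw":-1},
    {"tx":0,"ty":0,"tz":0.34,"ax":0,"ay":0,"az":0,"jaw":-1},
    {"tx":0,"ty":0,"tz":0.35,"ax":0,"ay":0,"az":0,"jaw":-1},
    {"tx":0,"ty":0,"tz":0.35,"ax":0,"ay":0,"az":0,"jaw":-1},
  ],
)

```text
clock: 87.3
tcp_pos: [541.9, 179.0, 41.7]
orientation: [0.995, 0.103, 0.0, 0.0]
wrist_force: [0.3, -0.7, -3.1]
grip_width: 20.1
finger_force: 19.9
```

Emit:
servo_tool(
  rows=[
    {"tx":0,"ty":0,"tz":0.005,"ax":0,"ay":0,"az":0,"jaw":-1},
    {"tx":0,"ty":0,"tz":0.005,"ax":0,"ay":0,"az":0,"jaw":-1},
    {"tx":0,"ty":0,"tz":0.005,"ax":0,"ay":0,"az":0,"jaw":-0.25},
    {"tx":0,"ty":0,"tz":0.005,"ax":0,"ay":0,"az":0,"jaw":-0.25},
    {"tx":0,"ty":0,"tz":0.005,"ax":0,"ay":0,"az":0,"jaw":-0.25},
    {"tx":0,"ty":0,"tz":-0.1,"ax":0,"ay":0,"az":0,"jaw":-0.25},
    {"tx":0,"ty":0,"tz":-0.3,"ax":0,"ay":0,"az":0,"jaw":-0.25},
    {"tx":0,"ty":0,"tz":-0.6,"ax":0,"ay":0,"az":0,"jaw":-0.25},
  ],
)

```text
clock: 88.1
tcp_pos: [540.4, 178.8, 101.2]
orientation: [0.995, 0.103, -0.002, 0.0]
wrist_force: [0.5, 0.6, 0.2]
grip_width: 32.7
finger_force: 0.0
```

Emit:
servo_tool(
  rows=[
    {"tx":0,"ty":0,"tz":-0.3,"ax":0,"ay":0,"az":0,"jaw":0},
    {"tx":0,"ty":0.05,"tz":-0.5,"ax":0,"ay":0,"az":0,"jaw":0},
    {"tx":0.05,"ty":0.15,"tz":-0.6,"ax":0,"ay":0,"az":0,"jaw":0},
    {"tx":0.1,"ty":0.3,"tz":-0.6,"ax":0,"ay":0,"az":0,"jaw":0},
    {"tx":0.15,"ty":0.45,"tz":-0.6,"ax":0,"ay":0,"az":0,"jaw":0},
    {"tx":0.2,"ty":0.6,"tz":-0.6,"ax":0,"ay":0,"az":0,"jaw":0},
    {"tx":0.25,"ty":0.75,"tz":-0.6,"ax":0,"ay":0,"az":0,"jaw":0},
    {"tx":0.3,"ty":0.9,"tz":-0.6,"ax":0,"ay":0,"az":0,"jaw":0},
  ],
)

```text
clock: 88.9
tcp_pos: [589.7, 95.4, 160.4]
orientation: [0.995, 0.103, -0.001, -0.0]
wrist_force: [0.0, -0.1, -1.0]
grip_width: 43.4
finger_force: 0.0
```

Emit:
servo_tool(
  rows=[
    {"tx":0,"ty":0.14,"tz":0,"ax":0,"ay":0,"az":0,"jaw":0},
    {"tx":0,"ty":0.28,"tz":0,"ax":0,"ay":0,"az":0,"jaw":0},
    {"tx":0,"ty":0.42,"tz":0,"ax":0,"ay":0,"az":0,"jaw":0},
    {"tx":0,"ty":0.55,"tz":0,"ax":0,"ay":0,"az":0,"jaw":0},
    {"tx":0,"ty":0.55,"tz":0,"ax":0,"ay":0,"az":0,"jaw":0},
    {"tx":0,"ty":0.55,"tz":0,"ax":0,"ay":0,"az":0,"jaw":0},
    {"tx":0,"ty":0.55,"tz":0,"ax":0,"ay":0,"az":0,"jaw":0},
    {"tx":0,"ty":0.55,"tz":0,"ax":0,"ay":0,"az":0,"jaw":0},
  ],
)

```text
clock: 89.7
tcp_pos: [600.4, 43.9, 161.5]
orientation: [0.995, 0.103, -0.0, -0.0]
wrist_force: [-0.8, -0.5, -0.4]
grip_width: 43.4
finger_force: 0.0
```

Run:
```python
from h import *
o=monitor.get_obs();print(o["tcp_pos"],yaw(o),"loc",loc(o["tcp_pos"][:2]))
plan(o["tcp_pos"],yaw(o),[(600.5,43,48.5,11.8)])
c=calib("wrist");f=cams.grab_frame("wrist");cv2.imwrite("pics/w14.png",cv2.resize(f,(640,480)))
hsv=cv2.cvtColor(f,cv2.COLOR_BGR2HSV)
for k in blobs(hsv,(104,130,80),(125,255,255),80): print(np.round(cen(k)),loc(cast(c,[cen(k)],88)[0]).round(1),cv2.minEnclosingCircle(k)[1])
for nm,lo,hi in(("case",(17,150,120),(27,255,255)),("stamp",(8,120,90),(16,255,255))):
  for k in blobs(hsv,lo,hi,80):
    P,a,l,s=bar(c,k,88);print(nm,loc(P).round(1),a,l,s,np.round(cen(k)))
```

```text
[600.4239546   43.9152926  161.47598051] 11.867236690530476 loc [  -0.23093326 -163.0838705 ]
tx -0.001 ty 0.005 tz 0.565 az 0.0002
tx -0.001 ty 0.005 tz 0.565 az 0.0002
-- (600.5, 43, 48.5, 11.8)
[110. 155.] [ 30.6 -19.1] 17.503740310668945
[  3. 160.] [26.  89.3] 14.000100135803223
[  6. 203.] [-18.6  97.3] 8.724267959594727
case [-3.2 55.7] 14.4 73.0 48.0 [ 52. 185.]
stamp [  45.8 -354.8] -77.6 77.0 59.0 [456. 140.]
stamp [10.2 20.5] 8.1 101.0 53.0 [ 78. 160.]
stamp [  -6.3 -220.3] -80.3 66.0 43.0 [322. 187.]
stamp [ 36.1 -37.5] 29.7 49.0 44.0 [132. 147.]
stamp [ 120.9 -129. ] -49.4 65.0 27.0 [224.  57.]
stamp [-17.  -20.7] -78.1 20.0 8.0 [117. 202.]
```

View pics/w14.png

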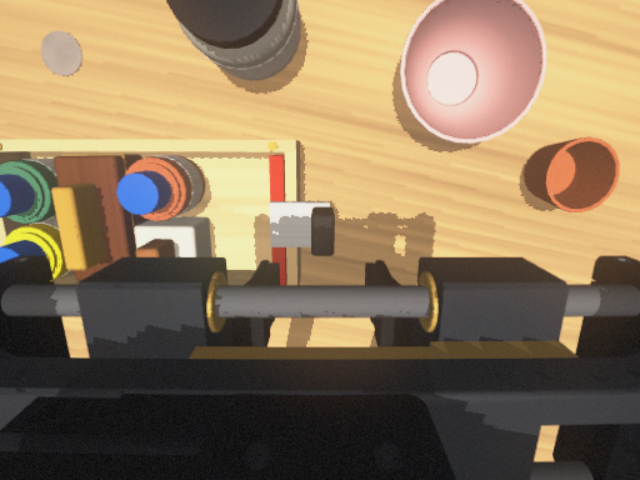

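Emit:
servo_tool(
  rows=[
    {"tx":0,"ty":0.01,"tz":0.12,"ax":0,"ay":0,"az":0,"jaw":0},
    {"tx":0,"ty":0.01,"tz":0.25,"ax":0,"ay":0,"az":0,"jaw":0},
    {"tx":0,"ty":0.01,"tz":0.38,"ax":0,"ay":0,"az":0,"jaw":0},
    {"tx":0,"ty":0.01,"tz":0.51,"ax":0,"ay":0,"az":0,"jaw":0},
    {"tx":0,"ty":0.01,"tz":0.64,"ax":0,"ay":0,"az":0,"jaw":0},
    {"tx":0,"ty":0.01,"tz":0.77,"ax":0,"ay":0,"az":0,"jaw":0},
    {"tx":0,"ty":0.01,"tz":0.9,"ax":0,"ay":0,"az":0,"jaw":0},
    {"tx":0,"ty":0.01,"tz":1,"ax":0,"ay":0,"az":0,"jaw":0},
  ],
)

```text
clock: 90.55
tcp_pos: [600.5, 42.2, 60.0]
orientation: [0.995, 0.103, -0.001, -0.0]
wrist_force: [-0.1, -0.4, -0.6]
grip_width: 43.3
finger_force: 0.0
```

Emit:
servo_tool(
  rows=[
    {"tx":0,"ty":0,"tz":0.07,"ax":0,"ay":0,"az":0,"jaw":0},
    {"tx":0,"ty":0,"tz":0.13,"ax":0,"ay":0,"az":0,"jaw":0},
    {"tx":0,"ty":0,"tz":0.13,"ax":0,"ay":0,"az":0,"jaw":0},
    {"tx":0,"ty":0,"tz":0.13,"ax":0,"ay":0,"az":0,"jaw":-1},
    {"tx":0,"ty":0,"tz":0.13,"ax":0,"ay":0,"az":0,"jaw":-1},
    {"tx":0,"ty":0,"tz":0.13,"ax":0,"ay":0,"az":0,"jaw":-1},
    {"tx":0,"ty":0,"tz":0.13,"ax":0,"ay":0,"az":0,"jaw":-1},
    {"tx":0,"ty":0,"tz":0.13,"ax":0,"ay":0,"az":0,"jaw":-1},
  ],
  force=20,
)

```text
clock: 91.35
tcp_pos: [601.0, 43.0, 48.9]
orientation: [0.995, 0.102, 0.0, -0.001]
wrist_force: [0.1, 3.4, 1.7]
grip_width: 17.9
finger_force: 20.0
```

Emit:
servo_tool(
  rows=[
    {"tx":0,"ty":0,"tz":0,"ax":0,"ay":0,"az":0,"jaw":-1},
    {"tx":0,"ty":-0.05,"tz":0,"ax":0,"ay":0,"az":0,"jaw":-1},
    {"tx":0,"ty":-0.13,"tz":0,"ax":0,"ay":0,"az":0,"jaw":-1},
    {"tx":0,"ty":-0.22,"tz":0,"ax":0,"ay":0,"az":0,"jaw":-1},
    {"tx":0,"ty":-0.31,"tz":0,"ax":0,"ay":0,"az":0,"jaw":-1},
    {"tx":0,"ty":-0.4,"tz":0,"ax":0,"ay":0,"az":0,"jaw":-1},
    {"tx":0,"ty":-0.47,"tz":0,"ax":0,"ay":0,"az":0,"jaw":-1},
    {"tx":0,"ty":-0.52,"tz":0,"ax":0,"ay":0,"az":0,"jaw":-1},
  ],
)

```text
clock: 92.15
tcp_pos: [590.7, 94.2, 48.9]
orientation: [0.995, 0.103, 0.001, 0.0]
wrist_force: [0.4, -3.8, 5.7]
grip_width: 17.5
finger_force: 20.0
```

Emit:
servo_tool(
  rows=[
    {"tx":0,"ty":-0.04,"tz":0,"ax":0,"ay":0,"az":0,"jaw":-1},
    {"tx":0,"ty":-0.07,"tz":0,"ax":0,"ay":0,"az":0,"jaw":-1},
    {"tx":0,"ty":-0.1,"tz":0,"ax":0,"ay":0,"az":0,"jaw":-1},
    {"tx":0,"ty":-0.12,"tz":0,"ax":0,"ay":0,"az":0,"jaw":-1},
    {"tx":0,"ty":-0.14,"tz":0,"ax":0,"ay":0,"az":0,"jaw":-1},
    {"tx":0,"ty":-0.16,"tz":0,"ax":0,"ay":0,"az":0,"jaw":-1},
    {"tx":0,"ty":-0.18,"tz":0,"ax":0,"ay":0,"az":0,"jaw":-1},
    {"tx":0,"ty":-0.19,"tz":0,"ax":0,"ay":0,"az":0,"jaw":-1},
  ],
)

```text
clock: 92.95
tcp_pos: [587.1, 112.5, 48.9]
orientation: [0.995, 0.103, 0.001, 0.0]
wrist_force: [1.1, -2.6, 5.1]
grip_width: 17.7
finger_force: 20.0
```

Emit:
servo_tool(
  rows=[
    {"tx":0,"ty":-0.01,"tz":0,"ax":0,"ay":0,"az":0,"jaw":-1},
    {"tx":0,"ty":-0.02,"tz":0,"ax":0,"ay":0,"az":0,"jaw":-1},
    {"tx":0,"ty":-0.03,"tz":0,"ax":0,"ay":0,"az":0,"jaw":-1},
    {"tx":0,"ty":-0.04,"tz":0,"ax":0,"ay":0,"az":0,"jaw":-1},
    {"tx":0,"ty":-0.05,"tz":0,"ax":0,"ay":0,"az":0,"jaw":-1},
    {"tx":0,"ty":-0.055,"tz":0,"ax":0,"ay":0,"az":0,"jaw":-1},
    {"tx":0,"ty":-0.06,"tz":0,"ax":0,"ay":0,"az":0,"jaw":-1},
    {"tx":0,"ty":-0.06,"tz":0,"ax":0,"ay":0,"az":0,"jaw":-1},
  ],
)

```text
clock: 93.75
tcp_pos: [586.0, 117.3, 48.9]
orientation: [0.995, 0.103, 0.001, 0.001]
wrist_force: [1.3, -5.8, 5.8]
grip_width: 18.0
finger_force: 20.0
```

Emit:
servo_tool(
  rows=[
    {"tx":0,"ty":-0.005,"tz":0,"ax":0,"ay":0,"az":0,"jaw":-1},
    {"tx":0,"ty":-0.01,"tz":0,"ax":0,"ay":0,"az":0,"jaw":-1},
    {"tx":0,"ty":-0.015,"tz":0,"ax":0,"ay":0,"az":0,"jaw":-1},
    {"tx":0,"ty":-0.02,"tz":0,"ax":0,"ay":0,"az":0,"jaw":-1},
    {"tx":0,"ty":-0.025,"tz":0,"ax":0,"ay":0,"az":0,"jaw":-1},
    {"tx":0,"ty":-0.03,"tz":0,"ax":0,"ay":0,"az":0,"jaw":-1},
    {"tx":0,"ty":-0.03,"tz":0,"ax":0,"ay":0,"az":0,"jaw":-1},
    {"tx":0,"ty":-0.03,"tz":0,"ax":0,"ay":0,"az":0,"jaw":-1},
  ],
)

```text
clock: 94.55
tcp_pos: [585.6, 119.5, 48.9]
orientation: [0.995, 0.103, 0.001, 0.001]
wrist_force: [1.3, -7.8, 5.0]
grip_width: 17.8
finger_force: 20.0
```

Emit:
servo_tool(
  rows=[
    {"tx":0,"ty":-0.005,"tz":0,"ax":0,"ay":0,"az":0,"jaw":-1},
    {"tx":0,"ty":-0.01,"tz":0,"ax":0,"ay":0,"az":0,"jaw":-1},
    {"tx":0,"ty":-0.015,"tz":0,"ax":0,"ay":0,"az":0,"jaw":-1},
    {"tx":0,"ty":-0.02,"tz":0,"ax":0,"ay":0,"az":0,"jaw":-1},
    {"tx":0,"ty":-0.025,"tz":0,"ax":0,"ay":0,"az":0,"jaw":-1},
    {"tx":0,"ty":-0.025,"tz":0,"ax":0,"ay":0,"az":0,"jaw":-1},
    {"tx":0,"ty":-0.025,"tz":0,"ax":0,"ay":0,"az":0,"jaw":-1},
    {"tx":0,"ty":-0.025,"tz":0,"ax":0,"ay":0,"az":0,"jaw":-1},
  ],
)

```text
clock: 95.35
tcp_pos: [585.2, 121.5, 48.9]
orientation: [0.995, 0.103, 0.001, 0.002]
wrist_force: [2.0, -8.9, 5.6]
grip_width: 18.0
finger_force: 20.0
```

Emit:
servo_tool(
  rows=[
    {"tx":0,"ty":-0.005,"tz":0,"ax":0,"ay":0,"az":0,"jaw":-1},
    {"tx":0,"ty":-0.01,"tz":0,"ax":0,"ay":0,"az":0,"jaw":-1},
    {"tx":0,"ty":-0.015,"tz":0,"ax":0,"ay":0,"az":0,"jaw":-1},
    {"tx":0,"ty":-0.02,"tz":0,"ax":0,"ay":0,"az":0,"jaw":-1},
    {"tx":0,"ty":-0.02,"tz":0,"ax":0,"ay":0,"az":0,"jaw":-1},
    {"tx":0,"ty":-0.02,"tz":0,"ax":0,"ay":0,"az":0,"jaw":-1},
    {"tx":0,"ty":-0.02,"tz":0,"ax":0,"ay":0,"az":0,"jaw":-1},
    {"tx":0,"ty":-0.02,"tz":0,"ax":0,"ay":0,"az":0,"jaw":-1},
  ],
)

```text
clock: 96.15
tcp_pos: [585.2, 121.5, 48.9]
orientation: [0.995, 0.104, 0.001, 0.003]
wrist_force: [1.4, -14.8, 4.7]
grip_width: 17.9
finger_force: 20.1
```

Emit:
servo_tool(
  rows=[
    {"tx":0,"ty":0.01,"tz":0,"ax":0,"ay":0,"az":0,"jaw":-1},
    {"tx":0,"ty":0.02,"tz":0,"ax":0,"ay":0,"az":0,"jaw":-1},
    {"tx":0,"ty":0.03,"tz":0,"ax":0,"ay":0,"az":0,"jaw":-1},
    {"tx":0,"ty":0.03,"tz":0,"ax":0,"ay":0,"az":0,"jaw":-1},
    {"tx":0,"ty":0.03,"tz":0,"ax":0,"ay":0,"az":0,"jaw":-1},
    {"tx":0,"ty":0.03,"tz":0,"ax":0,"ay":0,"az":0,"jaw":-1},
    {"tx":0,"ty":0.03,"tz":0,"ax":0,"ay":0,"az":0,"jaw":-1},
    {"tx":0,"ty":0.03,"tz":0,"ax":0,"ay":0,"az":0,"jaw":-1},
  ],
)

```text
clock: 96.95
tcp_pos: [585.2, 121.5, 48.9]
orientation: [0.995, 0.103, 0.001, 0.001]
wrist_force: [1.5, -6.5, 5.1]
grip_width: 17.9
finger_force: 20.0
```

Emit:
servo_tool(
  rows=[
    {"tx":0,"ty":0.01,"tz":0,"ax":0,"ay":0,"az":0,"jaw":-1},
    {"tx":0,"ty":0.02,"tz":0,"ax":0,"ay":0,"az":0,"jaw":-1},
    {"tx":0,"ty":0.02,"tz":0,"ax":0,"ay":0,"az":0,"jaw":-1},
    {"tx":0,"ty":0.02,"tz":0,"ax":0,"ay":0,"az":0,"jaw":-0.2},
    {"tx":0,"ty":0.02,"tz":0,"ax":0,"ay":0,"az":0,"jaw":-0.2},
    {"tx":0,"ty":0.02,"tz":0,"ax":0,"ay":0,"az":0,"jaw":-0.2},
    {"tx":0,"ty":0.02,"tz":0,"ax":0,"ay":0,"az":0,"jaw":-0.2},
    {"tx":0,"ty":0.02,"tz":0,"ax":0,"ay":0,"az":0,"jaw":-0.2},
  ],
)

```text
clock: 97.75
tcp_pos: [584.2, 120.2, 48.1]
orientation: [0.995, 0.103, -0.0, -0.0]
wrist_force: [-0.7, 0.0, 0.3]
grip_width: 34.5
finger_force: 0.0
```

Emit:
servo_tool(
  rows=[
    {"tx":0,"ty":0,"tz":-0.1,"ax":0,"ay":0,"az":0,"jaw":-0.2},
    {"tx":0,"ty":0,"tz":-0.2,"ax":0,"ay":0,"az":0,"jaw":-0.2},
    {"tx":0,"ty":0,"tz":-0.35,"ax":0,"ay":0,"az":0,"jaw":-0.2},
    {"tx":0,"ty":0,"tz":-0.5,"ax":0,"ay":0,"az":0,"jaw":-0.2},
    {"tx":0,"ty":0,"tz":-0.65,"ax":0,"ay":0,"az":0,"jaw":-0.2},
    {"tx":0,"ty":0,"tz":-0.8,"ax":0,"ay":0,"az":0,"jaw":-0.2},
    {"tx":0,"ty":0,"tz":-0.9,"ax":0,"ay":0,"az":0,"jaw":-0.2},
    {"tx":0,"ty":0,"tz":-1,"ax":0,"ay":0,"az":0,"jaw":-0.2},
  ],
)

```text
clock: 98.55
tcp_pos: [584.8, 120.0, 149.8]
orientation: [0.995, 0.103, 0.001, 0.0]
wrist_force: [-0.5, 0.2, 0.5]
grip_width: 34.9
finger_force: 0.0
```

Emit:
servo_tool(
  rows=[
    {"tx":-0.1,"ty":-0.08,"tz":-0.2,"ax":0,"ay":0,"az":0,"jaw":0},
    {"tx":-0.25,"ty":-0.2,"tz":-0.4,"ax":0,"ay":0,"az":0,"jaw":0},
    {"tx":-0.4,"ty":-0.3,"tz":-0.6,"ax":0,"ay":0,"az":0,"jaw":0},
    {"tx":-0.6,"ty":-0.45,"tz":-0.8,"ax":0,"ay":0,"az":0,"jaw":0},
    {"tx":-0.75,"ty":-0.55,"tz":-0.8,"ax":0,"ay":0,"az":0,"jaw":0},
    {"tx":-0.75,"ty":-0.55,"tz":-0.8,"ax":0,"ay":0,"az":0,"jaw":0},
    {"tx":-0.75,"ty":-0.55,"tz":-0.8,"ax":0,"ay":0,"az":0,"jaw":0},
    {"tx":-0.75,"ty":-0.55,"tz":-0.8,"ax":0,"ay":0,"az":0,"jaw":0},
  ],
)

```text
clock: 99.35
tcp_pos: [500.9, 158.1, 228.2]
orientation: [0.995, 0.103, 0.0, 0.0]
wrist_force: [0.6, -0.2, -0.5]
grip_width: 43.1
finger_force: 0.0
```

Run:
```python
from h import *
o=monitor.get_obs();print(o["tcp_pos"],yaw(o),o["clock"])
c=calib("wrist");f=cams.grab_frame("wrist");cv2.imwrite("pics/w15.png",cv2.resize(f,(800,600),interpolation=cv2.INTER_CUBIC))
hsv=cv2.cvtColor(f,cv2.COLOR_BGR2HSV);hsv[180:]=0
for k in blobs(hsv,(104,130,80),(125,255,255),80): print("jar",loc(cast(c,[cen(k)],88)[0]).round(1),cv2.minEnclosingCircle(k)[1])
for nm,lo,hi in(("case",(17,150,120),(27,255,255)),("stamp",(8,120,90),(16,255,255))):
  for k in blobs(hsv,lo,hi,80):
    P,a,l,s=bar(c,k,88);print(nm,loc(P).round(1),a,l,s,np.round(cen(k)))
for k in blobs(hsv,(0,150,150),(6,255,255),60): print("red",loc(cast(c,[cen(k)],53)[0]).round(1))
```

```text
[500.8597095  158.10312822 228.17545456] 11.789533298867852 99.35
jar [ 30.1 -10.6] 14.64608383178711
jar [ 28.1 100.8] 15.116316795349121
jar [-29.4 101.1] 13.729630470275879
case [ 1.5 45.4] 11.9 68.0 17.0 [192. 108.]
case [-31.7  77. ] -12.3 47.0 22.0 [166. 146.]
stamp [ 0.5 14.6] 12.0 104.0 98.0 [210. 101.]
stamp [ 43.3 226.3] 2.8 150.0 78.0 [ 9. 71.]
stamp [  25.7 -291.5] -75.5 74.0 57.0 [497.  88.]
stamp [-30.8  -9.6] 11.2 32.0 18.0 [240. 136.]
stamp [ 103.6 -109.3] -38.3 35.0 11.0 [329.  13.]
red [ 41.5 -44.6]
red [-39.7 -43.8]
```

View pics/w15.png

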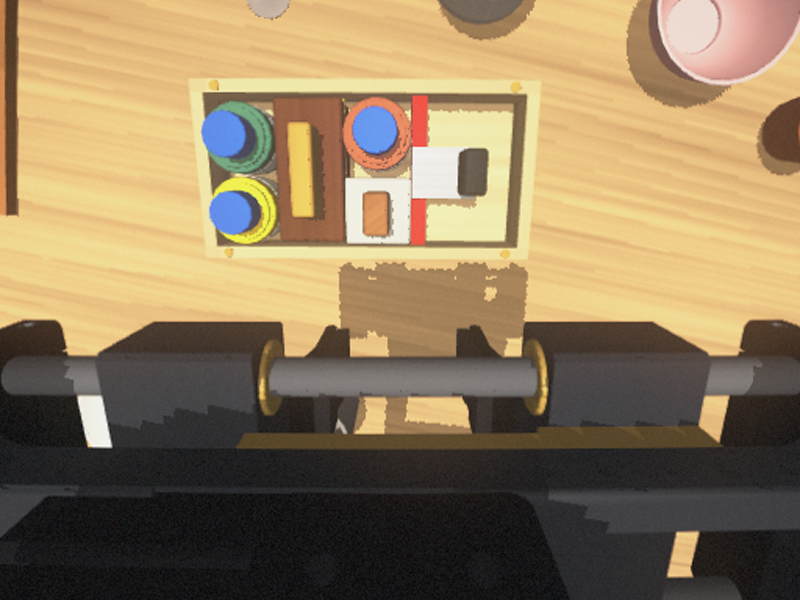

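The wrist view shows green and yellow jars at the stop wall, then the case crosswise. Behind it are the terracotta jar and the stamp, tight against the red board (mid-plane y≈-44 mm, so travel ≈80 mm, as expected). The gripper is clear.

```bash
python3 -c "
from station import hand_in
print(hand_in())"
```

```text
the job is handed in; nothing more can be done
None
```

The job is handed in: clamp board slid back to its stop, all three jars, the one stamp present and the case packed in three tight rows, then the board pressed snug with about 15 N at 80 mm travel and released, after about 99 s of robot time.

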